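Load the force-sensor rig with calibration bars and set its range

TASK

Lift the clear dust cover off the knob of the grey control box and set it down on the open bench. Get every blue calibration bar out of the white nest - press the red lever of its pocket to raise it - and balance each one lengthwise level on the green rubber dome of a load head, one bar to a head, centred and standing free. Once all the bars are balanced, turn the range knob on the grey box until its white pointer stands at the red mark. Do not knock over the two bottles behind the heads.

Things in the scene. Friction and masses are not known exactly. Their poses are not given: they have to be found in the camera images.
- bar1_center (a point): A blue calibration bar, 90 mm long with a square section of 40 x 40 mm and a white line round its middle, about 0.36 kg, may be absent. This point is its centre; its x axis runs along the length. All four long sides are alike. At the start it lies on the lifting floor of a pocket of the nest, its top flush with the nest's top face
- bar2_center (a point): A blue calibration bar, 90 mm long with a square section of 40 x 40 mm and a white line round its middle, about 0.36 kg, may be absent. This point is its centre; its x axis runs along the length. All four long sides are alike. At the start it lies on the lifting floor of a pocket of the nest, its top flush with the nest's top face
- bar3_center (a point): A blue calibration bar, 90 mm long with a square section of 40 x 40 mm and a white line round its middle, about 0.36 kg, may be absent. This point is its centre; its x axis runs along the length. All four long sides are alike. At the start it lies on the lifting floor of a pocket of the nest, its top flush with the nest's top face
- pocket1_mouth (a point): Centre of the mouth of pocket 1 of the white nest (fixed block, 110 x 206 x 62 mm), in its top face, 62 mm above the bench; x axis along the pocket, pointing away from the robot, z up. The pocket is 94 x 44 mm; pockets lie 68 mm apart. A bar in the lowered pocket has its centre 20 mm below this point, a fully raised one 1 mm above it, so that its upper 21 mm stand clear of the nest
- pocket2_mouth (a point): Centre of the mouth of pocket 2 of the white nest (fixed block, 110 x 206 x 62 mm), in its top face, 62 mm above the bench; x axis along the pocket, pointing away from the robot, z up. The pocket is 94 x 44 mm; pockets lie 68 mm apart. A bar in the lowered pocket has its centre 20 mm below this point, a fully raised one 1 mm above it, so that its upper 21 mm stand clear of the nest
- pocket3_mouth (a point): Centre of the mouth of pocket 3 of the white nest (fixed block, 110 x 206 x 62 mm), in its top face, 62 mm above the bench; x axis along the pocket, pointing away from the robot, z up. The pocket is 94 x 44 mm; pockets lie 68 mm apart. A bar in the lowered pocket has its centre 20 mm below this point, a fully raised one 1 mm above it, so that its upper 21 mm stand clear of the nest
- lever1 (a joint): Red ejector lever of pocket 1, on the robot's side of the nest: 0 as at the start (pad up), 0.75 rad fully pressed. Pressing it down lifts the floor of its pocket by 28 mm a radian, 21 mm in all; it takes 5 to 9 N at the pad, and it stays where it is left
- lever1_pad (a point): Middle of the upper face of the red pad of lever 1 (24 mm wide, 52 mm long), 38 mm from the hinge, which is level and lies between pad and pocket. The point goes down by about 27 mm as the lever is fully pressed
- lever2 (a joint): Red ejector lever of pocket 2, on the robot's side of the nest: 0 as at the start (pad up), 0.75 rad fully pressed. Pressing it down lifts the floor of its pocket by 28 mm a radian, 21 mm in all; it takes 5 to 9 N at the pad, and it stays where it is left
- lever2_pad (a point): Middle of the upper face of the red pad of lever 2 (24 mm wide, 52 mm long), 38 mm from the hinge, which is level and lies between pad and pocket. The point goes down by about 27 mm as the lever is fully pressed
- lever3 (a joint): Red ejector lever of pocket 3, on the robot's side of the nest: 0 as at the start (pad up), 0.75 rad fully pressed. Pressing it down lifts the floor of its pocket by 28 mm a radian, 21 mm in all; it takes 5 to 9 N at the pad, and it stays where it is left
- lever3_pad (a point): Middle of the upper face of the red pad of lever 3 (24 mm wide, 52 mm long), 38 mm from the hinge, which is level and lies between pad and pocket. The point goes down by about 27 mm as the lever is fully pressed
- head1_seat (a point): Where the centre of a bar balanced on load head 1 lies: 20 mm above the highest point of its green rubber dome. The load head is a fixed round stand with a yellow band, 80 mm across at the foot and 70 mm above; the top of the dome is 70 mm above the bench. The dome is 70 mm across and its top is part of a ball of 60 mm radius, so a bar laid centrally on it stays there and one laid 5 mm off centre leans by about 7 degrees
- head2_seat (a point): Where the centre of a bar balanced on load head 2 lies: 20 mm above the highest point of its green rubber dome. The load head is a fixed round stand with a yellow band, 80 mm across at the foot and 70 mm above; the top of the dome is 70 mm above the bench. The dome is 70 mm across and its top is part of a ball of 60 mm radius, so a bar laid centrally on it stays there and one laid 5 mm off centre leans by about 7 degrees
- head3_seat (a point): Where the centre of a bar balanced on load head 3 lies: 20 mm above the highest point of its green rubber dome. The load head is a fixed round stand with a yellow band, 80 mm across at the foot and 70 mm above; the top of the dome is 70 mm above the bench. The dome is 70 mm across and its top is part of a ball of 60 mm radius, so a bar laid centrally on it stays there and one laid 5 mm off centre leans by about 7 degrees
- knob (a joint): The range knob on the grey control box (fixed, 120 x 130 x 55 mm): radians turned clockwise as seen from above, 0 to 3.2; light friction of 0.04 N m, stays where it is left
- knob_grip (a point): Middle of the knob's upright grip bar, on the knob's axis, 79 mm above the bench. The bar is 52 mm long, 16 mm thick and 26 mm high (its top 11 mm above this point) and stands on a disc of 58 mm diameter; x axis along the bar, towards the end with the white line (the pointer), z up
- knob_pointer (a point): Pointer of the knob: the point 28 mm from the knob's axis at the white-lined end of its grip bar
- index_mark (a point): The red index mark on the white dial ring round the knob: a point 28 mm from the knob's axis, at the pointer's height. The mark lies 0.6 to 1.9 rad clockwise of the pointer at the start
- amber_bottle: Brown bottle with a white cap, 78 mm across, 165 mm tall, standing behind the load heads; origin under its centre. Bystander
- jar_blue_cap: White square jar with a blue cap, 72 mm wide, 158 mm tall, standing behind the load heads; origin under its centre. Bystander
- cover_handle (a point): Middle of the orange grip block (50 long along x, 18 thick, 26 mm high) on the clear dust cover that stands over the knob at the start, 0.14 kg: a box open below, 90 x 90 mm, 47 mm high without the grip. The point lies 60 mm above its lower rim; z up. The bench in front of heads 1 and 2 (0.44 m ahead of the robot, 0.035 m to its left) is always clear. A window frame rises behind the nest
There are look-alikes about, which are no part of the job. What is shaped like the part that bears head3_seat but brown is not meant.

How it is judged:
By the outcome, as a careful person would: the job done as asked, in the order asked, and still so for the second after the job is handed in, with the robot touching nothing.
Of bar1, bar2, bar3 only 2 to 3 are there at a start; the rules pass over those that are not, and their reading is None.
At some moment in a run one of cover may be knocked a few centimetres aside while the robot is not near it.
Once in a run the grip may slacken for a moment while it holds something.
It also fails if it takes over 208 s, if anything falls off the work surface, if the arm or the gripper's body presses on something with over 40 N, if the wrist force passes 120 N, or if a joint passes its speed limit or range.

ROBOT

A 6-joint arm with a two-finger parallel gripper is mounted at the origin on the work surface; the furniture and walls round the work are solid. World frame = base frame: x ahead of the robot, y to its left, z up, the work surface at z = 0. Lengths are in m, angles in degrees, forces in N, time in s.
With the tool pointing down it reaches from about 0.25 to 0.725 m from the base axis. Payload 9.7 kg.
Tool frame: the origin (TCP) lies midway between the tips of the shut fingers; the grasp point (between the pads) lies robot.pinch_z behind it (robot.pinch_z is the distance from the TCP to the grasp point, in m); z points along the fingers, y is the direction in which the jaws open and shut (so a half turn about z gives the same grasp; the last joint's range is limited). The gripper opens to 85 mm and grips with 20 to 120 N. Pads are 22 mm wide; open, the fingers measure 114 mm over their backs; the gripper's body (76 mm by 85 mm) begins 54 mm behind the grasp point. The pads swing forward as they close: fully open they stand 13 mm farther back than shut.
Start: joints at [63.541, 4.979, 10.078, 95.1, 0, 90], TCP at [0.245, 0.492, 0.231] pointing down, gripper open.
Joint ranges: [-179.16, 179.16], [-48.56, 103.87], [-65.8, 70.77], [-126.05, 130.52], [-82.76, 87.17], [-180, 180]. Speed limits (degrees/s): [127.2, 127.2, 147.25, 180, 180, 180].

INTERFACE

Orientations are given as a 3x3 rotation matrix whose columns are the frame's x, y, z axes.
In Python, from station import robot gives the robot as it stands.
- The arm moves only by the shell command python3 -m handwheel 'ROWS' [FORCE]. ROWS is text: rows parted by semicolons, each of 7 numbers parted by spaces: the shift along the world's x, y, z in cm, then the turn, a rotation vector about the world's x, y, z in rad, then the closure, from -1 (fully open) to 1 (shut). A call has 1 to 5 rows; each row is the pose to reach, as a shift and turn from the pose commanded when the call began; what a row does not reach only later rows make up. A row lasts 1/8 s, in which the tool goes at most 62.5 mm and 10.7 degrees, less where a joint would pass 70% of its speed; a pose out of reach is approached as far as the arm can. A call with a gripper value outside its range is refused whole. The fingers move at their own pace and stop on an object; FORCE is the grip in N (left out, the last holds). Time passes only in rows, so rows that repeat a pose let the fingers close. It gives the time, the measured TCP pose, the force and the opening at its end, in the units of the state.
- robot.read_state(): the state, without advancing time (a new reading comes with each control period).
- robot.read_camera(name): name is "side" or "top"; returns a dict with "pixels" (384x512x3 uint8, red, green, blue), "intrinsics" (3x3 intrinsics, pixels), "rvec" (rotation vector, rad) and "tvec" (3), from world to camera coordinates, as OpenCV has them. Camera axes: x right, y down, z forward; pixel columns grow to the right and rows downward; lengths in m; the calibration is good to about 2 mm. A picture is of the moment at which its call begins. There is no depth.
- robot.hand_in(): hands the job in, once; it reports no verdict.
Trained networks look in a picture, given as the dict that the camera call returned (one of the last four; its "shot" number tells which), for a name from the list of things; names that differ only in an ending like _2 or _b are one class to them, and where a whole thing is asked for, a point or a joint stands for the part that bears it (a point fixed in the world has none). Each returns a list of dicts, best first, with "p" (0 to 1); they miss things now and then, are a little off and sometimes report something else, mostly with a low value. They report only what shows in the picture. A call takes as long as a camera call. They do not tell look-alikes from the thing itself.
- robot.search_frame(thing, picture): "extent" ([left, top, width, height] in pixels, round what is visible of it).
- robot.masks_of(thing, picture): "mask" (384x512 bool, what is visible of it) and "extent" ([left, top, width, height] in pixels, round what is visible of it).
The state is a dict: "t": time; "joints": joint angles; "qd": joint speeds; "effort": joint torques, N m; "eef_pos": TCP position; "orientation": TCP orientation; "ft_force": force on the tool from outside, world axes, zero at the start; "moment": the same for the moment, N m; "finger_gap": finger opening in m.
Only numpy, scipy, OpenCV 4.12 (cv2) and the standard library are available. Lean on these libraries where they do the work, as an engineer would, in place of code of your own. Each camera call takes 0.05 s, during which the arm holds its last target.

## Working session

There is one attempt and no reset: what is moved stays moved. The work goes in short steps, Python scripts to look and compute and a shell command to move; the robot and the scene stay as the last step left them, time stands still between calls to the robot, and variables do not carry over. Pictures are saved under pics/ and viewed, and the job is handed in when it is done.

```bash
ls; mkdir -p pics; cat > h.py <<'E'
import numpy as np, cv2
from station import robot
def cam(n):
    return robot.read_camera(n)
def save(p,name,crop=None,scale=1):
    im=p["pixels"][:,:,::-1]
    if crop: x,y,w,h=crop; im=im[y:y+h,x:x+w]
    if scale!=1: im=cv2.resize(im,None,fx=scale,fy=scale,interpolation=cv2.INTER_CUBIC)
    cv2.imwrite("pics/"+name,im)
def P(p):
    R,_=cv2.Rodrigues(np.array(p["rvec"],float)); t=np.array(p["tvec"],float).reshape(3); K=np.array(p["intrinsics"],float)
    return K,R,t
def proj(p,X):
    K,R,t=P(p); c=R@np.array(X,float)+t; u=K@c; return u[:2]/u[2]
def onz(p,uv,z):
    K,R,t=P(p); d=R.T@np.linalg.solve(K,[uv[0],uv[1],1.]); o=-R.T@t
    return o+d*(z-o[2])/d[2]
def tri(ps,uvs):
    A=[];b=[]
    for p,uv in zip(ps,uvs):
        K,R,t=P(p); d=R.T@np.linalg.solve(K,[uv[0],uv[1],1.]); d/=np.linalg.norm(d); o=-R.T@t
        M=np.eye(3)-np.outer(d,d); A.append(M); b.append(M@o)
    X=np.linalg.lstsq(np.vstack(A),np.hstack(b),rcond=None)[0]
    return X,[float(np.linalg.norm(proj(p,X)-uv)) for p,uv in zip(ps,uvs)]
E
python3 - <<'E'
from h import *
for n in("top","side"):
    p=cam(n); save(p,n+"0.png",scale=1.5)
    K,R,t=P(p); print(n,K.tolist(),(-R.T@t).round(3),R.round(2).tolist(),p["shot"])
s=robot.read_state();print(s, robot.pinch_z)
E
```

```text
pics
top [[426.80836935149904, 0.0, 262.4927148209976], [0.0, 426.80836935149904, 198.58561297787864], [0.0, 0.0, 1.0]] [0.198 0.049 1.699] [[-0.01, -1.0, 0.01], [-0.99, 0.01, -0.16], [0.16, -0.01, -0.99]] 1
side [[352.3037557143931, 0.0, 258.87844225180766], [0.0, 352.3037557143931, 189.975727729939], [0.0, 0.0, 1.0]] [0.23  1.109 0.68 ] [[-0.98, -0.18, 0.0], [-0.09, 0.46, -0.88], [0.16, -0.87, -0.47]] 2
{'t': 0.1, 'joints': array([6.35409737e+01, 5.00838650e+00, 1.00396451e+01, 9.51015092e+01,
       9.67237380e-04, 9.00007380e+01]), 'qd': array([ 0.06490373, -0.0813433 ,  0.08655974, -0.03061753,  0.06778788,
        0.0454346 ]), 'effort': array([-3.57300751e-04, -5.21558869e+01,  4.65654051e+01,  1.59813836e-02,
       -1.39221234e-05, -2.20840911e-05]), 'eef_pos': array([0.24495625, 0.49219817, 0.23065561]), 'orientation': array([[-8.95247473e-01,  4.45568903e-01, -5.61413503e-04],
       [ 4.45569257e-01,  8.95246809e-01, -1.09015232e-03],
       [ 1.68656722e-05, -1.22610471e-03, -9.99999248e-01]]), 'ft_force': array([-0.48372739, -0.58972026,  0.01214323]), 'moment': array([-0.00162293, -0.00244956, -0.03109513]), 'finger_gap': 0.08538664652074365} 0.0187
```

View pics/top0.png

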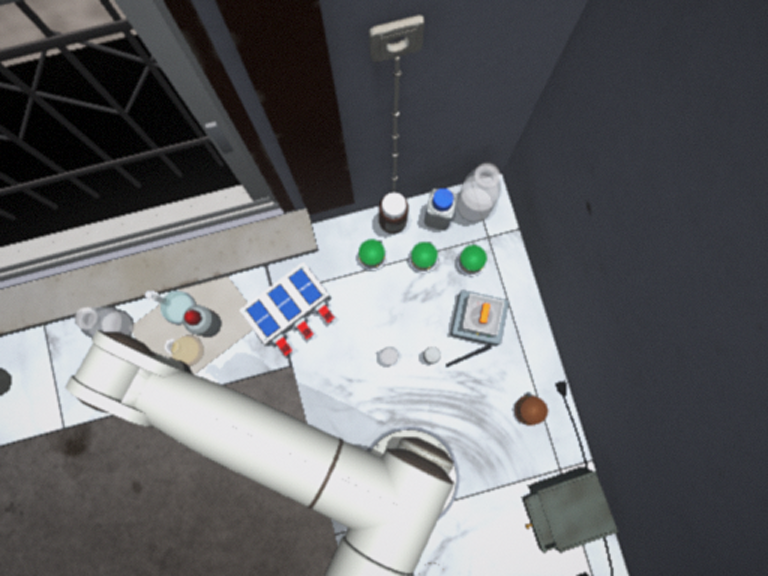

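View pics/side0.png

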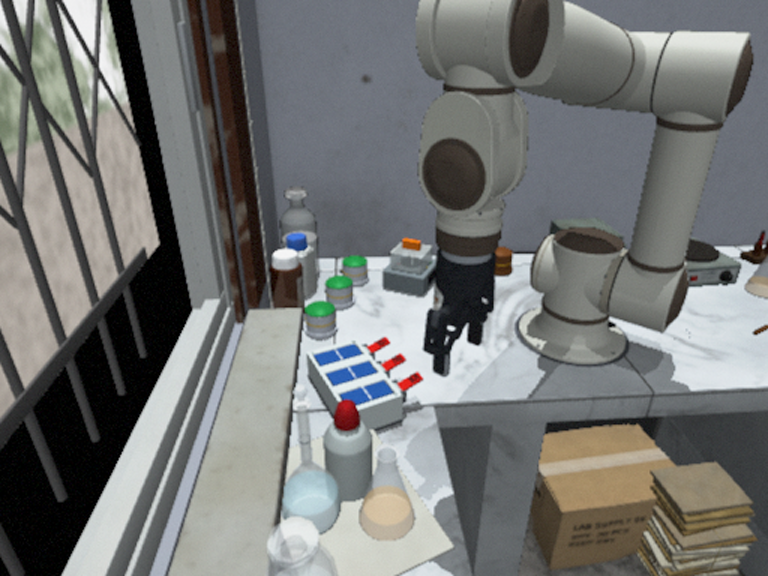

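```bash
python3 - <<'E'
from h import *
p=cam("top"); q=cam("side")
save(p,"t1.png",(150,110,210,150),3.8); save(q,"s1.png",(170,130,160,160),3.7)
for n in ["head1_seat","bar1_center","lever1_pad","pocket1_mouth","knob_grip","knob","cover_handle","amber_bottle","jar_blue_cap","index_mark","knob_pointer"]:
    for pic,l in((p,"top"),(q,"side")):
        print(n,l,[(round(d["p"],2),[int(v) for v in d["extent"]]) for d in robot.search_frame(n,pic)][:5])
E
```

```text
head1_seat top [(0.81, [240, 161, 17, 21])]
head1_seat side [(0.68, [201, 202, 21, 21])]
bar1_center top [(0.76, [163, 200, 24, 24])]
bar1_center side [(0.73, [225, 252, 35, 13])]
lever1_pad top []
lever1_pad side [(0.43, [266, 250, 12, 10])]
pocket1_mouth top [(0.72, [161, 177, 60, 61])]
pocket1_mouth side [(0.55, [206, 222, 74, 60])]
knob_grip top []
knob_grip side [(0.48, [215, 184, 21, 23])]
knob top []
knob side [(0.65, [244, 223, 15, 13])]
cover_handle top [(0.73, [305, 199, 30, 26]), (0.21, [180, 188, 22, 24])]
cover_handle side [(0.73, [258, 161, 29, 23]), (0.27, [254, 237, 14, 7])]
amber_bottle top [(0.58, [250, 129, 24, 26])]
amber_bottle side [(0.68, [177, 166, 26, 38])]
jar_blue_cap top [(0.92, [281, 128, 21, 24]), (0.74, [306, 196, 32, 28])]
jar_blue_cap side [(0.7, [191, 153, 22, 41])]
index_mark top []
index_mark side []
knob_pointer top []
knob_pointer side [(0.59, [214, 186, 22, 18]), (0.48, [204, 223, 78, 62]), (0.27, [243, 223, 14, 13])]
```

View pics/t1.png

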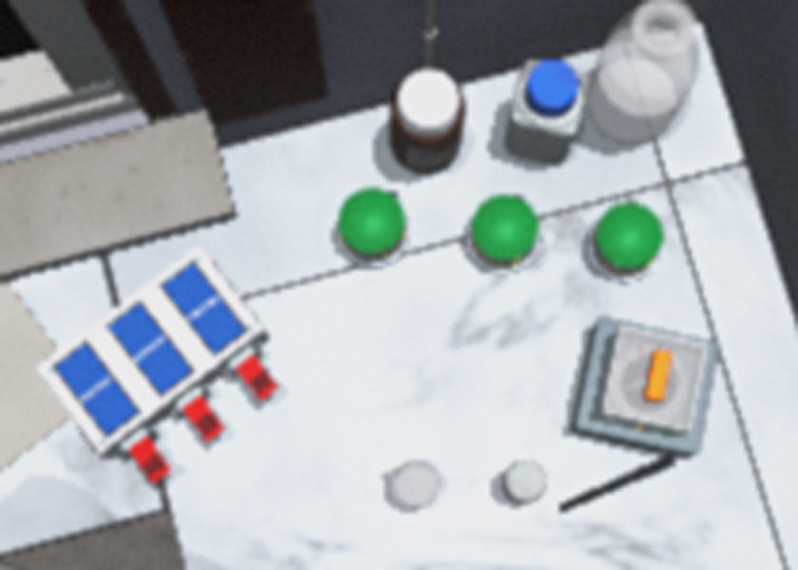

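View pics/s1.png

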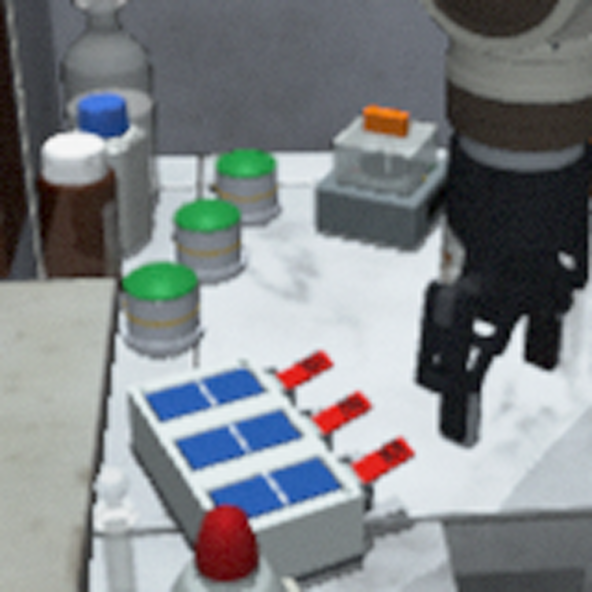

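```bash
cat > fit.py <<'E'
from h import *
from scipy.optimize import least_squares
def wcent(w):
    ys,xs=np.nonzero(w>0); ww=w[ys,xs]; return np.array([(xs*ww).sum(),(ys*ww).sum()])/ww.sum()
def comps(w,lo=8):
    n,l,st,c=cv2.connectedComponentsWithStats((w>0).astype(np.uint8)); 
    return [(wcent(np.where(l==i,w,0)),int(st[i,4]),st[i,:4]) for i in range(1,n) if st[i,4]>=lo]
def sel(p,kind):
    im=p["pixels"].astype(float); r,g,b=im[...,0],im[...,1],im[...,2]
    if kind=="green": s=g-np.maximum(r,b)
    if kind=="blue": s=b-np.maximum(r,g)
    if kind=="red": s=np.where(r-g-abs(g-b)*1.5>60,r-np.maximum(g,b),0)
    if kind=="orange": s=np.where((r>170)&(b<110)&(g>70)&(g<190),r-b,0)
    return np.where(s>40,1.0,0) if kind!="green" else np.where(s>30,1.,0)
def show():
    p=cam("top");q=cam("side")
    for k in("green","blue","red","orange"):
        for l,c in(("top",p),("side",q)):
            print(k,l,[(a.round(1).tolist(),n) for a,n,_ in comps(sel(c,k))])
    return p,q
if __name__=="__main__": 
    p,q=show()
E
python3 fit.py
```

```text
green top [([247.3, 167.9], 240), ([282.5, 169.6], 242), ([315.2, 171.6], 239)]
green side [([236.0, 173.6], 106), ([225.6, 187.9], 126), ([212.7, 205.6], 163)]
blue top [([294.8, 132.2], 163), ([203.2, 190.8], 234), ([189.1, 201.3], 237), ([175.0, 212.0], 240)]
blue side [([197.3, 160.4], 136), ([224.6, 236.1], 215), ([233.7, 248.5], 257), ([244.8, 261.6], 277)]
red top [([217.0, 208.8], 61), ([126.7, 210.9], 50), ([202.9, 219.5], 65), ([188.9, 230.4], 69)]
red side [([251.9, 229.6], 76), ([261.9, 241.1], 90), ([272.8, 254.1], 105), ([230.6, 276.7], 249)]
orange top [([322.7, 208.5], 58)]
orange side [([273.7, 160.1], 29), ([386.5, 336.1], 8)]
```

```bash
cat >> fit.py <<'E'
def hullc(c,X):
    pts=np.array([proj(c,x) for x in X],np.float32); h=cv2.convexHull(pts); m=cv2.moments(h); 
    return np.array([m["m10"],m["m01"]])/m["m00"]
def cap(x,y,ztop=0.07):
    a=np.linspace(0,2*np.pi,36,endpoint=False); X=[]
    for th in np.linspace(0.05,np.arcsin(35/60),6):
        X+= [[x+.06*np.sin(th)*np.cos(t),y+.06*np.sin(th)*np.sin(t),ztop-.06+.06*np.cos(th)] for t in a]
    return X
def box(x,y,z,yaw,L,W,H):
    c,s=np.cos(yaw),np.sin(yaw)
    return [[x+c*i*L/2-s*j*W/2,y+s*i*L/2+c*j*W/2,z+k*H/2] for i in(-1,1) for j in(-1,1) for k in(-1,1)]
def quad(x,y,z,yaw,L,W):
    c,s=np.cos(yaw),np.sin(yaw)
    return [[x+c*i*L/2-s*j*W/2,y+s*i*L/2+c*j*W/2,z] for i in(-1,1) for j in(-1,1)]
def solve(f,views,x0):
    r=least_squares(lambda v:np.hstack([hullc(c,f(v))-uv for c,uv in views]),x0,diff_step=1e-4)
    return r.x,np.round(r.fun,2)
E
cat > f1.py <<'E'
from fit import *
p,q=cam("top"),cam("side")
g=[comps(sel(c,"green")) for c in(p,q)]
gt=sorted([a for a,n,_ in g[0]],key=lambda a:a[0]); gs=sorted([a for a,n,_ in g[1]],key=lambda a:a[0])
for a,b in zip(gt,gs):
    x0=onz(p,a,.065)
    print("head top-only",solve(lambda v:cap(*v),[(p,a)],x0[:2]),"both xyz",solve(lambda v:cap(*v),[(p,a),(q,b)],x0),"side",solve(lambda v:cap(*v),[(q,b)],x0[:2]))
bt=[(a,n) for a,n,_ in comps(sel(p,"blue")) if a[1]>180]; bs=[(a,n) for a,n,_ in comps(sel(q,"blue")) if a[1]>200]
bt=sorted([a for a,n in bt],key=lambda a:-a[0]); bs=sorted([a for a,n in bs],key=lambda a:a[0])
C=[]
for a,b in zip(bt,bs):
    X,e=tri([p,q],[a,b]); print("bar tri",X.round(4),e,"top@.062",onz(p,a,.062).round(4),"side@.062",onz(q,b,.062).round(4))
    C.append(X)
d=C[0]-C[2]; print("axis yaw",np.degrees(np.arctan2(d[1],d[0])),np.linalg.norm(d))
rt=sorted([a for a,n,_ in comps(sel(p,"red")) if a[0]>150],key=lambda a:-a[0]); rs=sorted([a for a,n,_ in comps(sel(q,"red")) if n<200],key=lambda a:a[0])
for a,b in zip(rt,rs): X,e=tri([p,q],[a,b]); print("lever",X.round(4),e)
a=comps(sel(p,"orange"))[0][0]; b=[x for x in comps(sel(q,"orange")) if x[0][0]<300][0][0]
X,e=tri([p,q],[a,b]); print("cover",X.round(4),e)
for n in((414,483),(523,482)): print("disc",onz(p,(150+n[0]/3.8,110+n[1]/3.8),0.02).round(3))
for n in((575,435),(605,318),(717,340),(697,455)): print("box corners",onz(p,(150+n[0]/3.8,110+n[1]/3.8),0.055 if n!=(575,435) else .0).round(3))
E
python3 f1.py
```

```text
head top-only (array([0.58009943, 0.09337274]), array([ 0., -0.])) both xyz (array([0.58129064, 0.09359363, 0.06938756]), array([-0.05, -0.26,  0.23,  0.05])) side (array([0.58182436, 0.09443351]), array([-0.,  0.]))
head top-only (array([ 0.57214696, -0.0449549 ]), array([-0.,  0.])) both xyz (array([ 0.57323611, -0.04486203,  0.06909403]), array([-0.04, -0.22,  0.21,  0.04])) side (array([ 0.57362174, -0.04336286]), array([-0., -0.]))
head top-only (array([ 0.56344505, -0.1736878 ]), array([-0.,  0.])) both xyz (array([ 0.56406843, -0.17352989,  0.07043609]), array([-0.03, -0.18,  0.19,  0.03])) side (array([ 0.56514639, -0.17461243]), array([0., 0.]))
bar tri [0.4905 0.2654 0.0597] [0.35766821156249107, 0.46174911790890805] top@.062 [0.4887 0.2649 0.062 ] side@.062 [0.491  0.2685 0.062 ]
bar tri [0.449  0.3196 0.0597] [0.257824701968961, 0.3487337926324262] top@.062 [0.4477 0.319  0.062 ] side@.062 [0.4492 0.3225 0.062 ]
bar tri [0.4057 0.3726 0.0616] [0.16180009987556518, 0.229744910700176] top@.062 [0.4063 0.3726 0.062 ] side@.062 [0.405  0.3731 0.062 ]
axis yaw -51.65001095052567 0.13662735451515176
lever [0.4186 0.2112 0.0564] [0.007226039287875304, 0.008957774413292976]
lever [0.3772 0.2652 0.0566] [0.006794407201117599, 0.008815008750045386]
lever [0.3358 0.3187 0.0554] [0.12233083335069798, 0.16657157284808463]
cover [ 0.4094 -0.1888  0.1259] [0.38416504856888606, 0.3556228415991563]
disc [0.31  0.049 0.02 ]
disc [ 0.311 -0.063  0.02 ]
box corners [ 0.361 -0.12   0.   ]
box corners [ 0.476 -0.148  0.055]
box corners [ 0.453 -0.263  0.055]
box corners [ 0.335 -0.238  0.055]
```

```bash
cat >> fit.py <<'E'
from scipy.spatial.transform import Rotation as Ro
def go(x,y,z,jaw=None):
    "needed shift cm, rotvec to make tool straight down with jaw axis (y) at yaw jaw deg (mod 180)"
    s=robot.read_state(); R=np.array(s["orientation"]); d=(np.array([x,y,z])-s["eef_pos"])*100
    cur=np.degrees(np.arctan2(R[1,1],R[0,1]))
    if jaw is None: jaw=cur
    dj=(jaw-cur+90)%180-90; j=np.radians(cur+dj)
    T=np.column_stack([[np.sin(j),-np.cos(j),0],[np.cos(j),np.sin(j),0],[0,0,-1]])
    if T[:,0]@R[:,0]<-.0 and abs(dj)<80: print("flip?")
    rv=(Ro.from_matrix(T)*Ro.from_matrix(R).inv()).as_rotvec()
    print("shift",d.round(2),"rot",rv.round(3),"deg",round(dj,1),"cur",round(cur,1),"pos",s["eef_pos"].round(4),"t",round(s["t"],2),"j",s["joints"].round(0),"gap",round(s["finger_gap"],4),"F",s["ft_force"].round(1))
def pca(w):
    ys,xs=np.nonzero(w); return xs,ys
def handle(p,q,x0,Z=None):
    mt=sel(p,"orange"); mt[:, :290]*=(1 if False else 1)
    a=max(comps(mt),key=lambda c:c[1])
    b=[c for c in comps(sel(q,"orange"),5)]
    return a,b
E
cat > f2.py <<'E'
from fit import *
p,q=cam("top"),cam("side")
def mask_r(c,X):
    # antialiased hull render
    pts=np.array([proj(c,x) for x in X],np.float32); h=cv2.convexHull(pts)
    S=8; m=np.zeros((384*S,512*S),np.uint8); cv2.fillPoly(m,[np.round((h+.5)*S-.5).astype(np.int32)],1)
    return cv2.resize(m.astype(np.float32),(512,384),interpolation=cv2.INTER_AREA)
a=max(comps(sel(p,"orange")),key=lambda c:c[1])[0]; b=[x for x in comps(sel(q,"orange")) if x[0][0]<300][0][0]
for yaw in(-5,-11,-17):
    print(yaw,solve(lambda v:box(*v,np.radians(yaw),.05,.018,.026),[(p,a),(q,b)],[.41,-.19,.115]),solve(lambda v:box(*v,.115,np.radians(yaw),.05,.018,.026),[(p,a)],[.41,-.19]))
im=p["pixels"].astype(float); w=np.clip(im[...,0]-im[...,2]-60,0,None); ext=np.zeros_like(w); ext[195:222,312:334]=1; w*=ext
ys,xs=np.nonzero(w>0); 
pts=np.array([onz(p,(x,y),.125)[:2] for x,y in zip(xs,ys)]); ww=w[ys,xs]; m=(pts*ww[:,None]).sum(0)/ww.sum(); Cv=np.cov(pts.T,aweights=ww); e,v=np.linalg.eigh(Cv)
print("yaw",np.degrees(np.arctan(v[1,1]/v[0,1])),np.sqrt(12*e),m)
go(.41,-.19,.2,79)
E
python3 f2.py
```

```text
-5 (array([ 0.40923512, -0.18858058,  0.12596694]), array([-0.03, -0.35,  0.38,  0.06])) (array([ 0.40938097, -0.19032131]), array([-0.,  0.]))
-11 (array([ 0.40926454, -0.18857356,  0.1259652 ]), array([-0.03, -0.36,  0.38,  0.06])) (array([ 0.40938646, -0.19031224]), array([-0., -0.]))
-17 (array([ 0.40929077, -0.18856115,  0.12597244]), array([-0.03, -0.36,  0.39,  0.06])) (array([ 0.40939154, -0.1903031 ]), array([-0.,  0.]))
yaw -13.165817777102387 [0.01624994 0.04847198] [ 0.40879058 -0.18915266]
flip?Traceback (most recent call last):
  File "f2.py", line 15, in <module>
    go(.41,-.19,.2,79)
    ~~^^^^^^^^^^^^^^^^
  File "fit.py", line 49, in go
    rv=(Ro.from_matrix(T)*Ro.from_matrix(R).inv()).as_rotvec()
        ~~~~~~~~~~~~~~^^^
  File "scipy/spatial/transform/_rotation.pyx", line 1143, in scipy.spatial.transform._rotation.Rotation.from_matrix
ValueError: Non-positive determinant (left-handed or null coordinate frame) in rotation matrix 0: [[ 0.98162718  0.190809    0.        ]
 [-0.190809    0.98162718  0.        ]
 [ 0.          0.         -1.        ]].
```

```bash
sed -i 's/\[\[np.sin(j),-np.cos(j),0\]/[[-np.sin(j),np.cos(j),0]/; s/(jaw-cur+90)%180-90; j=/(jaw-cur+90)%180-90; j=/' fit.py
python3 - <<'E'
from fit import *
p,q=cam("top"),cam("side")
for c in comps(sel(q,"orange"),5):
  if c[0][0]<300: b=c[0]
a=max(comps(sel(p,"orange")),key=lambda c:c[1])[0]
print(tri([p,q],[a,b]), onz(p,a,.127))
go(.409,-.189,.20,78)
E
```

```text
(array([ 0.40940394, -0.18868189,  0.12592761]), [0.3695933856949839, 0.3421582343452311]) [ 0.40787944 -0.18861505  0.127     ]
shift [ 16.39 -68.14  -3.13] rot [-0.     0.     0.252] deg 14.5 cur 63.5 pos [0.2451 0.4924 0.2313] t 1.7 j [64.  5. 10. 95. -0. 90.] gap 0.0855 F [-0.1 -0.5  1.1]
```

```bash
python3 -m handwheel '2 -6 0 0 0 0.05 -1;4 -12 0 0 0 0.1 -1;6 -18 0 0 0 0.15 -1;8 -24 0 0 0 0.2 -1;10 -30 0 0 0 0.25 -1'; python3 -m handwheel '1 -6 0 0 0 0 -1;2 -12 0 0 0 0 -1;3 -18 0 0 0 0 -1;4 -24 0 0 0 0 -1;5 -30 -1 0 0 0 -1'; python3 -c "
from fit import *
go(.409,-.189,.20,78)"
```

```text
t: 2.33
eef_pos: [0.3441, 0.1941, 0.2315]
orientation: [[-0.978, 0.208, 0.001], [0.208, 0.978, 0.0], [-0.001, 0.001, -1.0]]
ft_force: [2.0, -0.0, 0.2]
finger_gap: 0.0854
t: 2.95
eef_pos: [0.3941, -0.1063, 0.222]
orientation: [[-0.978, 0.21, 0.002], [0.21, 0.978, -0.0], [-0.002, 0.0, -1.0]]
ft_force: [1.1, 1.4, 0.5]
finger_gap: 0.0856
shift [ 1.49 -8.27 -2.2 ] rot [0.    0.002 0.003] deg 0.1 cur 77.9 pos [ 0.3941 -0.1063  0.222 ] t 2.95 j [-15. -15.  -9.  95.   0.  -3.] gap 0.0856 F [1.1 1.4 0.5]
```

```bash
python3 -m handwheel '1.5 -5 -2 0 0 0 -1;1.5 -8.3 -2 0 0 0 -1;1.5 -8.3 -5 0 0 0 -1;1.5 -8.3 -5 0 0 0 -1' 40; python3 -c "
from fit import *
p,q=cam('top'),cam('side')
save(p,'t2.png',(250,130,130,130),4);save(q,'s2.png',(210,110,130,110),5)
go(.409,-.189,.105,78)"
```

```text
t: 3.45
eef_pos: [0.4078, -0.187, 0.1696]
orientation: [[-0.977, 0.211, -0.003], [0.211, 0.977, 0.002], [0.003, 0.001, -1.0]]
ft_force: [0.5, 0.8, 1.6]
finger_gap: 0.0852
shift [ 0.02 -0.22 -6.7 ] rot [0.    0.    0.002] deg 0.1 cur 77.9 pos [ 0.4088 -0.1868  0.172 ] t 3.55 j [-25. -10. -11.  89.  -0. -12.] gap 0.0854 F [-0.3 -0.5  0.1]
```

View pics/s2.png

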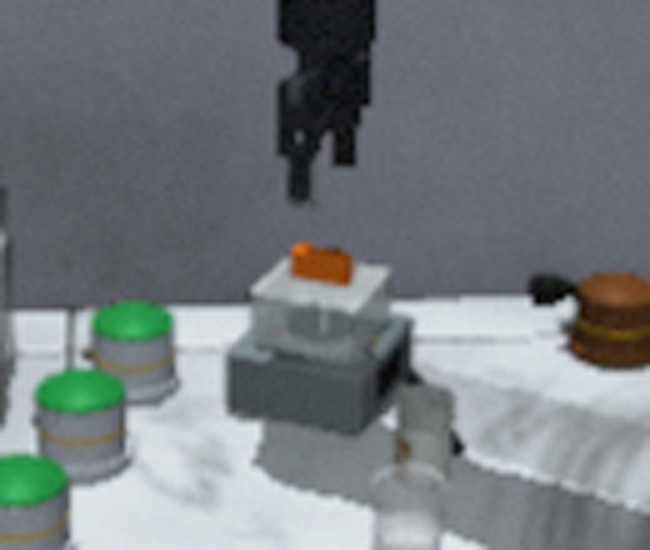

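View pics/t2.png

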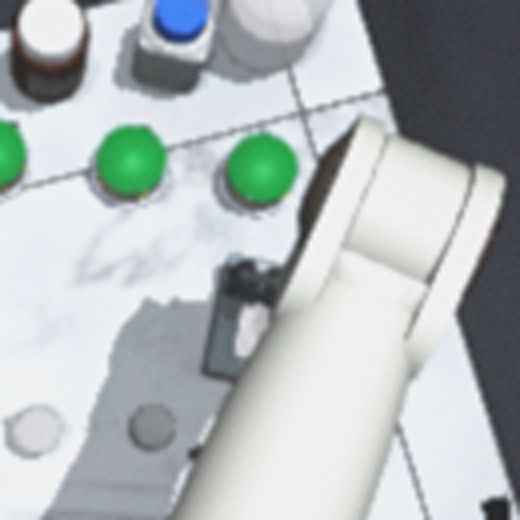

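```bash
python3 -m handwheel '0 -0.1 -3 0 0 0 -1;0 -0.2 -5.5 0 0 0 -1;0 -0.2 -6.5 0 0 0 -1;0 -0.2 -6.5 0 0 0 -1' 40;  python3 -m handwheel '0 0 0 0 0 0 1;0 0 0 0 0 0 1;0 0 0 0 0 0 1;0 0 0 0 0 0 1' 40; python3 -c "
from fit import *
go(.409,-.189,.105,78)"
```

```text
t: 4.05
eef_pos: [0.4091, -0.1888, 0.107]
orientation: [[-0.978, 0.21, 0.0], [0.21, 0.978, -0.0], [-0.0, -0.0, -1.0]]
ft_force: [-0.4, -0.1, 0.4]
finger_gap: 0.0854
t: 4.55
eef_pos: [0.4091, -0.1892, 0.1067]
orientation: [[-0.978, 0.21, 0.001], [0.21, 0.978, -0.0], [-0.001, -0.0, -1.0]]
ft_force: [0.4, -0.1, -1.4]
finger_gap: 0.0169
shift [-0.01  0.02 -0.17] rot [0.    0.001 0.002] deg 0.1 cur 77.9 pos [ 0.4091 -0.1892  0.1067] t 4.55 j [-25.  -9. -18.  82.  -0. -13.] gap 0.0169 F [ 0.4 -0.1 -1.4]
```

```bash
python3 -m handwheel '0 0 2 0 0 0 1;0 0 6 0 0 0 1;0 0 9 0 0 0 1;0.5 4 9 0 0 0 1;1 8 9 0 0 0 1' 60;  python3 -m handwheel '0.3 4 0 0 0 0 1;0.6 8 0 0 0 0 1;1 12 0 0 0 0 1;1.5 14.2 0 0 0 0 1;1.5 14.2 0 0 0 0 1' 60; python3 -c "
from fit import *
p,q=cam('top'),cam('side')
save(p,'t3.png',(150,110,210,150),3.8);save(q,'s3.png',(180,110,160,130),4.5)
go(.434,.035,.052)"
```

```text
t: 5.18
eef_pos: [0.419, -0.1084, 0.1965]
orientation: [[-0.977, 0.212, 0.0], [0.212, 0.977, 0.0], [-0.0, 0.0, -1.0]]
ft_force: [0.6, -0.1, -2.5]
finger_gap: 0.0168
t: 5.8
eef_pos: [0.4338, 0.034, 0.196]
orientation: [[-0.978, 0.208, -0.001], [0.208, 0.978, 0.0], [0.001, -0.0, -1.0]]
ft_force: [-0.7, -0.1, -0.7]
finger_gap: 0.0166
shift [  0.03   0.23 -14.41] rot [ 0.    -0.001  0.   ] deg 0.0 cur 77.9 pos [0.4337 0.0327 0.1961] t 5.9 j [  4. -11.  -9.  92.  -0.  16.] gap 0.0166 F [ 0.2  0.8 -1.4]
```

View pics/s3.png

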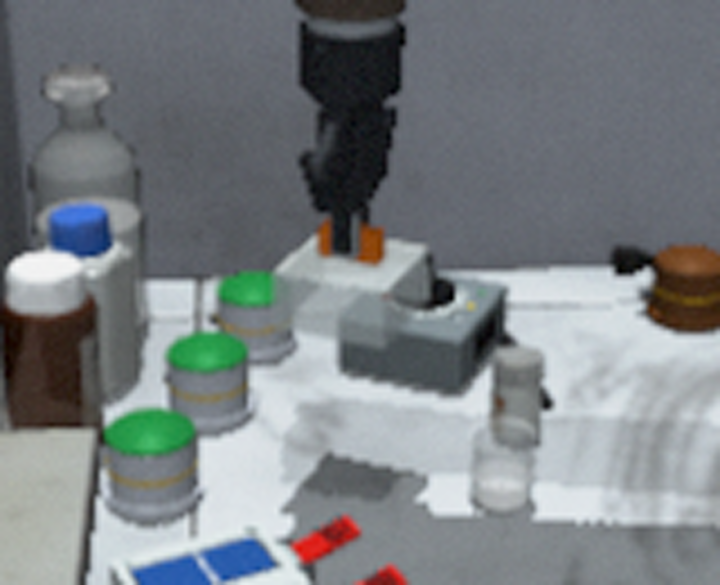

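View pics/t3.png

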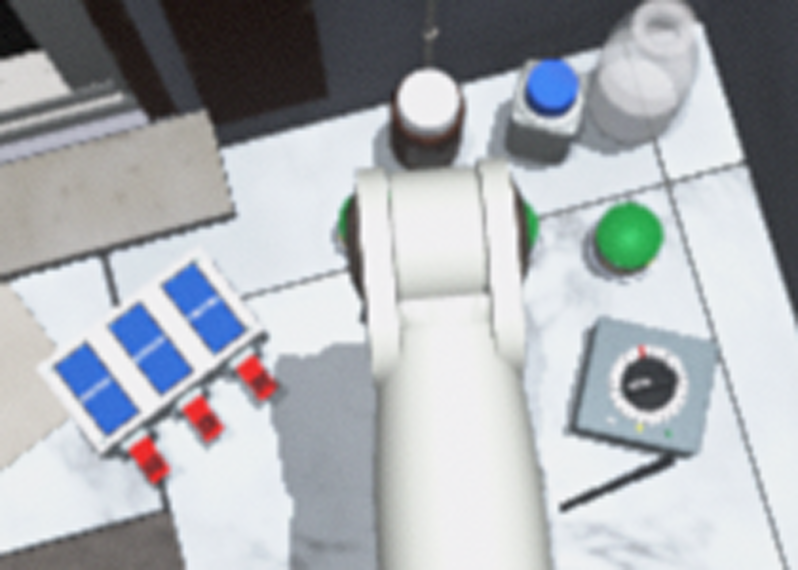

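```bash
python3 -m handwheel '0 0.2 -5 0 0 0 1;0 0.2 -10 0 0 0 1;0 0.2 -13 0 0 0 1;0 0.2 -13.9 0 0 0 1;0 0.2 -13.9 0 0 0 1' 60; python3 -m handwheel '0 0 -0.4 0 0 0 1;0 0 -0.4 0 0 0 1'; python3 -c "
from fit import *
go(.434,.035,.052)"
```

```text
t: 6.52
eef_pos: [0.434, 0.0344, 0.0577]
orientation: [[-0.977, 0.211, 0.0], [0.211, 0.977, -0.0], [-0.0, -0.0, -1.0]]
ft_force: [0.8, -0.9, -1.0]
finger_gap: 0.0164
t: 6.78
eef_pos: [0.4343, 0.0349, 0.054]
orientation: [[-0.978, 0.21, 0.001], [0.21, 0.978, 0.0], [-0.001, 0.0, -1.0]]
ft_force: [-0.1, -0.2, -0.8]
finger_gap: 0.0164
shift [-0.03  0.01 -0.2 ] rot [-0.     0.001  0.   ] deg 0.0 cur 77.9 pos [0.4343 0.0349 0.054 ] t 6.78 j [  5. -11. -24.  76.  -0.  17.] gap 0.0164 F [-0.1 -0.2 -0.8]
```

```bash
python3 -m handwheel '0 0 -0.2 0 0 0 1;0 0 -0.3 0 0 0 1;0 0 -0.3 0 0 0 1'; python3 -c "
from fit import *
go(.434,.035,.052)"
```

```text
t: 7.15
eef_pos: [0.4343, 0.035, 0.0517]
orientation: [[-0.978, 0.21, 0.002], [0.21, 0.978, 0.0], [-0.002, 0.0, -1.0]]
ft_force: [-4.7, -0.4, 9.3]
finger_gap: 0.0171
shift [-0.03  0.    0.03] rot [-0.     0.002  0.   ] deg 0.0 cur 77.9 pos [0.4343 0.035  0.0517] t 7.15 j [  5. -11. -25.  76.  -0.  17.] gap 0.0171 F [-4.7 -0.4  9.3]
```

```bash
python3 -m handwheel '0 0 0.2 0 0 0 -1;0 0 0.3 0 0 0 -1;0 0 0.3 0 0 0 -1;0 0 4 0 0 0 -1;0 0 10 0 0 0 -1'; python3 -m handwheel '0 4 2 0 0 0.18 1;0 8 3 0 0 0.35 1;0 12 3 0 0 0.53 1;0 15 3 0 0 0.7 1;-1.5 17.6 3 0 0 0.87 1';python3 -c "
from fit import *
p,q=cam('top'),cam('side')
save(p,'t4.png',(150,110,210,150),3.8);save(q,'s4.png',(180,130,160,130),4.5)
a=comps(sel(p,'orange'));b=comps(sel(q,'orange'),5);print([(x[0].round(1),x[1]) for x in a],[(x[0].round(1),x[1]) for x in b])
go(.4186,.2112,.06,128)"
```

```text
t: 7.78
eef_pos: [0.4327, 0.0348, 0.1497]
orientation: [[-0.978, 0.21, -0.004], [0.21, 0.978, -0.0], [0.004, -0.001, -1.0]]
ft_force: [0.9, -0.3, -0.0]
finger_gap: 0.0856
t: 8.4
eef_pos: [0.4189, 0.2121, 0.1798]
orientation: [[-0.788, -0.616, -0.001], [-0.616, 0.788, -0.0], [0.001, 0.0, -1.0]]
ft_force: [-0.6, 0.8, -0.5]
finger_gap: 0.0001
[(array([262.4, 204.5]), 48)] [(array([257.4, 198.3]), 35)]
shift [  0.06  -0.15 -12.  ] rot [-0.    -0.001 -0.001] deg -0.1 cur 128.1 pos [0.418  0.2127 0.18  ] t 8.5 j [ 27.  -7.  -7.  90.   0. -11.] gap -0.0003 F [ 1.  -0.3  0.8]
```

View pics/s4.png

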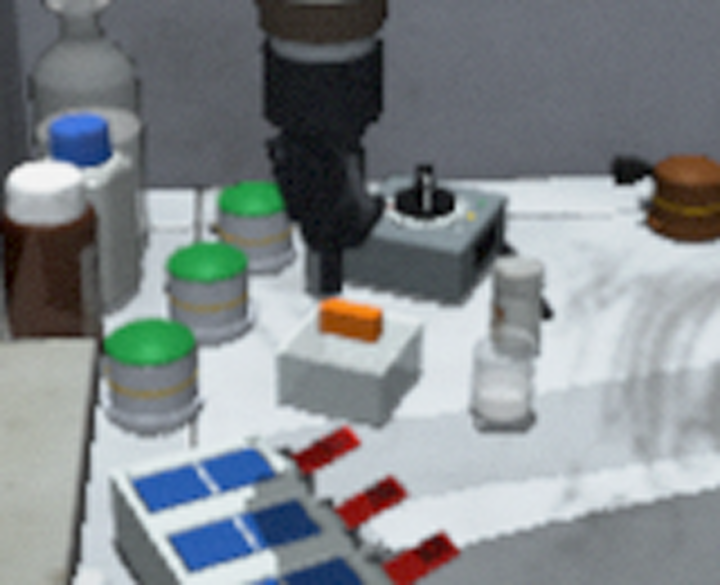

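View pics/t4.png

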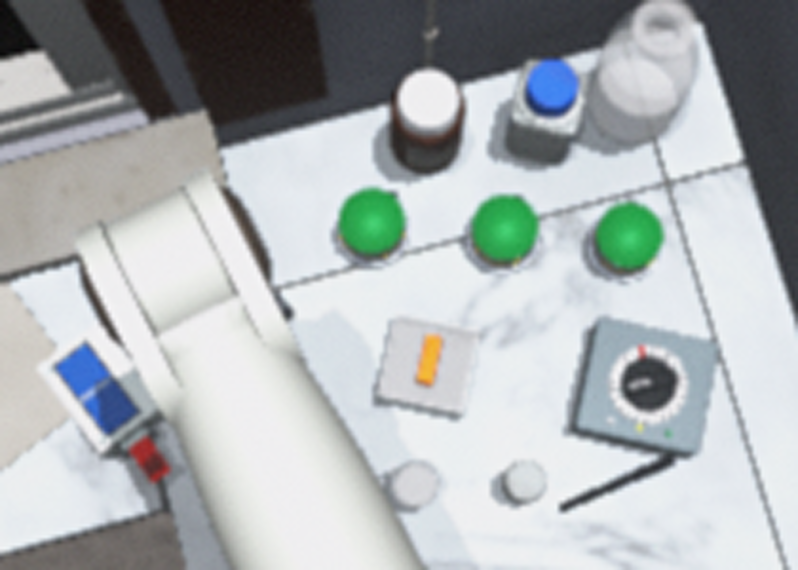

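```bash
python3 -m handwheel '0 -0.1 -5 0 0 0 1;0 -0.1 -10 0 0 0 1;0 -0.1 -11.5 0 0 0 1;0 -0.1 -12.5 0 0 0 1;0 -0.1 -13.5 0 0 0 1'; python3 -m handwheel '0 0 -0.5 0 0 0 1;0 0 -1 0 0 0 1;0 0 -1.3 0 0 0 1';python3 -c "
from fit import *
import json
p,q=cam('top'),cam('side')
a=comps(sel(p,'orange'))[0][0]; print('handle top',onz(p,a,.071))
go(.4186,.2112,.03,128)"
```

```text
t: 9.12
eef_pos: [0.4196, 0.2098, 0.0479]
orientation: [[-0.792, -0.611, 0.002], [-0.611, 0.792, 0.0], [-0.002, -0.001, -1.0]]
ft_force: [-9.9, -5.5, 22.8]
finger_gap: -0.0002
t: 9.5
eef_pos: [0.4207, 0.2104, 0.0396]
orientation: [[-0.792, -0.611, 0.006], [-0.611, 0.792, 0.003], [-0.006, -0.001, -1.0]]
ft_force: [-24.8, -12.5, 67.9]
finger_gap: -0.0002
handle top [0.43221489 0.03512814 0.071     ]
shift [-0.2   0.08 -0.99] rot [-0.003  0.006  0.006] deg 0.4 cur 127.6 pos [0.4206 0.2104 0.0399] t 9.6 j [ 27.  -6. -22.  74.  -0. -11.] gap 0.0001 F [-20.8 -11.   51.6]
```

```bash
python3 -m handwheel '0 0 1.5 0 0 0 1;0 0 5 0 0 0 1;0 -2 10 0 0 0 1;2 -8 10 0 0 0 1;2 -14 10 0 0 0 1';python3 -c "
from fit import *
p,q=cam('top'),cam('side')
save(p,'t5.png',(150,170,100,80),7);save(q,'s5.png',(190,205,110,90),7)
go(.4186,.2112,.03,128)"
```

```text
t: 10.22
eef_pos: [0.4406, 0.0686, 0.1347]
orientation: [[-0.791, -0.612, 0.004], [-0.612, 0.791, 0.0], [-0.003, -0.002, -1.0]]
ft_force: [1.5, 0.5, -0.8]
finger_gap: 0.0004
shift [ -2.11  14.57 -10.43] rot [0.001 0.003 0.011] deg 0.7 cur 127.3 pos [0.4397 0.0655 0.1343] t 10.32 j [  9. -10. -16.  85.  -0. -29.] gap 0.0002 F [ 1.2 -0.3  0.1]
```

View pics/s5.png

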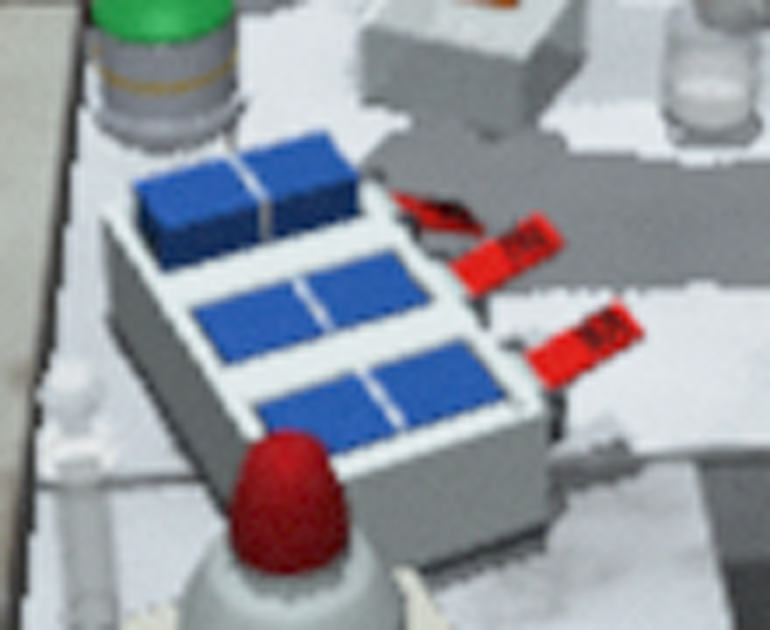

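View pics/t5.png

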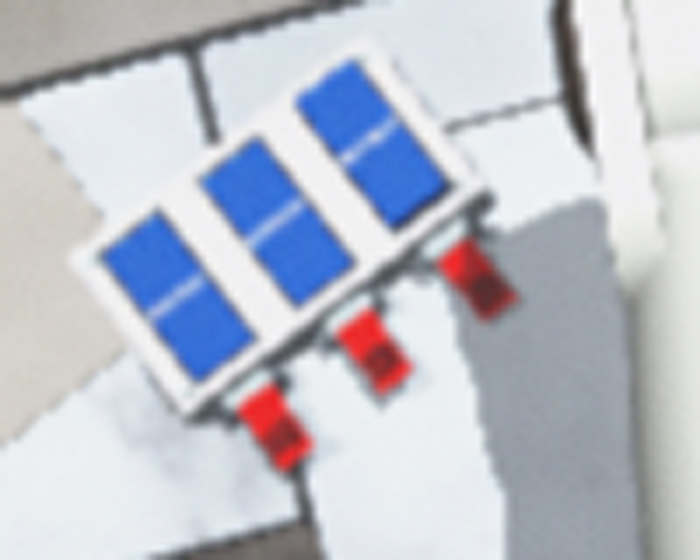

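```bash
python3 -m handwheel '-1 5 1 0 0 0 1;-2.5 10 1 0 0 0 1;-4 15 1 0 0 0 1;-6.3 20 0 0 0 0 1;-6.3 20 -5 0 0 0 1';  python3 -m handwheel '0 0 -1.5 0 0 0 1;0 0 -2.5 0 0 0 1;0 0 -3 0 0 0 1;0 0 -3.5 0 0 0 1'; python3 -c "
from fit import *
go(.3772,.2652,.043,128)"
```

```text
t: 10.95
eef_pos: [0.3765, 0.2748, 0.0855]
orientation: [[-0.788, -0.615, 0.006], [-0.615, 0.788, 0.005], [-0.008, 0.0, -1.0]]
ft_force: [0.7, 0.6, -0.6]
finger_gap: 0.0
t: 11.45
eef_pos: [0.3768, 0.2699, 0.0499]
orientation: [[-0.792, -0.61, 0.002], [-0.61, 0.792, 0.002], [-0.002, 0.0, -1.0]]
ft_force: [-8.3, -3.9, 14.3]
finger_gap: 0.0001
shift [ 0.04 -0.47 -0.69] rot [-0.002  0.001  0.007] deg 0.4 cur 127.6 pos [0.3768 0.2699 0.0499] t 11.45 j [ 36.  -7. -21.  75.   0.  -2.] gap 0.0001 F [-8.3 -3.9 14.3]
```

```bash
python3 -m handwheel '0 -0.3 -0.4 0 0 0 1;0 -0.4 -0.8 0 0 0 1;0 -0.4 -0.8 0 0 0 1';  python3 -c "
from fit import *
go(.3772,.2652,.043,128)
q=cam('side')
save(q,'s6.png',(190,205,110,90),7)"
```

```text
t: 11.82
eef_pos: [0.3776, 0.2679, 0.0433]
orientation: [[-0.792, -0.611, 0.004], [-0.611, 0.792, 0.007], [-0.007, 0.003, -1.0]]
ft_force: [-4.8, 6.0, 13.9]
finger_gap: 0.0004
shift [-0.04 -0.27 -0.03] rot [-0.007  0.003  0.006] deg 0.3 cur 127.7 pos [0.3776 0.2679 0.0433] t 11.82 j [ 35.  -7. -22.  74.   0.  -2.] gap 0.0004 F [-4.8  6.  13.9]
```

View pics/s6.png

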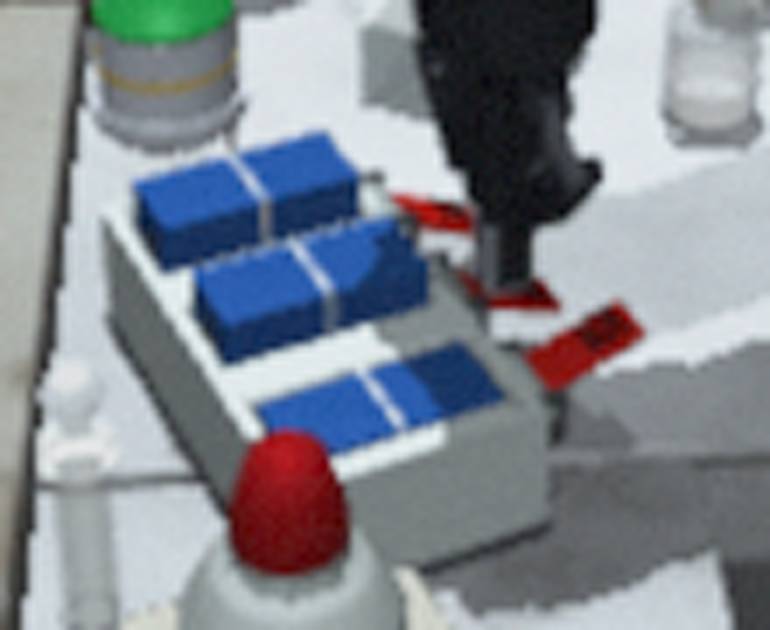

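```bash
python3 -m handwheel '0 0 -0.3 0 0 0 1;0 0 -0.3 0 0 0 1;0 0 2 0 0 0 1;-2 2.5 7 0 0 0 1;-4.2 5.1 7 0 0 0 1';  python3 -m handwheel '0 0 0 0 0 0 1';python3 -c "
from fit import *
go(.3358,.3187,.065,128)"
```

```text
t: 12.5
eef_pos: [0.3361, 0.3186, 0.115]
orientation: [[-0.793, -0.609, 0.006], [-0.609, 0.793, 0.006], [-0.008, 0.001, -1.0]]
ft_force: [0.3, 0.5, -0.0]
finger_gap: 0.0003
t: 12.62
eef_pos: [0.3342, 0.3182, 0.1116]
orientation: [[-0.791, -0.612, 0.002], [-0.612, 0.791, 0.003], [-0.003, 0.001, -1.0]]
ft_force: [0.3, -0.1, -0.1]
finger_gap: -0.0001
shift [ 0.16  0.05 -4.66] rot [-0.003  0.002  0.004] deg 0.2 cur 127.8 pos [0.3342 0.3182 0.1116] t 12.62 j [ 44.  -8. -16.  82.   0.   6.] gap -0.0001 F [ 0.3 -0.1 -0.1]
```

```bash
python3 -m handwheel '0.1 0 -4 0 0 0 1;0.1 0 -5 0 0 0 1;0.1 0 -5.8 0 0 0 1;0.1 0 -6.5 0 0 0 1;0.1 0 -6.8 0 0 0 1';python3 -m handwheel '0 0 -0.3 0 0 0 1;0 0 -0.3 0 0 0 1'; python3 -c "
from fit import *
go(.3358,.3187,.042,128)"
```

```text
t: 13.25
eef_pos: [0.3354, 0.3162, 0.0434]
orientation: [[-0.792, -0.611, 0.0], [-0.611, 0.792, 0.0], [-0.0, -0.0, -1.0]]
ft_force: [-5.3, -5.4, 13.4]
finger_gap: 0.0001
t: 13.5
eef_pos: [0.3358, 0.3166, 0.0405]
orientation: [[-0.792, -0.611, 0.001], [-0.611, 0.792, 0.001], [-0.001, -0.0, -1.0]]
ft_force: [-3.6, -3.3, 10.2]
finger_gap: 0.0
shift [-0.    0.21  0.15] rot [-0.001  0.001  0.006] deg 0.4 cur 127.6 pos [0.3358 0.3166 0.0405] t 13.5 j [ 43.  -7. -22.  74.  -0.   6.] gap 0.0 F [-3.6 -3.3 10.2]
```

```bash
python3 -m handwheel '0 0 -0.2 0 0 0 1;0 0 -0.4 0 0 0 1;0 0 -0.4 0 0 0 1'; python3 -m handwheel '0 0 2 0 0 0 1;0 0 8 0 0 0 1;3 -8 12 0 0 0 1;5 -14 12 0 0 0 1;7 -20 12 0 0 0 1'; python3 -c "
from fit import *
go(.3358,.3187,.042,128)
p,q=cam('top'),cam('side')
save(q,'s7.png',(190,205,110,90),7);save(p,'t7.png',(150,170,100,80),7)"
```

```text
t: 13.88
eef_pos: [0.3361, 0.3169, 0.0393]
orientation: [[-0.792, -0.611, 0.003], [-0.611, 0.792, 0.002], [-0.003, 0.0, -1.0]]
ft_force: [-10.5, -10.4, 37.0]
finger_gap: -0.0002
t: 14.5
eef_pos: [0.3959, 0.1442, 0.155]
orientation: [[-0.791, -0.611, 0.003], [-0.611, 0.791, 0.001], [-0.003, -0.001, -1.0]]
ft_force: [0.4, 0.8, 0.1]
finger_gap: 0.0
shift [ -6.01  17.45 -11.3 ] rot [-0.001  0.003  0.005] deg 0.3 cur 127.7 pos [0.3959 0.1442 0.155 ] t 14.5 j [ 20. -14. -16.  88.  -0. -18.] gap 0.0 F [0.4 0.8 0.1]
```

View pics/s7.png

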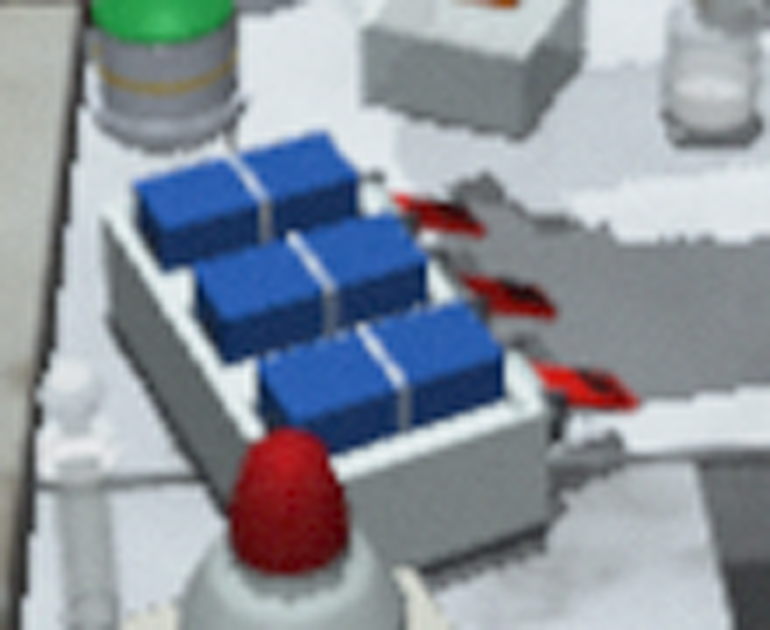

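View pics/t7.png

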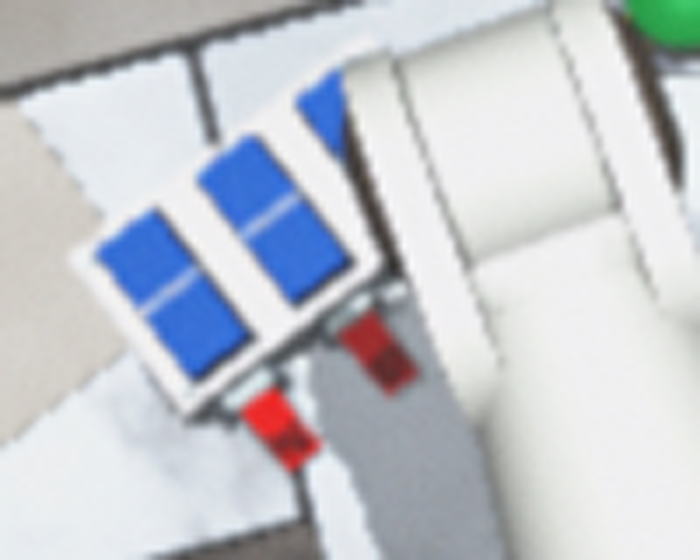

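```bash
cat > f3.py <<'E'
from fit import *
def wmask(c):
    im=c["pixels"].astype(float); return im
def bars(p,q,expect,zt=.083,h=.021,yaw=38.,thr=40):
    """expect list of (x,y); fit box hull center from blue(+white line) mask"""
    for e in expect:
        res={}
        for l,c in(("top",p),("side",q)):
            s=sel(c,"blue"); X=box(e[0],e[1],zt-h/2,np.radians(yaw),.1,.05,h)
            pts=np.array([proj(c,x) for x in X]); lo=pts.min(0)-4; hi=pts.max(0)+4
            hull=cv2.convexHull(np.array([proj(c,x) for x in box(e[0],e[1],zt-h/2,np.radians(yaw),.108,.064,h+.006)],np.float32)); m=np.zeros((384,512),np.uint8); cv2.fillPoly(m,[np.round(hull).astype(np.int32)],1)
            s=cv2.morphologyEx((s*m).astype(np.uint8),cv2.MORPH_CLOSE,np.ones((5,5)))
            res[l]=(c,wcent(s.astype(float)),int(s.sum()))
        f=lambda v:box(v[0],v[1],(v[2] if len(v)>2 else zt)-h/2,np.radians(yaw),.09,.04,h)
        a=solve(f,[res["top"][:2]],list(e)); b=solve(f,[res["side"][:2]],list(e)); ab=solve(f,[res["top"][:2],res["side"][:2]],[e[0],e[1],zt])
        print(e,"top",a[0].round(4),res["top"][2],"side",b[0].round(4),res["side"][2],"both",ab[0].round(4),ab[1])
if __name__=="__main__":
    p,q=cam("top"),cam("side")
    bars(p,q,[(.4485,.320),(.4055,.373)])
    # yaw by blue pixel edges, top: minAreaRect at z
    im=sel(p,"blue").astype(np.uint8)
    for e in[(.4485,.320),(.4055,.373)]:
        u=proj(p,[*e,.083]); m=np.zeros_like(im); cv2.circle(m,tuple(np.round(u).astype(int)),17,1,-1)
        s=cv2.morphologyEx(im*m,cv2.MORPH_CLOSE,np.ones((3,3))); n,l,st,_=cv2.connectedComponentsWithStats(s); k=l==l[int(round(u[1])),int(round(u[0]))]
        ys,xs=np.nonzero(k); pts=np.array([onz(p,(x,y),.083)[:2] for x,y in zip(xs,ys)]); E,v=np.linalg.eigh(np.cov(pts.T)); print("yaw",np.degrees(np.arctan(v[1,1]/v[0,1])),np.sqrt(12*E),len(xs))
    for n,e in (("amber_bottle",[250,129,24,26]),("jar_blue_cap",[281,128,21,24])):
        for z in (0,.16): print(n,z,onz(p,(e[0]+e[2]/2,e[1]+e[3]-2),0).round(3),"top",onz(p,(e[0]+e[2]/2,e[1]+9),.16).round(3))
E
python3 f3.py
```

```text
(0.4485, 0.32) top [0.4482 0.3193] 243 side [0.4467 0.3195] 698 both [0.4473 0.3192 0.0828] [ 0.03  0.23 -0.17 -0.03]
(0.4055, 0.373) top [0.4072 0.3736] 249 side [0.4099 0.3651] 582 both [0.4076 0.3726 0.089 ] [-0.04 -0.29  0.2   0.03]
yaw 37.716632919285296 [0.03955963 0.09091189] 243
yaw 37.628954022713515 [0.04047238 0.09022737] 249
amber_bottle 0 [0.656 0.035 0.   ] top [0.67  0.036 0.16 ]
amber_bottle 0.16 [0.656 0.035 0.   ] top [0.67  0.036 0.16 ]
jar_blue_cap 0 [ 0.668 -0.086  0.   ] top [ 0.674 -0.075  0.16 ]
jar_blue_cap 0.16 [ 0.668 -0.086  0.   ] top [ 0.674 -0.075  0.16 ]
```

```bash
python3 -m handwheel '3 4 0 0 0 0 -0.3;6 8 0 0 0 0 -0.3;9.4 12.1 0 0 0 0 -0.3;9.4 12.1 -2 0 0 0 -0.3;9.4 12.1 -2 0 0 0 -0.3' 60;  python3 -c "
from fit import *
go(.4895,.2655,.062,127.7)"
```

```text
t: 15.32
eef_pos: [0.4877, 0.2683, 0.1311]
orientation: [[-0.79, -0.613, -0.003], [-0.613, 0.79, -0.002], [0.004, 0.001, -1.0]]
ft_force: [-0.2, -0.0, -0.2]
finger_gap: 0.0552
shift [ 0.18 -0.28 -6.91] rot [ 0.002 -0.003 -0.002] deg -0.1 cur 127.8 pos [0.4877 0.2683 0.1311] t 15.32 j [29.  5. -1. 84.  0. -9.] gap 0.0552 F [-0.2 -0.  -0.2]
```

```bash
python3 -m handwheel '0.1 -0.2 -2 0 0 0 -0.3;0.1 -0.2 -3 0 0 0 -0.3;0.1 -0.2 -3 0 0 0 -0.3;0.1 -0.2 -3 0 0 0 -0.3';  python3 -c "
from fit import *
go(.4895,.2655,.062,127.7)
q=cam('side'); save(q,'s8.png',(190,180,110,90),7)"
```

```text
t: 15.82
eef_pos: [0.4901, 0.2655, 0.1039]
orientation: [[-0.791, -0.612, 0.001], [-0.612, 0.791, 0.001], [-0.001, -0.0, -1.0]]
ft_force: [0.3, -0.9, 0.5]
finger_gap: 0.0555
shift [-0.06  0.   -4.19] rot [-0.001  0.001 -0.   ] deg -0.0 cur 127.7 pos [0.4901 0.2655 0.1039] t 15.82 j [28.  5. -4. 81.  0. -9.] gap 0.0555 F [ 0.3 -0.9  0.5]
```

View pics/s8.png

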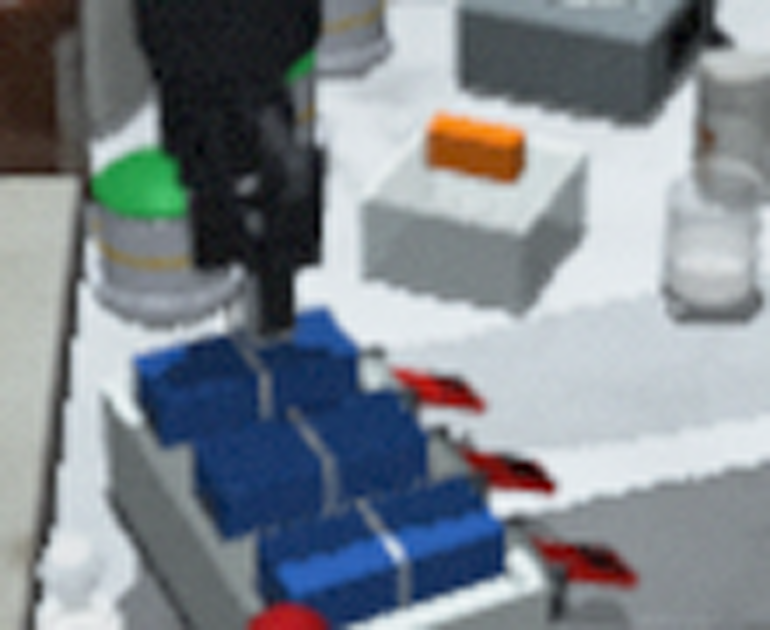

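```bash
python3 -m handwheel '0 0 -2 0 0 0 -0.3;0 0 -3.3 0 0 0 -0.3;0 0 -4.1 0 0 0 -0.3;0 0 -4.1 0 0 0 -0.3';  python3 -c "
from fit import *
go(.4895,.2655,.062,127.7)"
```

```text
t: 16.38
eef_pos: [0.4897, 0.2652, 0.0614]
orientation: [[-0.791, -0.612, -0.001], [-0.612, 0.791, -0.0], [0.001, 0.0, -1.0]]
ft_force: [0.0, 0.1, 0.5]
finger_gap: 0.0552
shift [-0.02  0.03  0.06] rot [ 0.    -0.001 -0.   ] deg -0.0 cur 127.7 pos [0.4897 0.2652 0.0614] t 16.38 j [28.  6. -8. 76.  0. -9.] gap 0.0552 F [0.  0.1 0.5]
```

```bash
python3 -m handwheel '0 0 0 0 0 0 1;0 0 0 0 0 0 1;0 0 0 0 0 0 1;0 0 1.5 0 0 0 1;0 0 3 0 0 0 1' 70;  python3 -m handwheel '0 0 3 0 0 0 1;0 0 6 0 0 0 1;0 0 9 0 0 0 1;0 0 9 0 0 0 1'; python3 -c "
from fit import *
go(.5632,-.1738,.18,90)
p,q=cam('top'),cam('side'); save(q,'s9.png',(170,130,130,120),6);save(p,'t9.png',(170,110,110,120),6)"
```

```text
t: 17.0
eef_pos: [0.4899, 0.2653, 0.0927]
orientation: [[-0.791, -0.612, -0.0], [-0.612, 0.791, -0.0], [0.0, -0.0, -1.0]]
ft_force: [-0.4, 0.1, -3.4]
finger_gap: 0.0388
t: 17.5
eef_pos: [0.491, 0.2659, 0.1848]
orientation: [[-0.791, -0.612, 0.004], [-0.612, 0.791, 0.002], [-0.005, -0.001, -1.0]]
ft_force: [-0.5, 0.9, -3.7]
finger_gap: 0.0383
shift [  7.22 -43.97  -0.48] rot [-0.001  0.005 -0.658] deg -37.7 cur 127.7 pos [0.491  0.2659 0.1848] t 17.5 j [28.  5.  5. 90. -0. -9.] gap 0.0383 F [-0.5  0.9 -3.7]
```

View pics/s9.png

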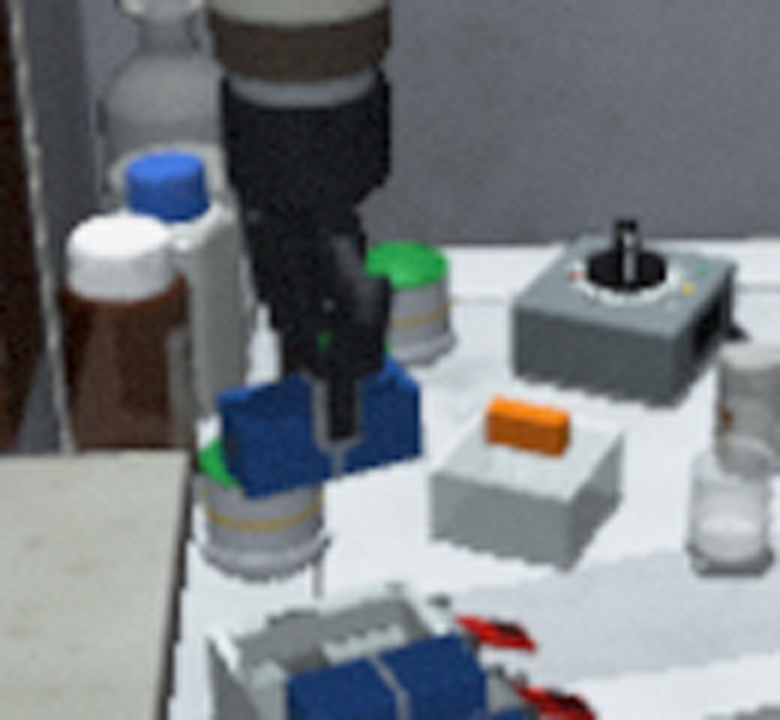

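```bash
python3 -m handwheel '0.5 -6 1 0 0 -0.13 1;1 -12 1 0 0 -0.26 1;2 -18 1 0 0 -0.4 1;3.5 -24 1 0 0 -0.53 1;5 -30 1 0 0 -0.658 1';  python3 -m handwheel '1 -5 0 0 0 0 1;2 -10 0 0 0 0 1;2.2 -14 -1 0 0 0 1;2.2 -14 -2 0 0 0 1;2.2 -14 -2 0 0 0 1'; python3 -c "
from fit import *
go(.5632,-.1738,.0885,90)
p,q=cam('top'),cam('side'); save(q,'s10.png',(170,120,130,100),6);"
```

```text
t: 18.23
eef_pos: [0.5395, -0.0366, 0.1902]
orientation: [[-1.0, 0.004, -0.002], [0.004, 1.0, 0.0], [0.002, 0.0, -1.0]]
ft_force: [1.5, -0.1, -2.9]
finger_gap: 0.0383
t: 18.85
eef_pos: [0.561, -0.1743, 0.1696]
orientation: [[-1.0, 0.0, -0.003], [0.0, 1.0, 0.001], [0.003, 0.001, -1.0]]
ft_force: [0.0, 1.5, -3.4]
finger_gap: 0.0388
shift [ 0.22  0.05 -8.11] rot [-0.001 -0.003  0.   ] deg 0.0 cur 90.0 pos [ 0.561  -0.1743  0.1696] t 18.85 j [-17.  10.   8.  89.   0. -17.] gap 0.0388 F [ 0.   1.5 -3.4]
```

View pics/s10.png

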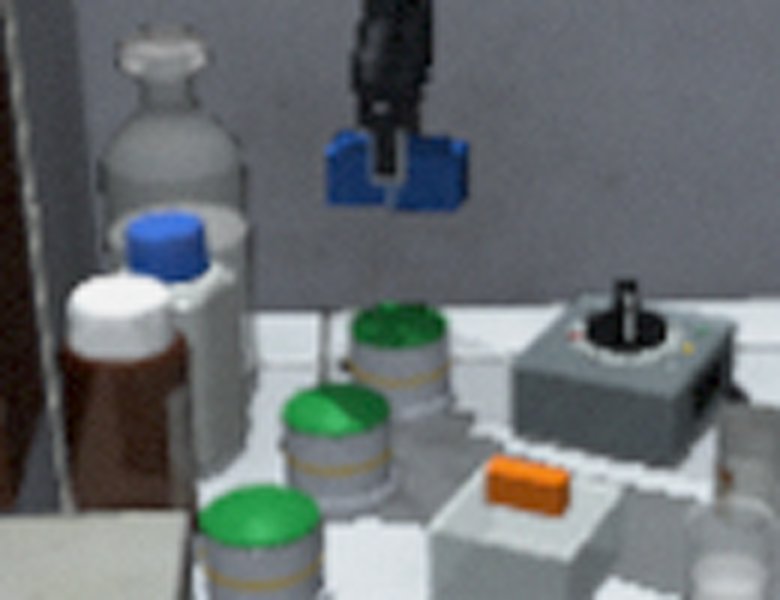

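```bash
cat >> fit.py <<'E'
def hullmask(c,kind,u,rad):
    s=sel(c,kind).astype(np.uint8); m=np.zeros_like(s); cv2.circle(m,tuple(np.round(u).astype(int)),rad,1,-1); s*=m
    ys,xs=np.nonzero(s)
    S=8; h=[]
    pts=np.array([[x+dx,y+dy] for x,y in zip(xs,ys) for dx in(-.5,.5) for dy in(-.5,.5)],np.float32)
    h=cv2.convexHull(pts); M=cv2.moments(h); return np.array([M["m10"],M["m01"]])/M["m00"],M["m00"]
def heldbar(c,e,z,yaw=0,rad=16):
    u=proj(c,[*e,z]); a,A=hullmask(c,"blue",u,rad)
    f=lambda v:box(v[0],v[1],z,np.radians(yaw),.09,.04,.04)
    pts=np.array([proj(c,x) for x in f(e)],np.float32); Am=cv2.contourArea(cv2.convexHull(pts))
    return solve(f,[(c,a)],list(e))[0],A,Am
E
python3 -c "
from fit import *
p,q=cam('top'),cam('side'); s=robot.read_state(); e=s['eef_pos']; print(e)
print(heldbar(q,e[:2],e[2]+.0016))
for c,l in((p,'top'),(q,'side')):
  for g in comps(sel(c,'green')): print(l,g[0].round(1),g[1],solve(lambda v:cap(*v),[(c,g[0])],onz(c,g[0],.065)[:2])[0].round(4))
"
```

```text
[ 0.56211187 -0.17374593  0.17219884]
(array([ 0.56306986, -0.1742099 ]), 277.5, 311.8966048689326)
top [247.3 167.9] 241 [0.5798 0.0934]
top [282.2 169.3] 223 [ 0.5735 -0.0437]
side [236.2 174. ] 84 [ 0.5633 -0.1716]
side [225.2 188. ] 117 [ 0.5747 -0.0423]
side [212.7 205.6] 163 [0.582  0.0943]
```

```bash
python3 -m handwheel '0.2 0 -3 0 0 0 1;0.2 0 -5 0 0 0 1;0.2 0 -6.5 0 0 0 1;0.2 0 -6.5 0 0 0 1;0.2 0 -6.5 0 0 0 1'; python3 -c "
from fit import *
go(.564,-.1741,.0885,90)
q=cam('side'); s=robot.read_state(); e=s['eef_pos']; print(e)
print(heldbar(q,e[:2],e[2]+.0016,0,13))
save(q,'s11.png',(200,130,80,60),9)"
```

```text
t: 19.68
eef_pos: [0.5644, -0.1746, 0.1079]
orientation: [[-1.0, -0.001, 0.001], [-0.001, 1.0, -0.0], [-0.001, -0.0, -1.0]]
ft_force: [-0.1, -0.1, -3.0]
finger_gap: 0.038
shift [-0.04  0.05 -1.94] rot [ 0.     0.001 -0.001] deg -0.0 cur 90.0 pos [ 0.5644 -0.1746  0.1079] t 19.68 j [-17.  10.   2.  82.  -0. -17.] gap 0.038 F [-0.1 -0.1 -3. ]
[ 0.56447119 -0.17474115  0.1079628 ]
(array([ 0.56810746, -0.17855837]), 257.5, 301.99692943075206)
```

View pics/s11.png

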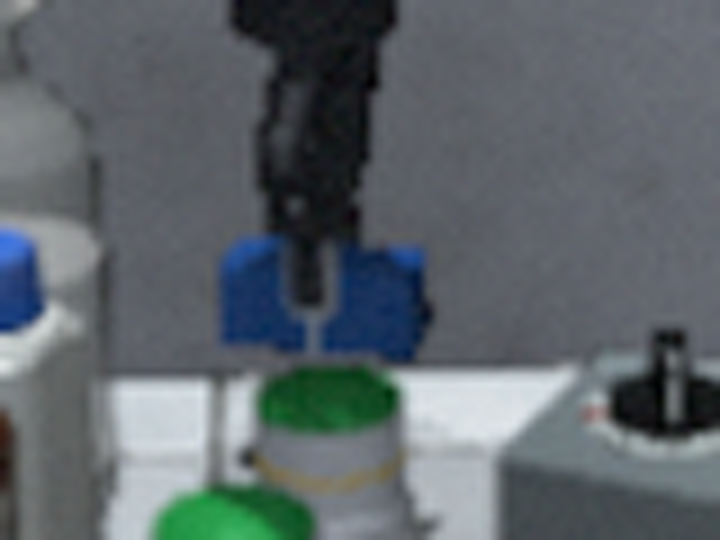

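```bash
python3 -c "
from fit import *
q=cam('side'); s=robot.read_state(); e=s['eef_pos']; print(e)
for r in(15,17,20): print(heldbar(q,e[:2],e[2]+.0016,0,r))
print('pred white line bottom front',(proj(q,[e[0],e[1]+.02,e[2]-.0184])-[200,130]+.5)*9, 'dome top', (proj(q,[.5651,-.1746,.07])-[200,130]+.5)*9)
im=q['pixels'][140:175,220:252].astype(int)
print((im[:,:,2]-np.maximum(im[:,:,0],im[:,:,1]))[26-12:32-2:2,:])
"
```

```text
[ 0.56444926 -0.17475204  0.10791428]
(array([ 0.56805798, -0.17890457]), 258.5, 301.9861725317314)
(array([ 0.56805798, -0.17890457]), 258.5, 301.9861725317314)
(array([ 0.56805798, -0.17890457]), 258.5, 301.9861725317314)
pred white line bottom front [316.96933892 354.0187398 ] dome top [327.40240308 375.15272716]
[[ 5  6  7  6  8  7  7  6  8  5  3 -3  6  6  3  6  4 -1  1 -1  5  5  5  4
   5  7  6  6  6  7  6  3]
 [ 7  6  7  5  6  7 29 42 41 45 51 31  9  6  0  3  3 10 13 11  8  5  6  6
   5  6  6  6  4  5  5  4]
 [ 8  4  4  8 20 58 72 60 54 47 37 20 11  0  2  5  3 19 33 35 34 35 31 50
  65 66 61 26  4  4  5  6]
 [ 5  6  7  6 29 51 48 44 44 43 39 25  8  3  2  2  3 24 42 41 37 39 39 37
  35 36 30  8  7  4  6  5]
 [ 6  6  7  1 27 47 47 44 42 40 43 28 14  4  6  3  6 25 41 42 44 43 43 43
  43 35 22  7  7  7  5  6]
 [ 7  7  5  5 28 45 45 45 45 43 43 38 20 13  7  4 10 29 42 41 45 41 43 43
  44 35 22  9  7  6  5  5]
 [ 7  8  8  5 26 46 45 44 42 43 43 44 44 45 19 25 43 45 45 43 42 44 43 43
  41 38 27 13  7  7  7  6]
 [ 9  7  7  7 16 26 21 18 20 20 24 34 36 40 17 24 44 44 44 42 44 42 42 41
  40 36 17  4  5  5  7  7]]
```

```bash
python3 -m handwheel '-0.05 0.05 -1 0 0 0 1;-0.05 0.05 -1.6 0 0 0 1;-0.05 0.05 -1.8 0 0 0 1;-0.05 0.05 -1.8 0 0 0 1'; python3 -c "
from fit import *
go(.564,-.1741,.0885,90)"
```

```text
t: 20.27
eef_pos: [0.5633, -0.1741, 0.0896]
orientation: [[-1.0, -0.0, 0.0], [-0.0, 1.0, -0.0], [-0.0, -0.0, -1.0]]
ft_force: [-2.5, 1.8, 4.8]
finger_gap: 0.0385
shift [ 0.07  0.   -0.11] rot [ 0.  0. -0.] deg -0.0 cur 90.0 pos [ 0.5633 -0.1741  0.0896] t 20.27 j [-17.  10.  -0.  80.   0. -17.] gap 0.0385 F [-2.5  1.8  4.8]
```

```bash
python3 -m handwheel '0 0 0 0 0 0 0.05;0 0 0 0 0 0 -0.1;0 0 0 0 0 0 -0.3;0 0 0 0 0 0 -0.5;0 0 0 0 0 0 -0.5'; python3 -m handwheel '0 0 1 0 0 0 -0.5;0 0 3 0 0 0 -0.5;0 0 8 0 0 0 -0.5;0 2 12 0 0 0 -0.5;0 8 12 0 0 0 -0.5'; python3 -c "
from fit import *
q=cam('side')
go(.564,-.1741,.0885,90)
save(q,'s12.png',(200,130,80,60),9)"
```

```text
t: 20.9
eef_pos: [0.5635, -0.1742, 0.0888]
orientation: [[-1.0, -0.0, -0.0], [-0.0, 1.0, 0.0], [0.0, 0.0, -1.0]]
ft_force: [0.2, 0.1, -0.0]
finger_gap: 0.0642
t: 21.52
eef_pos: [0.5648, -0.0952, 0.2131]
orientation: [[-1.0, 0.003, 0.006], [0.003, 1.0, -0.001], [-0.006, -0.001, -1.0]]
ft_force: [1.4, 0.8, -0.7]
finger_gap: 0.0643
shift [ -0.    -8.6  -12.32] rot [-0.002  0.004 -0.001] deg -0.1 cur 90.1 pos [ 0.564  -0.0881  0.2117] t 21.57 j [-9.  7. 10. 93.  0. -9.] gap 0.0644 F [2.1 4.  0.1]
```

View pics/s12.png

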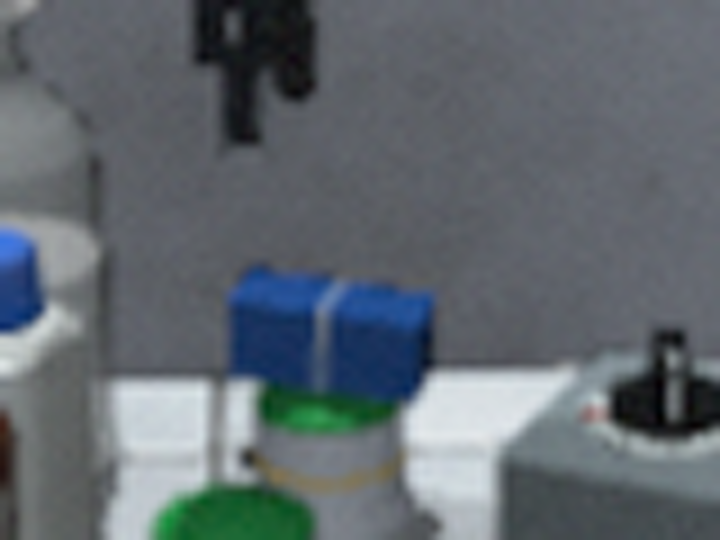

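```bash
cat >> fit.py <<'E'
from scipy.optimize import minimize
def rbox(x,y,z,rv,L=.09,W=.04,H=.04):
    R=Ro.from_rotvec(rv).as_matrix()
    return [np.array([x,y,z])+R@np.array([i*L/2,j*W/2,k*H/2]) for i in(-1,1) for j in(-1,1) for k in(-1,1)]
def render(c,X,win,S=16):
    x0,y0,w,h=win
    pts=np.array([proj(c,x) for x in X],np.float32); hh=cv2.convexHull(pts)[:,0]
    m=np.zeros((h*S,w*S),np.uint8); cv2.fillPoly(m,[np.round(((hh-[x0,y0]+.5)*S-.5)*16).astype(np.int32)],255,shift=4)
    m=cv2.GaussianBlur(m.astype(np.float32)/255,(0,0),S*.45)
    return cv2.resize(m,(w,h),interpolation=cv2.INTER_AREA)
def alpha(c,win):
    x0,y0,w,h=win; im=c["pixels"][y0:y0+h,x0:x0+w].astype(float); s=im[...,2]-np.maximum(im[...,0],im[...,1])
    tot=im.sum(2); return s
def lean(c,e,z=.09,yaw=0.,half=20):
    """fit x,z(+y) ,roll about axis, pitch in one view; returns x,y,z, pitch(deg, + = +x end down), roll"""
    u=proj(c,[*e,z]).round().astype(int); win=(u[0]-half,u[1]-half,2*half,2*half)
    s=alpha(c,win)
    a=cv2.morphologyEx(np.clip((s-10)/(28),0,1),cv2.MORPH_CLOSE,np.ones((3,3)))
    m0=render(c,rbox(*e,z,[0,0,np.radians(yaw)],.105,.055,.055),win); a=np.where(m0>.02,a,0)
    def X(v): 
        R=Ro.from_euler("z",yaw+v[4],degrees=True)*Ro.from_euler("yx",[v[2],v[3]],degrees=True)
        return rbox(e[0]+v[0]*1e-3,e[1],z+v[1]*1e-3,R.as_rotvec())
    f=lambda v:((render(c,X(v),win)-a)**2).sum()+.002*(v[3]**2)+.02*v[4]**2
    best=min((minimize(f,[0,0,p,0,0],method="Nelder-Mead",options=dict(initial_simplex=np.array([[0,0,p,0,0],[2,0,p,0,0],[0,2,p,0,0],[0,0,p+4,0,0],[0,0,p,4,0],[0,0,p,0,4]],float),maxiter=500)) for p in(-2,3)),key=lambda r:r.fun)
    return "dx,dz mm, pitch(+x end down), roll, dyaw",best.x.round(2),round(best.fun,2)
E
python3 -c "
from fit import *
q=cam('side')
print(lean(q,(.565,-.1744)))
p=cam('top'); print(lean(p,(.565,-.1744)))
"
```

```text
('dx,dz mm, pitch(+x end down), roll, dyaw', array([-1.84,  2.08, -6.48,  6.29,  7.6 ]), np.float64(5.77))
('dx,dz mm, pitch(+x end down), roll, dyaw', array([  7.94,  -0.3 , -12.62,  -7.18,  -0.02]), np.float64(230.56))
```

```bash
python3 -m handwheel '-2 6 0 0 0 0.13 -0.3;-4 12 0 0 0 0.26 -0.3;-6 18 0 0 0 0.4 -0.3;-8 24 0 0 0 0.53 -0.3;-9.5 30 0 0 0 0.658 -0.3';  python3 -m handwheel '-0.8 4 -2 0 0 0 -0.3;-1.6 8 -4 0 0 0 -0.3;-2.1 10.8 -6 0 0 0 -0.3;-2.1 10.8 -8 0 0 0 -0.3;-2.1 10.8 -8 0 0 0 -0.3'; python3 -c "
from fit import *
p,q=cam('top'),cam('side')
print(lean(p,(.565,-.1744)))
print(lean(q,(.565,-.1744)))
go(.4482,.3193,.062,127.7)
save(q,'s13.png',(200,130,80,60),9)
save(p,'t13.png',(290,150,50,50),12)"
```

```text
t: 22.3
eef_pos: [0.4685, 0.2046, 0.2094]
orientation: [[-0.789, -0.614, 0.001], [-0.614, 0.789, 0.0], [-0.001, -0.0, -1.0]]
ft_force: [0.8, -0.5, 0.1]
finger_gap: 0.0554
t: 22.92
eef_pos: [0.4476, 0.3109, 0.1275]
orientation: [[-0.791, -0.612, -0.002], [-0.612, 0.791, -0.002], [0.003, -0.0, -1.0]]
ft_force: [-1.0, 0.1, 0.4]
finger_gap: 0.0555
('dx,dz mm, pitch(+x end down), roll, dyaw', array([-3.52, 11.54, -9.15, -4.72, -0.82]), np.float64(3.45))
('dx,dz mm, pitch(+x end down), roll, dyaw', array([-6.06, -3.49, -3.8 , 24.36, 12.45]), np.float64(202.83))
shift [-0.03  0.82 -6.76] rot [-0.     0.     0.001] deg 0.0 cur 127.7 pos [0.4485 0.3111 0.1296] t 23.02 j [35.  4. -3. 84. -0. -3.] gap 0.0556 F [-0.1 -0.2  1.1]
```

View pics/t13.png

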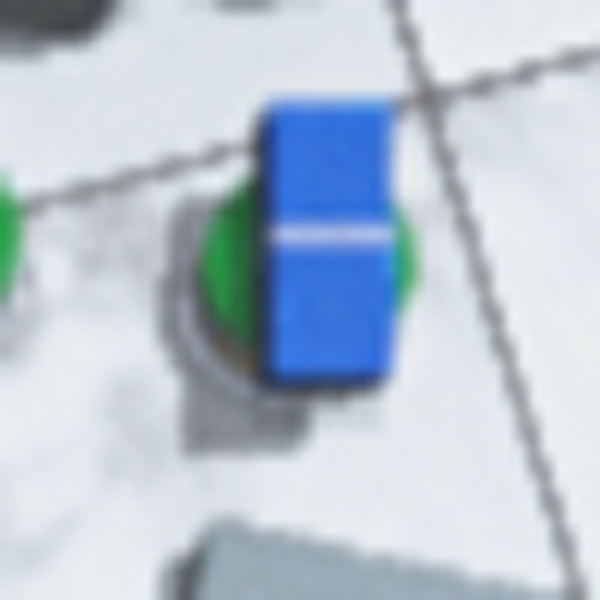

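View pics/s13.png

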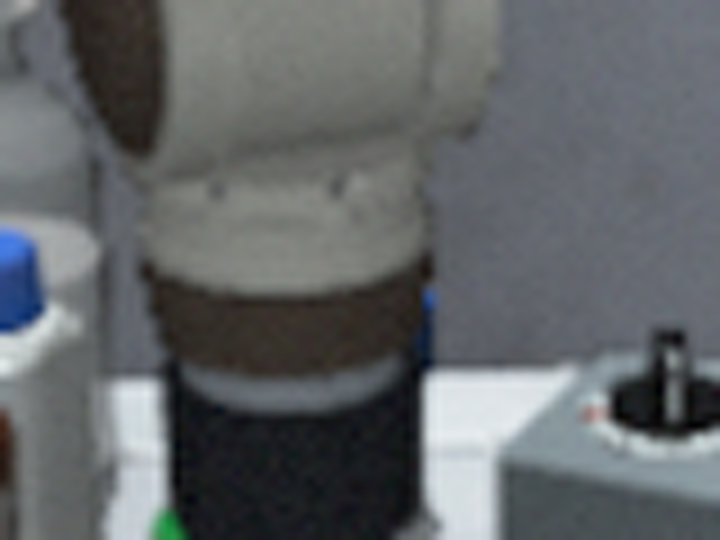

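```bash
cat >> fit.py <<'E'
import pickle
def dump(c,n): pickle.dump({k:np.array(c[k]) for k in("pixels","intrinsics","rvec","tvec")},open("pics/"+n,"wb"))
def load(n): return pickle.load(open("pics/"+n,"rb"))
def pose2(cs,e,z=.09,yaw=0.,half=20,fixz=False):
    data=[]
    for c in cs:
        u=proj(c,[*e,z]).round().astype(int); win=(int(u[0])-half,int(u[1])-half,2*half,2*half)
        a=cv2.morphologyEx(np.clip((alpha(c,win)-10)/28,0,1),cv2.MORPH_CLOSE,np.ones((3,3)))
        m0=render(c,rbox(*e,z,[0,0,np.radians(yaw)],.105,.056,.056),win); data.append((c,win,np.where(m0>.02,a,0)))
    def X(v):
        R=Ro.from_euler("z",yaw+v[5],degrees=True)*Ro.from_euler("yx",[v[3],v[4]],degrees=True)
        return rbox(e[0]+v[0]*1e-3,e[1]+v[1]*1e-3,z+v[2]*1e-3,R.as_rotvec())
    # per-camera small image shift (calibration) as nuisance: v[6:8] for second
    def f(v):
        t=0
        for c,win,a in data: t+=((render(c,X(v),win,8)-a)**2).sum()
        return t+.01*(v[2]**2)+.003*(v[4]**2+v[3]**2)+.01*v[5]**2
    best=None
    for p in(-3,3):
        x0=np.array([0,0,0,p,0,0],float); sx=np.vstack([x0]+[x0+d for d in np.diag([2,2,2,5,5,4])])
        r=minimize(f,x0,method="Nelder-Mead",options=dict(initial_simplex=sx,maxiter=700))
        if best is None or r.fun<best.fun: best=r
    v=best.x; return "xyz",np.round([e[0]+v[0]/1e3,e[1]+v[1]/1e3,z+v[2]/1e3],4),"pitch,roll,dyaw",v[3:].round(1),round(best.fun,2)
E
python3 -c "
from fit import *
p=cam('top'); dump(p,'t13.pkl')
print(onz(p,(317.0,169.4),.11))
go(.4482,.3193,.062,127.7)"
python3 -m handwheel '0 0.8 -2 0 0 0 -0.3;0 0.8 -3 0 0 0 -0.3;0 0.8 -3 0 0 0 -0.3'; python3 -c "
from fit import *
go(.4482,.3193,.0615,127.7)"
```

```text
[ 0.56059    -0.17362743  0.11      ]
shift [-0.05  0.81 -6.8 ] rot [-0.001  0.001  0.001] deg 0.0 cur 127.7 pos [0.4487 0.3112 0.13  ] t 23.07 j [35.  4. -3. 84. -0. -3.] gap 0.0555 F [-0.6 -0.6 -1.1]
t: 23.45
eef_pos: [0.4479, 0.3191, 0.0987]
orientation: [[-0.791, -0.611, -0.001], [-0.611, 0.791, -0.001], [0.001, -0.0, -1.0]]
ft_force: [0.5, -0.2, -0.0]
finger_gap: 0.0555
shift [ 0.03  0.02 -3.72] rot [ 0.001 -0.001  0.   ] deg 0.0 cur 127.7 pos [0.4479 0.3191 0.0987] t 23.45 j [35.  4. -5. 80. -0. -2.] gap 0.0555 F [ 0.5 -0.2 -0. ]
```

```bash
python3 -m handwheel '0 0 -2 0 0 0 -0.3;0 0 -3.2 0 0 0 -0.3;0 0 -3.7 0 0 0 -0.3;0 0 -3.7 0 0 0 -0.3;0 0 -3.7 0 0 0 1' 70; python3 -m handwheel '0 0 0 0 0 0 1;0 0 0 0 0 0 1;0 0 2 0 0 0 1;0 0 4 0 0 0 1;0 0 4 0 0 0 1'; python3 -c "
from fit import *
go(.4482,.3193,.0615,127.7)"
```

```text
t: 24.08
eef_pos: [0.4483, 0.3198, 0.0625]
orientation: [[-0.791, -0.612, 0.001], [-0.612, 0.791, 0.001], [-0.001, 0.0, -1.0]]
ft_force: [-2.5, 2.0, 2.8]
finger_gap: 0.0389
t: 24.7
eef_pos: [0.4485, 0.3199, 0.1027]
orientation: [[-0.791, -0.612, 0.001], [-0.612, 0.791, 0.001], [-0.002, -0.0, -1.0]]
ft_force: [-0.2, 0.2, -3.9]
finger_gap: 0.0385
shift [-0.03 -0.06 -4.12] rot [-0.001  0.001 -0.   ] deg -0.0 cur 127.7 pos [0.4485 0.3199 0.1027] t 24.7 j [36.  4. -5. 81. -0. -2.] gap 0.0385 F [-0.2  0.2 -3.9]
```

```bash
python3 -m handwheel '0 0 5 0 0 0 1;1 -5 8.5 0 0 -0.13 1;3 -11 8.5 0 0 -0.26 1;5 -17 8.5 0 0 -0.4 1;7 -23 8.5 0 0 -0.53 1';  python3 -m handwheel '2 -5 0 0 0 -0.128 1;4 -10 0 0 0 -0.128 1;5.5 -13.5 -1 0 0 -0.128 1;5.5 -13.5 -2 0 0 -0.128 1;5.5 -13.5 -2 0 0 -0.128 1'; python3 -c "
from fit import *
go(.5736,-.0448,.0885,90)
q=cam('side'); dump(q,'s14.pkl'); p=load('t13.pkl')
print(pose2([p,q],(.565,-.174)))
print(pose2([p],(.565,-.174)))
print(pose2([q],(.565,-.174)))
save(q,'s14.png',(190,110,90,90),7)"
```

```text
t: 25.32
eef_pos: [0.5174, 0.0898, 0.1855]
orientation: [[-0.992, -0.124, -0.001], [-0.124, 0.992, -0.0], [0.001, -0.0, -1.0]]
ft_force: [2.1, 0.0, -3.6]
finger_gap: 0.039
t: 25.95
eef_pos: [0.5714, -0.0432, 0.1647]
orientation: [[-1.0, 0.0, -0.003], [0.0, 1.0, 0.0], [0.003, 0.0, -1.0]]
ft_force: [0.3, -0.2, -3.0]
finger_gap: 0.0388
shift [ 0.22 -0.16 -7.62] rot [-0.    -0.003  0.   ] deg 0.0 cur 90.0 pos [ 0.5714 -0.0432  0.1647] t 25.95 j [-4.  7.  5. 88.  0. -4.] gap 0.0388 F [ 0.3 -0.2 -3. ]
('xyz', array([ 0.5635, -0.1753,  0.0949]), 'pitch,roll,dyaw', array([-12.4,  -4.7,   0.5]), np.float64(40.39))
('xyz', array([ 0.5637, -0.176 ,  0.0915]), 'pitch,roll,dyaw', array([-7.7, -5. , -0.8]), np.float64(3.65))
('xyz', array([ 0.5647, -0.176 ,  0.0946]), 'pitch,roll,dyaw', array([-14.6,  -6.1,   6.2]), np.float64(34.22))
```

View pics/s14.png

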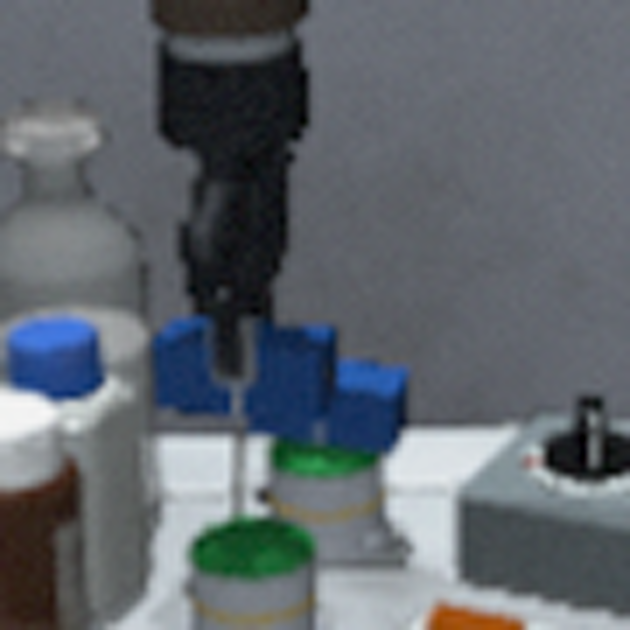

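```bash
python3 -c "
from fit import *
q=load('s14.pkl')
def sl(e):
    a,b=proj(q,[e[0]+.045,e[1]+.02,e[2]-.02]),proj(q,[e[0]-.045,e[1]+.02,e[2]-.02]); d=b-a; return a,b,np.degrees(np.arctan2(d[1],d[0]))
o=np.array([190,110]);
a,b,s=sl((.5724,-.0432,.166)); print('head2 held pred',(a-o+.5)*7,(b-o+.5)*7,s)
o=np.array([200,130]);a,b,s=sl((.5645,-.1747,.1095)); print('head3 held pred',(a-o+.5)*9,(b-o+.5)*9,s)
a,b,s=sl((.5645,-.1745,.09)); print('head3 placed level pred',(a-o+.5)*9,(b-o+.5)*9,s)
for th in(2,4,6):
  t=np.radians(th); c=np.array([.5645,-.1745,.09]); ax=np.array([np.cos(t),0,np.sin(t)]); dn=np.array([np.sin(t),0,-np.cos(t)])
  A=c+.045*ax+.02*dn+[0,.02,0]; B=c-.045*ax+.02*dn+[0,.02,0]; a,b=proj(q,A),proj(q,B); d=b-a; print(th,np.degrees(np.arctan2(d[1],d[0])))
"
```

```text
head2 held pred [154.48610593 411.13522614] [320.96623852 424.47001515] 4.579522157481238
head3 held pred [220.23431079 346.40519837] [414.41982414 361.84515925] 4.5461031548509
head3 placed level pred [222.02669151 385.68905471] [415.01886944 401.43223509] 4.66353078055923
2 6.505186597035371
4 8.334026573397422
6 10.150862856314333
```

```bash
python3 -c "
from fit import *
q=cam('side'); save(q,'s15.png',(205,140,50,50),14)
s=robot.read_state();e=s['eef_pos'];print(e,(proj(q,[e[0],e[1]+.02,e[2]-.02])-[205,140]+.5)*14,(proj(q,[e[0],e[1]+.02,e[2]+.02])-[205,140]+.5)*14)"
```

```text
[ 0.57191597 -0.04248504  0.16647234] [265.48056408 415.13793351] [258.43745186 273.36843344]
```

View pics/s15.png

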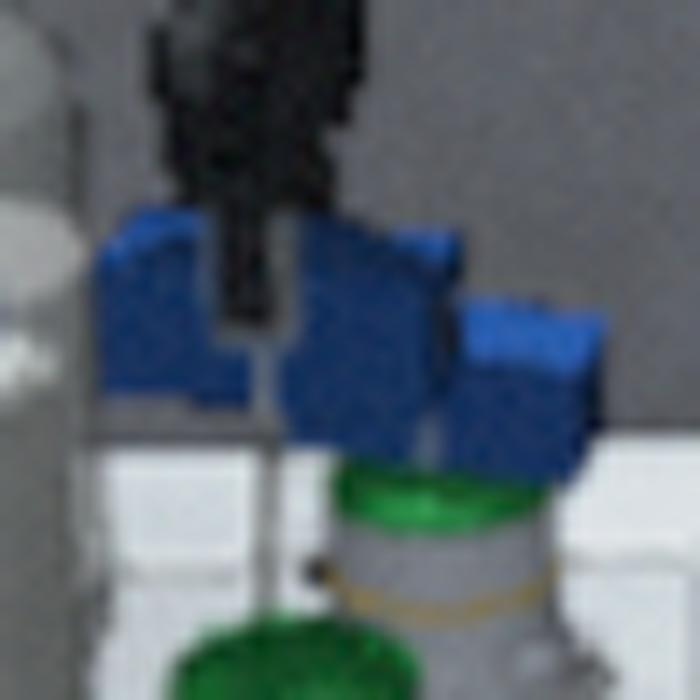

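```bash
python3 -m handwheel '0.2 -0.2 -3 0 0 0 1;0.2 -0.25 -5 0 0 0 1;0.2 -0.25 -6.5 0 0 0 1;0.2 -0.25 -6.8 0 0 0 1;0.2 -0.25 -6.8 0 0 0 1'; python3 -c "
from fit import *
go(.574,-.045,.0885,90)"
```

```text
t: 26.68
eef_pos: [0.5745, -0.0455, 0.0995]
orientation: [[-1.0, -0.001, 0.001], [-0.001, 1.0, -0.0], [-0.001, -0.0, -1.0]]
ft_force: [0.4, -0.2, -3.1]
finger_gap: 0.0384
shift [-0.05  0.05 -1.1 ] rot [ 0.     0.001 -0.001] deg -0.0 cur 90.0 pos [ 0.5745 -0.0455  0.0995] t 26.68 j [-5.  8. -1. 81.  0. -5.] gap 0.0384 F [ 0.4 -0.2 -3.1]
```

```bash
python3 -m handwheel '0 0.05 -0.5 0 0 0 1;0 0.05 -0.8 0 0 0 1;0 0.05 -0.8 0 0 0 1'; python3 -c "
from fit import *
go(.574,-.045,.0885,90)
q=cam('side'); save(q,'s16.png',(195,135,60,60),12);dump(q,'s16.pkl')"
```

```text
t: 27.05
eef_pos: [0.5742, -0.0453, 0.0906]
orientation: [[-1.0, -0.0, -0.0], [-0.0, 1.0, 0.0], [0.0, 0.0, -1.0]]
ft_force: [0.6, -0.9, -3.2]
finger_gap: 0.0385
shift [-0.02  0.03 -0.21] rot [-0. -0. -0.] deg -0.0 cur 90.0 pos [ 0.5742 -0.0453  0.0906] t 27.05 j [-5.  8. -2. 80.  0. -5.] gap 0.0385 F [ 0.6 -0.9 -3.2]
```

View pics/s16.png

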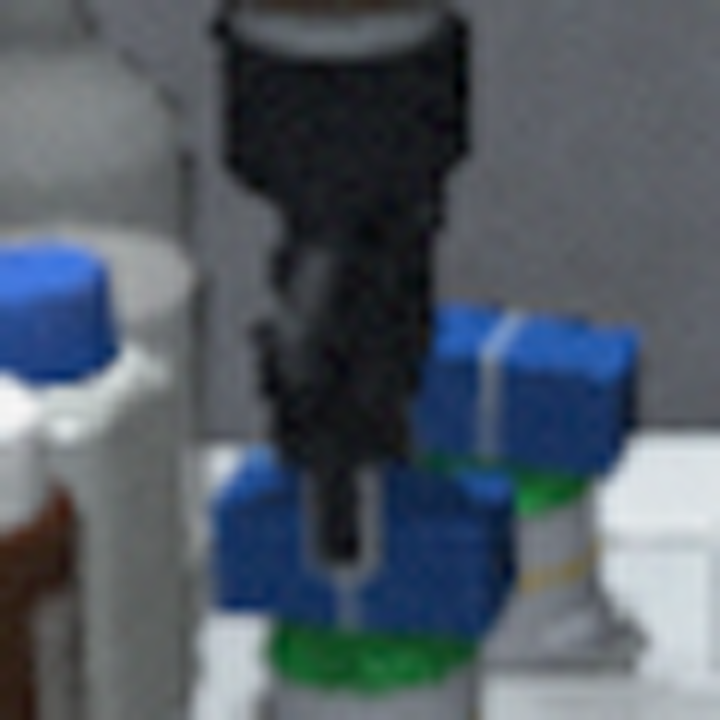

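```bash
python3 -m handwheel '0 0.03 -0.15 0 0 0 1;0 0.03 -0.25 0 0 0 1;0 0.03 -0.25 0 0 0 1'; python3 -c "
from fit import *
go(.574,-.045,.0885,90)"
```

```text
t: 27.48
eef_pos: [0.5746, -0.0451, 0.0896]
orientation: [[-1.0, -0.0, 0.001], [-0.0, 1.0, -0.0], [-0.001, -0.0, -1.0]]
ft_force: [-2.3, -0.5, 5.0]
finger_gap: 0.0384
shift [-0.06  0.01 -0.11] rot [ 0.     0.001 -0.   ] deg -0.0 cur 90.0 pos [ 0.5746 -0.0451  0.0896] t 27.48 j [-4.  8. -2. 80. -0. -4.] gap 0.0384 F [-2.3 -0.5  5. ]
```

```bash
python3 -m handwheel '0 0 0 0 0 0 0.05;0 0 0 0 0 0 -0.1;0 0 0 0 0 0 -0.3;0 0 0 0 0 0 -0.5;0 0 0 0 0 0 -0.5'; python3 -m handwheel '0 0 1 0 0 0 -0.5;0 0 3 0 0 0 -0.5;0 0 8 0 0 0 -0.5;0 0 14 0 0 0 -0.5;0 0 14 0 0 0 -0.5'; python3 -c "
from fit import *
q=cam('side')
go(.564,-.1741,.0885,90)
save(q,'s17.png',(195,135,60,60),12);dump(q,'s17.pkl')"
```

```text
t: 28.1
eef_pos: [0.5743, -0.045, 0.0883]
orientation: [[-1.0, -0.0, -0.0], [-0.0, 1.0, 0.0], [0.0, 0.0, -1.0]]
ft_force: [0.5, -0.8, -0.5]
finger_gap: 0.0638
t: 28.72
eef_pos: [0.5759, -0.0451, 0.2345]
orientation: [[-1.0, -0.0, 0.009], [-0.0, 1.0, -0.001], [-0.009, -0.001, -1.0]]
ft_force: [1.2, -0.6, 0.2]
finger_gap: 0.0639
shift [ -1.13 -12.9  -14.29] rot [ 0.     0.005 -0.   ] deg -0.0 cur 90.0 pos [ 0.5753 -0.0451  0.2314] t 28.77 j [-4.  8. 14. 95. -0. -4.] gap 0.0641 F [ 1.2  0.3 -1.2]
```

View pics/s17.png

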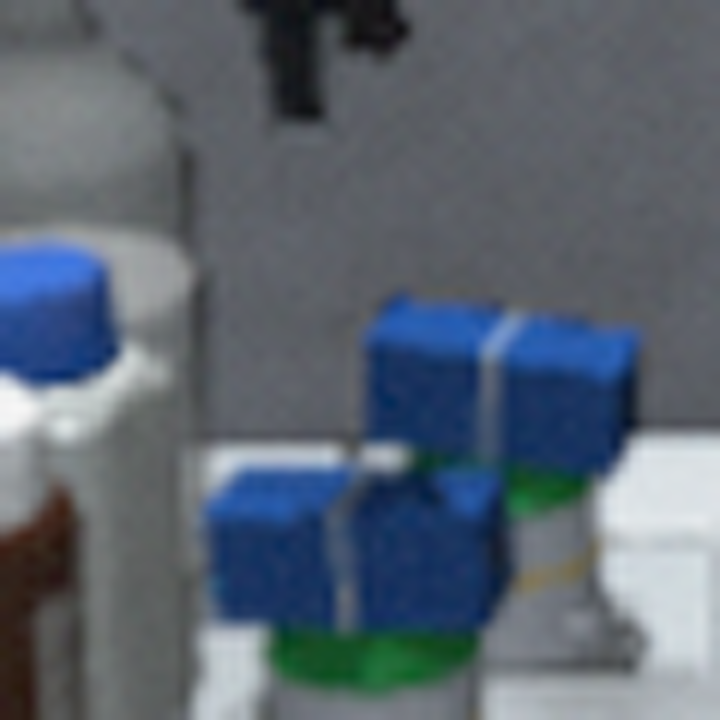

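```bash
python3 -m handwheel '-3 6 0 0 0 0.13 -0.3;-6 12 0 0 0 0.26 -0.3;-9 18 0 0 0 0.4 -0.3;-11 24 0 0 0 0.53 -0.3;-13 30 -1 0 0 0.658 -0.3';  python3 -m handwheel '-1.2 4 -2 0 0 0 -0.3;-2.5 8 -5 0 0 0 -0.3;-3.7 11.9 -8 0 0 0 -0.3;-3.7 11.9 -10 0 0 0 -0.3;-3.7 11.9 -10 0 0 0 -0.3'; python3 -c "
from fit import *
p,q=cam('top'),cam('side')
go(.407,.3735,.0615,127.7)
dump(p,'t18.pkl')
print(pose2([p],(.574,-.045)))
save(q,'s18.png',(170,150,110,110),6.5)
save(p,'t18.png',(160,140,180,100),4.4)"
```

```text
t: 29.4
eef_pos: [0.4481, 0.2418, 0.2199]
orientation: [[-0.789, -0.615, -0.0], [-0.615, 0.789, -0.0], [0.0, -0.0, -1.0]]
ft_force: [1.5, 0.0, -0.9]
finger_gap: 0.0552
t: 30.02
eef_pos: [0.4109, 0.3585, 0.1178]
orientation: [[-0.791, -0.612, -0.003], [-0.612, 0.791, -0.003], [0.005, -0.0, -1.0]]
ft_force: [0.2, -0.8, 0.4]
finger_gap: 0.0555
shift [-0.53  1.47 -5.9 ] rot [ 0. -0.  0.] deg 0.0 cur 127.7 pos [0.4123 0.3588 0.1205] t 30.12 j [41.  4. -3. 83. -0.  3.] gap 0.0551 F [-0.2  1.   1. ]
('xyz', array([ 0.5798, -0.0452,  0.0901]), 'pitch,roll,dyaw', array([-7.9, -0.2, -0.1]), np.float64(4.12))
```

View pics/t18.png

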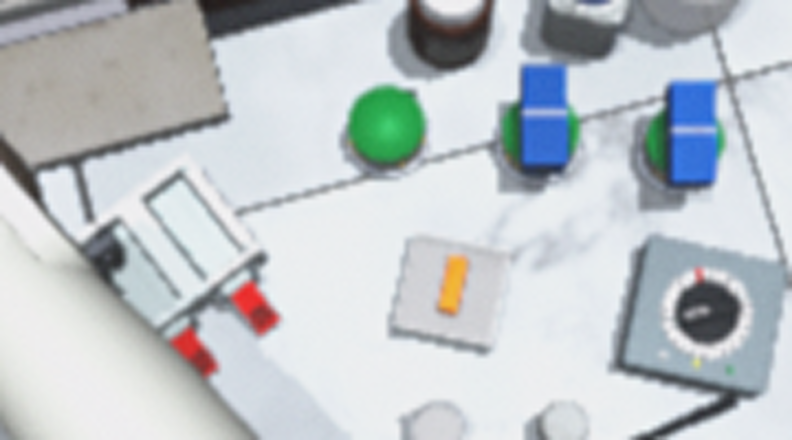

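View pics/s18.png

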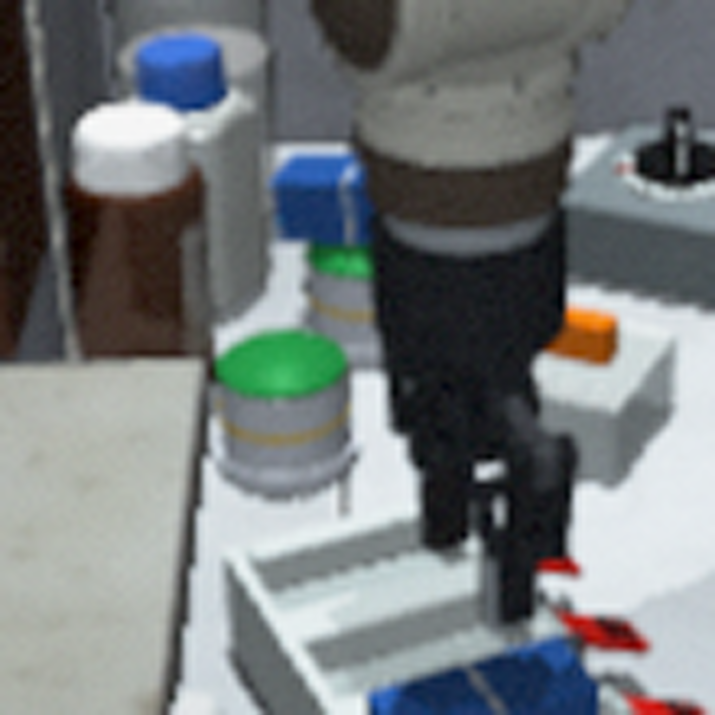

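```bash
python3 -m handwheel '-0.5 1.4 0 0 0 0 -0.3;-0.5 1.4 -1.5 0 0 0 -0.3;-0.5 1.4 -2 0 0 0 -0.3;-0.5 1.4 -2 0 0 0 -0.3'; python3 -c "
from fit import *
go(.407,.3735,.0615,127.7)"
```

```text
t: 30.62
eef_pos: [0.407, 0.3728, 0.0995]
orientation: [[-0.791, -0.612, -0.001], [-0.612, 0.791, -0.001], [0.001, -0.0, -1.0]]
ft_force: [0.2, 0.5, 0.5]
finger_gap: 0.0552
shift [-0.    0.07 -3.8 ] rot [ 0.001 -0.001 -0.   ] deg -0.0 cur 127.7 pos [0.407  0.3728 0.0995] t 30.62 j [42.  5. -5. 81. -0.  5.] gap 0.0552 F [0.2 0.5 0.5]
```

```bash
python3 -m handwheel '0 0.05 -2 0 0 0 -0.3;0 0.05 -3.2 0 0 0 -0.3;0 0.05 -3.8 0 0 0 -0.3;0 0.05 -3.8 0 0 0 -0.3;0 0.05 -3.8 0 0 0 1' 70; python3 -m handwheel '0 0 0 0 0 0 1;0 0 0 0 0 0 1;0 0 3 0 0 0 1;0 0 8 0 0 0 1;0 0 11 0 0 0 1'; python3 -c "
from fit import *
go(.582,.0938,.16,90)"
```

```text
t: 31.25
eef_pos: [0.4075, 0.3739, 0.063]
orientation: [[-0.791, -0.612, 0.001], [-0.612, 0.791, 0.001], [-0.001, 0.0, -1.0]]
ft_force: [-1.7, 1.0, 2.9]
finger_gap: 0.0388
t: 31.88
eef_pos: [0.4075, 0.3739, 0.1742]
orientation: [[-0.791, -0.612, 0.001], [-0.612, 0.791, 0.001], [-0.001, 0.0, -1.0]]
ft_force: [-0.5, -0.3, -4.6]
finger_gap: 0.0381
shift [ 17.45 -28.01  -1.42] rot [-0.     0.001 -0.658] deg -37.7 cur 127.7 pos [0.4075 0.3739 0.1742] t 31.88 j [43.  5.  3. 89. -0.  5.] gap 0.0381 F [-0.5 -0.3 -4.6]
```

```bash
python3 -m handwheel '1 -6 1 0 0 -0.13 1;2 -12 1 0 0 -0.26 1;4 -18 1 0 0 -0.4 1;8 -22 1 0 0 -0.53 1;12 -26 1 0 0 -0.658 1';  python3 -m handwheel '4 -2 0 0 0 0 1;5.3 -2.1 -1 0 0 0 1;5.3 -2.1 -2 0 0 0 1;5.3 -2.1 -2 0 0 0 1;5.3 -2.1 -2 0 0 0 1'; python3 -c "
from fit import *
go(.582,.0935,.0885,90)
q=cam('side'); save(q,'s19.png',(180,130,80,80),9);dump(q,'s19.pkl')
s=robot.read_state();e=s['eef_pos'];print(e,(proj(q,[e[0],e[1]+.02,e[2]-.02])-[180,130]+.5)*9,(proj(q,[e[0],e[1]+.02,e[2]+.02])-[180,130]+.5)*9)"
```

```text
t: 32.5
eef_pos: [0.5281, 0.112, 0.1822]
orientation: [[-1.0, 0.004, 0.0], [0.004, 1.0, 0.0], [-0.0, 0.0, -1.0]]
ft_force: [1.0, 0.9, -3.3]
finger_gap: 0.0385
t: 33.12
eef_pos: [0.5796, 0.0934, 0.1628]
orientation: [[-1.0, -0.001, 0.0], [-0.001, 1.0, 0.0], [-0.0, 0.0, -1.0]]
ft_force: [0.1, 0.5, -3.5]
finger_gap: 0.0386
shift [ 0.24  0.01 -7.43] rot [-0.     0.    -0.001] deg -0.1 cur 90.1 pos [0.5796 0.0934 0.1628] t 33.12 j [ 9.  9.  7. 88.  0.  9.] gap 0.0386 F [ 0.1  0.5 -3.5]
[0.57983545 0.0933134  0.16301029] [275.91688161 513.13860691] [269.00125735 415.43005416]
```

View pics/s19.png

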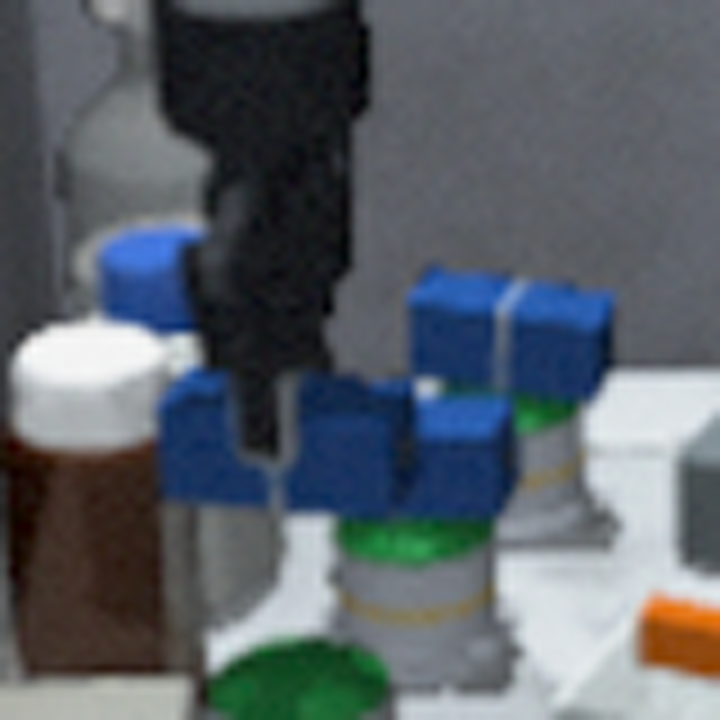

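```bash
python3 -m handwheel '0.1 0 -3 0 0 0 1;0.15 0 -5 0 0 0 1;0.15 0 -6.5 0 0 0 1;0.15 0 -7 0 0 0 1;0.15 0 -7 0 0 0 1'; python3 -c "
from fit import *
go(.5817,.0933,.0885,90)"
```

```text
t: 33.8
eef_pos: [0.5819, 0.0928, 0.0927]
orientation: [[-1.0, -0.0, 0.0], [-0.0, 1.0, 0.0], [-0.0, 0.0, -1.0]]
ft_force: [-0.4, 0.7, -2.5]
finger_gap: 0.0386
shift [-0.02  0.05 -0.42] rot [-0.  0. -0.] deg -0.0 cur 90.0 pos [0.5819 0.0928 0.0927] t 33.8 j [ 9. 10.  0. 80. -0.  9.] gap 0.0386 F [-0.4  0.7 -2.5]
```

```bash
python3 -m handwheel '0 0.05 -0.2 0 0 0 1;0 0.05 -0.35 0 0 0 1;0 0.05 -0.35 0 0 0 1'; python3 -c "
from fit import *
go(.5817,.0933,.0885,90)"
```

```text
t: 34.17
eef_pos: [0.5824, 0.0933, 0.0902]
orientation: [[-1.0, -0.0, 0.002], [-0.0, 1.0, 0.0], [-0.002, 0.0, -1.0]]
ft_force: [-1.2, -0.1, 5.7]
finger_gap: 0.0385
shift [-0.07 -0.   -0.17] rot [-0.     0.002 -0.   ] deg -0.0 cur 90.0 pos [0.5824 0.0933 0.0902] t 34.17 j [ 9. 10. -0. 80.  0.  9.] gap 0.0385 F [-1.2 -0.1  5.7]
```

Contact; release.

```bash
python3 -m handwheel '0 0 0 0 0 0 0.05;0 0 0 0 0 0 -0.1;0 0 0 0 0 0 -0.3;0 0 0 0 0 0 -0.5;0 0 0 0 0 0 -0.5'; python3 -m handwheel '0 0 1 0 0 0 -0.5;0 0 3 0 0 0 -0.5;0 0 8 0 0 0 -0.5;0 0 14 0 0 0 -0.5;0 0 14 0 0 0 -0.5'; python3 -c "
from fit import *
q=cam('side')
go(.564,-.1741,.0885,90)
save(q,'s20.png',(185,130,75,75),10);dump(q,'s20.pkl')"
```

```text
t: 34.8
eef_pos: [0.5818, 0.0932, 0.0888]
orientation: [[-1.0, -0.0, -0.0], [-0.0, 1.0, -0.0], [0.0, -0.0, -1.0]]
ft_force: [1.0, 0.3, 0.5]
finger_gap: 0.0643
t: 35.42
eef_pos: [0.5834, 0.0935, 0.2351]
orientation: [[-1.0, -0.0, 0.009], [-0.0, 1.0, 0.001], [-0.009, 0.001, -1.0]]
ft_force: [1.1, 0.3, -0.4]
finger_gap: 0.0644
shift [ -1.88 -26.74 -14.35] rot [-0.001  0.005 -0.   ] deg -0.0 cur 90.0 pos [0.5828 0.0933 0.232 ] t 35.48 j [ 9. 10. 16. 95.  0.  9.] gap 0.064 F [-0.1 -0.2 -1.1]
```

View pics/s20.png

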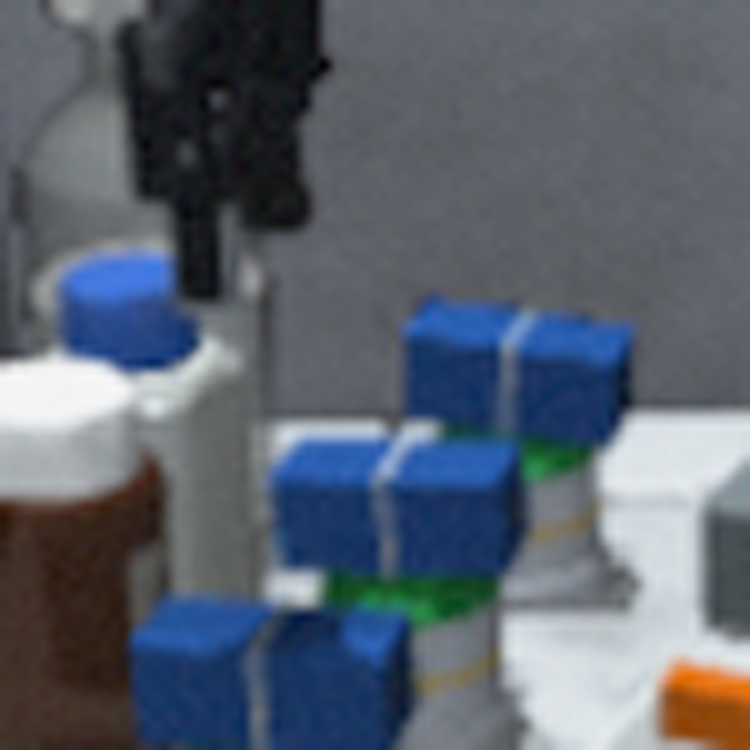

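```bash
python3 -m handwheel '-5 -2 0 0 0 0 -1;-10 -4 0 0 0 0 -1;-15 -7 0 0 0 0 -1;-20 -10 0 0 0 0 -1;-25 -12 0 0 0 0 -1'; python3 -m handwheel '0 0 0 0 0 0 -1'; python3 -c "
from fit import *
p,q=cam('top'),cam('side')
dump(p,'t21.pkl');dump(q,'s21.pkl')
save(q,'s21.png',(185,130,80,80),9)
save(p,'t21.png',(230,130,120,100),6.5);save(p,'t21k.png',(295,185,50,50),12);save(q,'s21k.png',(255,160,60,50),12)
go(.4,-.19,.2)"
```

```text
t: 36.1
eef_pos: [0.3297, -0.0275, 0.2277]
orientation: [[-1.0, -0.0, -0.001], [-0.0, 1.0, -0.0], [0.001, -0.0, -1.0]]
ft_force: [-0.3, -0.5, -0.3]
finger_gap: 0.0853
t: 36.22
eef_pos: [0.3294, -0.0276, 0.2289]
orientation: [[-1.0, 0.002, 0.001], [0.002, 1.0, -0.0], [-0.001, -0.0, -1.0]]
ft_force: [2.1, -0.4, -0.1]
finger_gap: 0.0851
shift [  6.83 -16.31  -2.85] rot [-0.  0.  0.] deg 0.0 cur 90.0 pos [ 0.3317 -0.0269  0.2285] t 36.33 j [ -5. -25. -16.  99.   0.  -5.] gap 0.0856 F [-0.5 -0.7  0.3]
```

View pics/t21.png

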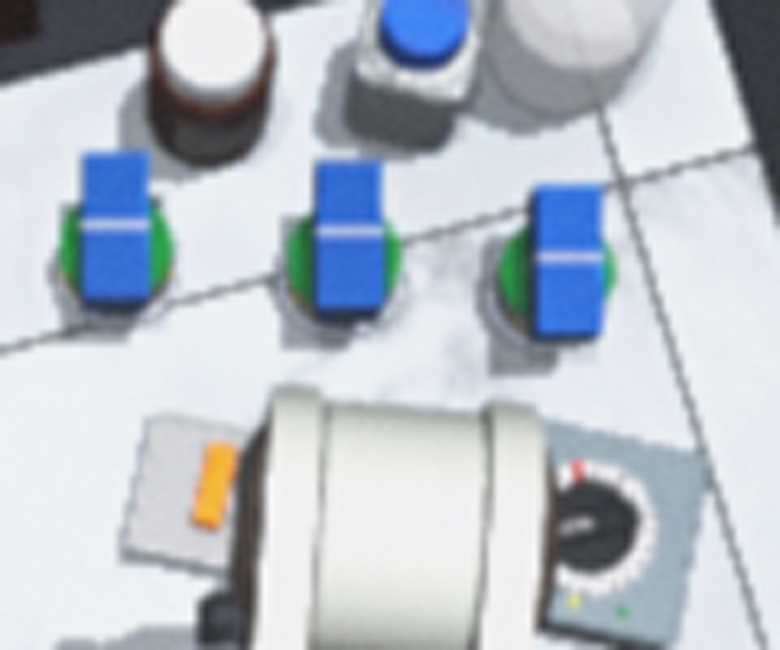

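View pics/s21.png

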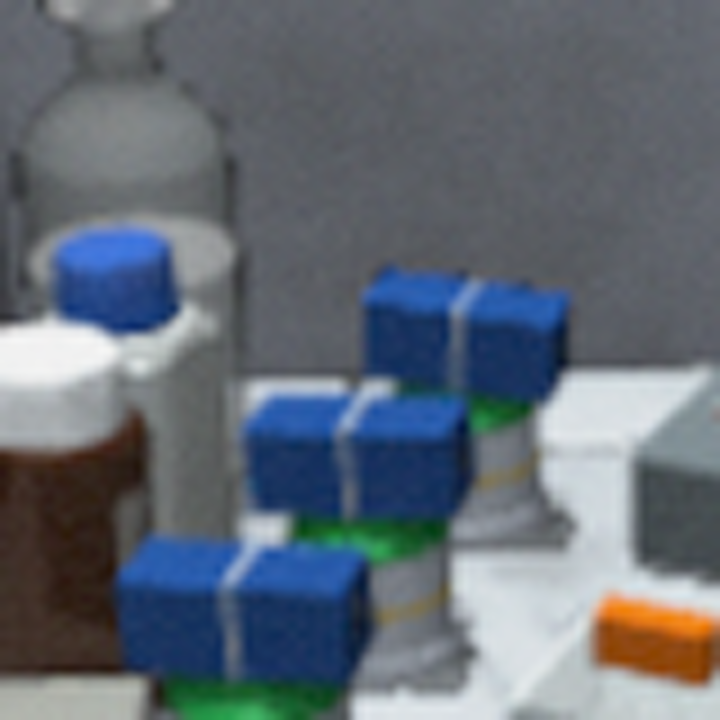

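View pics/t21k.png

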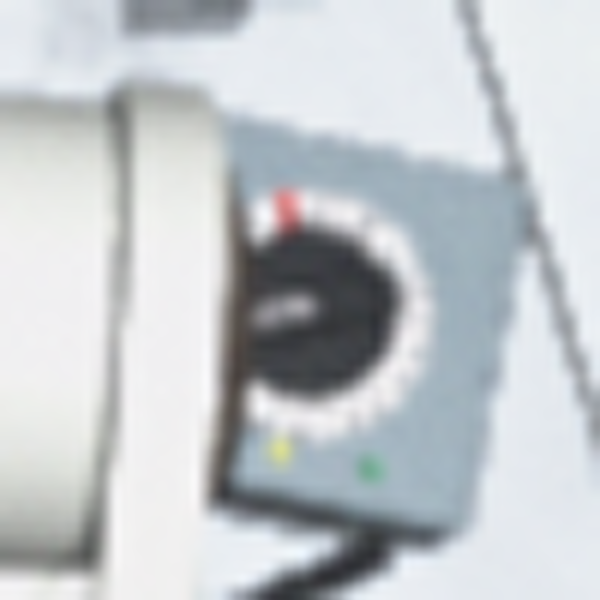

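View pics/s21k.png

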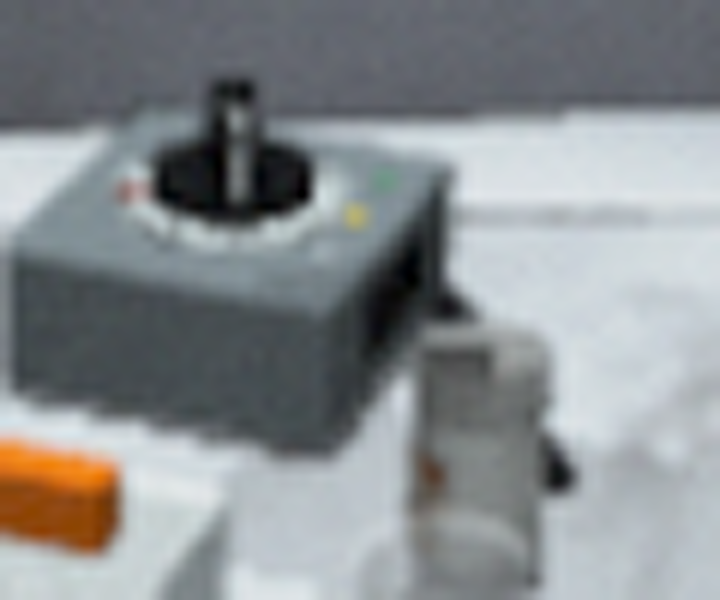

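```bash
cat >> fit.py <<'E'
def edge(c,e,z=.09):
    "bottom front edge (y+ side) of bar along x at e: measured slope vs level model, in side view; also top-back"
    im=c["pixels"].astype(float); s=im[...,2]-np.maximum(im[...,0],im[...,1])
    def model(th,dx=0,dz=0):
        t=np.radians(th); ce=np.array([e[0]+dx,e[1],z+dz]); ax=np.array([np.cos(t),0,np.sin(t)]); dn=np.array([np.sin(t),0,-np.cos(t)])
        return proj(c,ce+.045*ax+.02*dn+[0,.02,0]),proj(c,ce-.045*ax+.02*dn+[0,.02,0])
    a,b=model(0); xs=[];ys=[]
    for x in range(int(a[0])+3,int(b[0])-2):
        y0=a[1]+(b[1]-a[1])*(x-a[0])/(b[0]-a[0]); r0=int(round(y0))
        col=s[r0-7:r0+6,x]; hi=np.median(col[:4]); lo=col[-3:].min()
        if hi<28: continue
        th=hi/2
        for k in range(3,len(col)-1):
            if col[k]>=th and col[k+1]<th: ys.append(r0-7+k+(col[k]-th)/(col[k]-col[k+1])); xs.append(x); break
    xs,ys=np.array(xs),np.array(ys); pf=np.polyfit(xs,ys,1)
    for _ in range(3):
        r=ys-np.polyval(pf,xs); k=abs(r)<.6; pf=np.polyfit(xs[k],ys[k],1)
    sl=np.degrees(np.arctan(pf[0])); base=np.degrees(np.arctan2(b[1]-a[1],b[0]-a[0])); a1,b1=model(1); g=np.degrees(np.arctan2(b1[1]-a1[1],b1[0]-a1[0]))-base
    return "lean(-x end down) deg",round((sl-base)/g,2),"n",int(k.sum()),"rms",round(float(r[k].std()),2),"dy px",round(float(np.polyval(pf,(a[0]+b[0])/2)-(a[1]+b[1])/2),2)
E
python3 -c "
from fit import *
for n in('s12','s16','s17','s20','s21'):
  try: q=load(n+'.pkl')
  except Exception: continue
  for e in((.565,-.1742),(.574,-.045),(.582,.0933)): 
    try: print(n,e,edge(q,e))
    except Exception as x: print(n,e,'x')
"
```

```text
s16 (0.565, -0.1742) ('lean(-x end down) deg', np.float64(3.37), 'n', 12, 'rms', 0.09, 'dy px', -0.73)
s16 (0.574, -0.045) ('lean(-x end down) deg', np.float64(-0.65), 'n', 13, 'rms', 0.12, 'dy px', -0.94)
s16 (0.582, 0.0933) x
s17 (0.565, -0.1742) ('lean(-x end down) deg', np.float64(3.11), 'n', 14, 'rms', 0.14, 'dy px', -0.69)
s17 (0.574, -0.045) ('lean(-x end down) deg', np.float64(-4.28), 'n', 17, 'rms', 0.12, 'dy px', -0.79)
s17 (0.582, 0.0933) x
s20 (0.565, -0.1742) ('lean(-x end down) deg', np.float64(2.93), 'n', 14, 'rms', 0.15, 'dy px', -0.68)
s20 (0.574, -0.045) ('lean(-x end down) deg', np.float64(-4.36), 'n', 18, 'rms', 0.12, 'dy px', -0.78)
s20 (0.582, 0.0933) ('lean(-x end down) deg', np.float64(-2.43), 'n', 18, 'rms', 0.09, 'dy px', -0.85)
s21 (0.565, -0.1742) ('lean(-x end down) deg', np.float64(3.09), 'n', 14, 'rms', 0.23, 'dy px', -0.64)
s21 (0.574, -0.045) ('lean(-x end down) deg', np.float64(-4.21), 'n', 17, 'rms', 0.12, 'dy px', -0.75)
s21 (0.582, 0.0933) ('lean(-x end down) deg', np.float64(-3.26), 'n', 19, 'rms', 0.12, 'dy px', -0.85)
```

```bash
python3 -c "
from fit import *
p=load('t21.pkl')
for uv,d in(((115,226),(.5801,.0934)),((349,231),(.5721,-.045)),((569,257),(.5634,-.1737))):
  u=np.array(uv)/6.5+[230,130]-.5
  X=onz(p,u,.11); print(X.round(4),'minus dome(top) mm',((X[:2]-d)*1e3).round(1))
# subpixel top face extents via blueness for rows/cols through centre
im=p['pixels'].astype(float); s=im[...,2]-np.maximum(im[...,0],im[...,1])
for (x,y) in((247,165),(283,165),(317,169)):
  print(s[y-14:y+14,x-2:x+3].mean(1).round().astype(int)); print(s[y-7:y-3,x-9:x+10].mean(0).round().astype(int))
"
```

```text
[0.582  0.0925 0.11  ] minus dome(top) mm [ 1.9 -0.9]
[ 0.5783 -0.0449  0.11  ] minus dome(top) mm [6.2 0.1]
[ 0.562  -0.1738  0.11  ] minus dome(top) mm [-1.4 -0.1]
[  5  13  59  95 103 102 101 102 103 102 102 104  79  41  73  99 102 101
 101 101 102 102 102 101  81  40  14  12]
[  6   6   5   4  32  91 105 102 101 102 104 104 104 101  76  17   4   6
   4]
[  7   8  11  36  85 103 102 102 101 101 102 102 102  78  42  73  99 101
 101 100 101 100 101 102 102  98  58  19]
[  4   5   4   6  35 100 104 102 101 101 102 102 102 100  64  10   4   6
   6]
[  6   5   9  56 100 108 108 107 107 107 108 108 109  83  43  78 105 106
 106 105 105 106 106 106 107 103  62  17]
[  6   4  -3  13  66 106 110 109 106 106 106 107 108 103  59   7   4   6
   8]
```

```bash
cat >> fit.py <<'E'
def edge2(c,e,z=.09):
    "top-front edge"
    im=c["pixels"].astype(float)[...,2]
    def model(th):
        t=np.radians(th); ce=np.array([e[0],e[1],z]); ax=np.array([np.cos(t),0,np.sin(t)]); dn=np.array([np.sin(t),0,-np.cos(t)])
        return proj(c,ce+.045*ax-.02*dn+[0,.02,0]),proj(c,ce-.045*ax-.02*dn+[0,.02,0])
    a,b=model(0); xs=[];ys=[]
    mid=(a[0]+b[0])/2
    for x in range(int(a[0])+2,int(b[0])-1):
        if abs(x-mid)<2.5 : continue
        y0=a[1]+(b[1]-a[1])*(x-a[0])/(b[0]-a[0]); r0=int(round(y0))
        col=im[r0-4:r0+5,x]; g=-np.diff(col); k=int(np.argmax(g[1:-1]))+1
        w=np.clip(g[k-1:k+2],0,None); ys.append(r0-4+.5+(w*np.arange(k-1,k+2)).sum()/w.sum()); xs.append(x)
    xs,ys=np.array(xs),np.array(ys); k=np.ones(len(xs),bool)
    m=np.median(ys-(a[1]+(b[1]-a[1])*(xs-a[0])/(b[0]-a[0]))); pf=np.array([(b[1]-a[1])/(b[0]-a[0]),0]); pf[1]=a[1]-pf[0]*a[0]+m
    for _ in range(5):
        r=ys-np.polyval(pf,xs); k=abs(r)<.8; pf=np.polyfit(xs[k],ys[k],1)
    sl=np.degrees(np.arctan(pf[0])); base=np.degrees(np.arctan2(b[1]-a[1],b[0]-a[0])); a1,b1=model(1); g=np.degrees(np.arctan2(b1[1]-a1[1],b1[0]-a1[0]))-base
    return "lean2",round((sl-base)/g,2),"n",int(k.sum()),"rms",round(float(r[k].std()),2),round(m,2)
E
python3 -c "
from fit import *
for n in('s16','s17','s20','s21'):
  q=load(n+'.pkl')
  for e in((.565,-.1742),(.574,-.045),(.582,.0933)): 
    try: print(n,e,edge2(q,e))
    except Exception as x: print(n,e,'x')
for i in range(3):
  q=cam('side'); print([(edge(q,e)[1],edge2(q,e)[1],edge2(q,e)[3]) for e in((.565,-.1742),(.574,-.045),(.582,.0933))])
"
```

```text
s16 (0.565, -0.1742) x
s16 (0.574, -0.045) ('lean2', np.float64(-10.89), 'n', 9, 'rms', 0.23, np.float64(-1.42))
s16 (0.582, 0.0933) ('lean2', np.float64(4.56), 'n', 8, 'rms', 0.44, np.float64(-0.04))
s17 (0.565, -0.1742) ('lean2', np.float64(3.55), 'n', 14, 'rms', 0.18, np.float64(0.11))
s17 (0.574, -0.045) ('lean2', np.float64(-1.3), 'n', 11, 'rms', 0.13, np.float64(0.46))
s17 (0.582, 0.0933) ('lean2', np.float64(-0.62), 'n', 5, 'rms', 0.29, np.float64(-0.38))
s20 (0.565, -0.1742) ('lean2', np.float64(3.32), 'n', 14, 'rms', 0.17, np.float64(0.23))
s20 (0.574, -0.045) ('lean2', np.float64(-3.86), 'n', 16, 'rms', 0.13, np.float64(0.45))
s20 (0.582, 0.0933) x
s21 (0.565, -0.1742) ('lean2', np.float64(3.35), 'n', 14, 'rms', 0.19, np.float64(0.26))
s21 (0.574, -0.045) ('lean2', np.float64(-3.91), 'n', 16, 'rms', 0.15, np.float64(0.49))
s21 (0.582, 0.0933) ('lean2', np.float64(-3.03), 'n', 18, 'rms', 0.16, np.float64(-0.08))
[(np.float64(3.04), np.float64(3.19), 14), (np.float64(-4.22), np.float64(-3.96), 16), (np.float64(-3.27), np.float64(-3.38), 18)]
[(np.float64(2.76), np.float64(3.14), 14), (np.float64(-4.27), np.float64(-3.93), 16), (np.float64(-3.24), np.float64(-3.59), 18)]
[(np.float64(2.9), np.float64(3.29), 14), (np.float64(-4.38), np.float64(-4.03), 16), (np.float64(-3.31), np.float64(-3.35), 18)]fit.py:148: RuntimeWarning: invalid value encountered in scalar divide
  w=np.clip(g[k-1:k+2],0,None); ys.append(r0-4+.5+(w*np.arange(k-1,k+2)).sum()/w.sum()); xs.append(x)
```

```bash
python3 -m handwheel '6 -0.5 0 0 0 0 -0.5;12 -1 0 0 0 0 -0.5;18 -1.8 0 0 0 0 -0.5;24.3 -1.8 -2 0 0 0 -0.5;24.3 -1.8 -6 0 0 0 -0.5'; python3 -m handwheel '0 0 0 0 0 0 -0.5;0 0 0 0 0 0 -0.5'; python3 -c "
from fit import *
go(.5743,-.045,.089,90)"
```

```text
t: 37.1
eef_pos: [0.5792, -0.0442, 0.1651]
orientation: [[-1.0, -0.001, -0.002], [-0.001, 1.0, 0.0], [0.002, 0.0, -1.0]]
ft_force: [-0.5, 0.3, 0.0]
finger_gap: 0.0641
t: 37.35
eef_pos: [0.5749, -0.0445, 0.17]
orientation: [[-1.0, -0.001, 0.001], [-0.001, 1.0, 0.0], [-0.001, 0.0, -1.0]]
ft_force: [0.2, -0.2, 1.0]
finger_gap: 0.0635
shift [-0.06 -0.05 -8.1 ] rot [-0.     0.001 -0.001] deg -0.0 cur 90.0 pos [ 0.5749 -0.0445  0.17  ] t 37.35 j [-4.  8.  6. 89.  0. -4.] gap 0.0635 F [ 0.2 -0.2  1. ]
```

```bash
python3 -m handwheel '0 -0.05 -3 0 0 0 -0.5;0 -0.05 -6 0 0 0 -0.5;0 -0.05 -8 0 0 0 -0.5;0 -0.05 -8 0 0 0 -0.5'; python3 -m handwheel '0 0 0 0 0 0 0;0 0 0 0 0 0 0.3;0 0 0 0 0 0 1;0 0 0 0 0 0 1;0 0 0.6 0 0 0 1' 60;python3 -m handwheel '0 0 0.4 0 -0.07 0 1;0 0 0.4 0 -0.07 0 1;0 0 0.4 0 -0.07 0 1'; python3 -c "
from fit import *
go(.5743,-.045,.089,90)
q=cam('side');dump(q,'s22.pkl'); save(q,'s22.png',(195,135,60,60),12)
s=robot.read_state();e=s['eef_pos']
print(edge(q,e[:2],e[2]))"
```

```text
t: 37.85
eef_pos: [0.5745, -0.0452, 0.09]
orientation: [[-1.0, -0.0, 0.001], [-0.0, 1.0, -0.0], [-0.001, -0.0, -1.0]]
ft_force: [-0.6, -0.5, 0.1]
finger_gap: 0.0636
t: 38.48
eef_pos: [0.575, -0.0453, 0.0958]
orientation: [[-1.0, -0.0, 0.001], [-0.0, 1.0, -0.0], [-0.001, -0.0, -1.0]]
ft_force: [0.3, 0.0, -2.9]
finger_gap: 0.0385
t: 38.85
eef_pos: [0.5747, -0.0453, 0.0991]
orientation: [[-0.998, -0.0, 0.069], [-0.0, 1.0, -0.0], [-0.069, -0.0, -0.998]]
ft_force: [-0.3, 0.1, -3.7]
finger_gap: 0.0389
shift [-0.04  0.03 -1.01] rot [ 0.     0.069 -0.   ] deg -0.0 cur 90.0 pos [ 0.5747 -0.0453  0.0991] t 38.85 j [-5.  4. -6. 76.  0. -5.] gap 0.0389 F [-0.3  0.1 -3.7]
('lean(-x end down) deg', np.float64(-1.14), 'n', 12, 'rms', 0.12, 'dy px', -0.24)
```

View pics/s22.png

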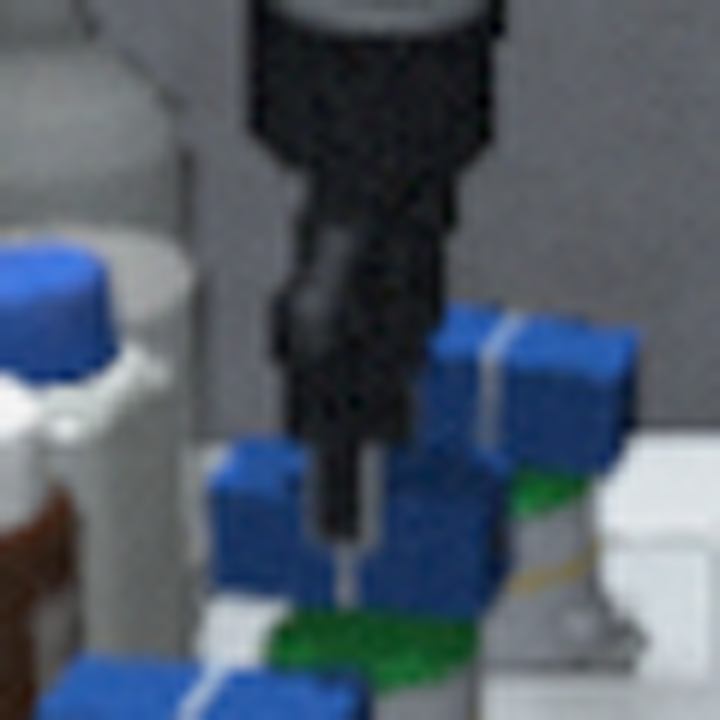

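```bash
python3 -m handwheel '-0.37 0 0 0 0 0 1;-0.37 0 -0.4 0 0 0 1;-0.37 0 -0.8 0 0 0 1;-0.37 0 -0.8 0 0 0 1'; python3 -c "
from fit import *
go(.5743,-.045,.089,90)"
```

```text
t: 39.4
eef_pos: [0.5713, -0.0453, 0.0915]
orientation: [[-0.997, -0.0, 0.071], [-0.0, 1.0, -0.0], [-0.071, -0.0, -0.997]]
ft_force: [-2.8, 0.8, 3.3]
finger_gap: 0.039
shift [ 0.3   0.03 -0.25] rot [ 0.     0.071 -0.   ] deg -0.0 cur 90.0 pos [ 0.5713 -0.0453  0.0915] t 39.4 j [-5.  4. -7. 75.  0. -5.] gap 0.039 F [-2.8  0.8  3.3]
```

```bash
python3 -m handwheel '0 0 0 0 0 0 0.05;0 0 0 0 0 0 -0.1;0 0 0 0 0 0 -0.3;0 0 0 0 0 0 -0.5;0 0 0 0 0 0 -0.5'; python3 -m handwheel '-0.1 0 1 0 0 0 -0.5;-0.2 0 3 0 0 0 -0.5;-0.6 0 8 0 0 0 -0.5;-0.6 0 12 0 0.07 0 -0.5;-0.6 0 12 0 0.07 0 -0.5'; python3 -c "
from fit import *
q=cam('side');q=cam('side')
go(.582,.0932,.17,90)
print([(edge(q,e)[1],edge2(q,e)[1],edge2(q,e)[3]) for e in((.565,-.1742),(.574,-.045),(.582,.0933))])
save(q,'s23.png',(185,130,75,75),10)"
```

```text
t: 40.02
eef_pos: [0.5711, -0.0453, 0.0908]
orientation: [[-0.998, -0.0, 0.07], [-0.0, 1.0, -0.0], [-0.07, -0.0, -0.998]]
ft_force: [-0.6, 0.3, 0.0]
finger_gap: 0.0639
t: 40.65
eef_pos: [0.5669, -0.0454, 0.2149]
orientation: [[-1.0, -0.0, 0.005], [-0.0, 1.0, -0.0], [-0.005, -0.0, -1.0]]
ft_force: [0.1, 0.0, -0.7]
finger_gap: 0.0642
shift [ 1.65 13.85 -4.11] rot [ 0.     0.001 -0.   ] deg -0.0 cur 90.0 pos [ 0.5655 -0.0453  0.2111] t 40.75 j [-5.  7. 10. 93.  0. -5.] gap 0.0639 F [-1.1 -0.6 -0.7]
[(np.float64(3.2), np.float64(3.6), 14), (np.float64(3.38), np.float64(1.89), 8), (np.float64(-3.06), np.float64(-0.95), 18)]
```

View pics/s23.png

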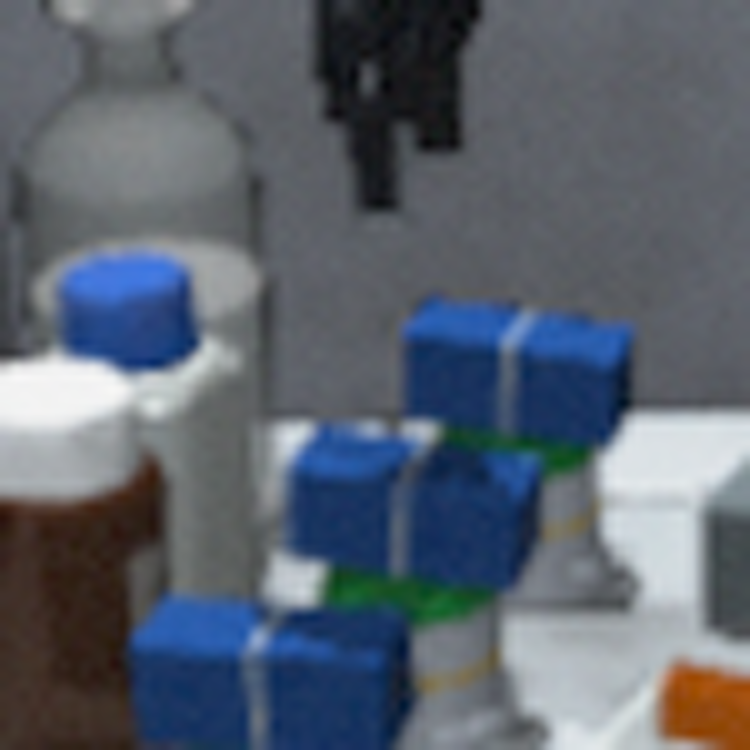

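```bash
python3 -c "
from fit import *
q=cam('side'); dump(q,'s24.pkl')
a=load('s21.pkl')
vis=[]
for c in(a,q):
  u=proj(c,[.574,-.045,.09]).round().astype(int); im=c['pixels'][u[1]-14:u[1]+14,u[0]-18:u[0]+18,::-1]
  vis.append(cv2.resize(im,None,fx=10,fy=10,interpolation=cv2.INTER_NEAREST))
  print(edge(c,(.574,-.045)),edge2(c,(.574,-.045)))
  P0=[proj(c,[.574+s*.045,-.025,z]) for z in(.07,.11) for s in(1,-1)]
  for i in(0,2):
    aa=[tuple(int(v) for v in ((x-[u[0]-18,u[1]-14]+.5)*10)) for x in P0[i:i+2]]; cv2.line(vis[-1],aa[0],aa[1],(0,255,255),1)
cv2.imwrite('pics/cmp.png',np.vstack(vis))
"
```

```text
('lean(-x end down) deg', np.float64(-4.21), 'n', 17, 'rms', 0.12, 'dy px', -0.75) ('lean2', np.float64(-3.91), 'n', 16, 'rms', 0.15, np.float64(0.49))fit.py:148: RuntimeWarning: invalid value encountered in scalar divide
  w=np.clip(g[k-1:k+2],0,None); ys.append(r0-4+.5+(w*np.arange(k-1,k+2)).sum()/w.sum()); xs.append(x)
Traceback (most recent call last):
  File "fit.py", line 152, in edge2
    r=ys-np.polyval(pf,xs); k=abs(r)<.8; pf=np.polyfit(xs[k],ys[k],1)
                                            ~~~~~~~~~~^^^^^^^^^^^^^^^
TypeError: expected non-empty vector for x
```

```bash
python3 -c "
from fit import *
q=load('s24.pkl')
a=load('s21.pkl')
vis=[]
for c in(a,q):
  u=proj(c,[.574,-.045,.09]).round().astype(int); im=c['pixels'][u[1]-14:u[1]+14,u[0]-18:u[0]+18,::-1]
  vis.append(cv2.resize(im,None,fx=10,fy=10,interpolation=cv2.INTER_NEAREST))
  print(edge(c,(.574,-.045)))
  P0=[proj(c,[.574+s*.045,-.025,z]) for z in(.07,.11) for s in(1,-1)]
  for i in(0,2):
    aa=[tuple(int(v) for v in ((x-[u[0]-18,u[1]-14]+.5)*10)) for x in P0[i:i+2]]; cv2.line(vis[-1],aa[0],aa[1],(0,255,255),1)
cv2.imwrite('pics/cmp.png',np.vstack(vis))
"
```

```text
('lean(-x end down) deg', np.float64(-4.21), 'n', 17, 'rms', 0.12, 'dy px', -0.75)
('lean(-x end down) deg', np.float64(3.19), 'n', 16, 'rms', 0.09, 'dy px', -0.73)
```

View pics/cmp.png

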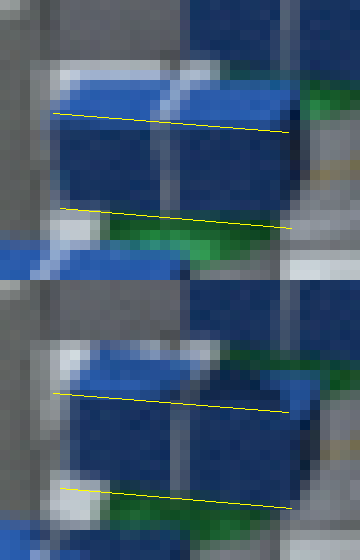

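```bash
python3 -m handwheel '0.7 0 -3 0 0 0 -0.5;0.7 0 -7 0 0 0 -0.5;0.7 0 -10 0 0 0 -0.5;0.7 0 -12 0 0 0 -0.5;0.7 0 -12.1 0 0 0 -0.5'; python3 -m handwheel '0 0 0 0 0 0 0;0 0 0 0 0 0 0.3;0 0 0 0 0 0 1;0 0 0 0 0 0 1;0 0 0.6 0 0 0 1' 60;python3 -m handwheel '0 0 0.4 0 0.055 0 1;0 0 0.4 0 0.055 0 1;0 0 0.4 0 0.055 0 1'; python3 -c "
from fit import *
go(.5743,-.045,.089,90)
q=cam('side');dump(q,'s25.pkl')
s=robot.read_state();e=s['eef_pos']
print(edge(q,e[:2],e[2]))"
```

```text
t: 41.42
eef_pos: [0.5703, -0.0452, 0.0874]
orientation: [[-1.0, -0.0, -0.004], [-0.0, 1.0, 0.0], [0.004, 0.0, -1.0]]
ft_force: [0.3, -0.4, 0.4]
finger_gap: 0.0641
t: 42.05
eef_pos: [0.5718, -0.0453, 0.0955]
orientation: [[-1.0, -0.0, -0.001], [-0.0, 1.0, 0.0], [0.001, 0.0, -1.0]]
ft_force: [0.2, 0.3, -3.9]
finger_gap: 0.0383
t: 42.42
eef_pos: [0.572, -0.0453, 0.0993]
orientation: [[-0.998, -0.0, -0.055], [-0.0, 1.0, 0.0], [0.055, 0.0, -0.998]]
ft_force: [-0.8, -0.3, -3.8]
finger_gap: 0.0385
shift [ 0.23  0.03 -1.03] rot [-0.    -0.055 -0.   ] deg -0.0 cur 90.0 pos [ 0.572  -0.0453  0.0993] t 42.42 j [-4. 11.  2. 84. -0. -4.] gap 0.0385 F [-0.8 -0.3 -3.8]
('lean(-x end down) deg', np.float64(1.12), 'n', 13, 'rms', 0.08, 'dy px', -0.4)
```

```bash
python3 -m handwheel '0.16 0 0 0 0.01 0 1;0.16 0 -0.4 0 0.01 0 1;0.16 0 -0.7 0 0.01 0 1;0.16 0 -0.75 0 0.01 0 1'; python3 -c "
from fit import *
go(.5743,-.045,.089,90)"
```

```text
t: 42.98
eef_pos: [0.5735, -0.0453, 0.0919]
orientation: [[-0.998, -0.0, -0.066], [-0.0, 1.0, 0.0], [0.066, 0.0, -0.998]]
ft_force: [0.7, 0.1, -2.5]
finger_gap: 0.0386
shift [ 0.08  0.03 -0.29] rot [-0.    -0.066 -0.   ] deg -0.0 cur 90.0 pos [ 0.5735 -0.0453  0.0919] t 42.98 j [-4. 12.  2. 84. -0. -4.] gap 0.0386 F [ 0.7  0.1 -2.5]
```

```bash
python3 -m handwheel '0 0 -0.1 0 0 0 1;0 0 -0.15 0 0 0 1;0 0 -0.15 0 0 0 1'; python3 -c "
from fit import *
go(.5743,-.045,.089,90)"
```

```text
t: 43.35
eef_pos: [0.5738, -0.0453, 0.0911]
orientation: [[-0.998, -0.0, -0.065], [-0.0, 1.0, -0.0], [0.065, 0.0, -0.998]]
ft_force: [-0.4, 0.0, -2.8]
finger_gap: 0.0389
shift [ 0.05  0.03 -0.21] rot [-0.    -0.065 -0.   ] deg -0.0 cur 90.0 pos [ 0.5738 -0.0453  0.0911] t 43.35 j [-4. 12.  2. 84. -0. -4.] gap 0.0389 F [-0.4  0.  -2.8]
```

```bash
python3 -m handwheel '0 0 -0.1 0 0 0 1;0 0 -0.15 0 0 0 1;0 0 -0.15 0 0 0 1'; python3 -c "
from fit import *
go(.5743,-.045,.089,90)"
```

```text
t: 43.72
eef_pos: [0.5739, -0.0453, 0.0908]
orientation: [[-0.998, -0.0, -0.064], [-0.0, 1.0, -0.0], [0.064, -0.0, -0.998]]
ft_force: [-3.3, -0.0, 8.5]
finger_gap: 0.0386
shift [ 0.04  0.03 -0.18] rot [ 0.    -0.064 -0.   ] deg -0.0 cur 90.0 pos [ 0.5739 -0.0453  0.0908] t 43.73 j [-4. 12.  2. 84. -0. -4.] gap 0.0386 F [-3.3 -0.   8.5]
```

```bash
python3 -m handwheel '0 0 0.07 0 0 0 1;0 0 0.07 0 0 0 0.05;0 0 0.07 0 0 0 -0.1;0 0 0.07 0 0 0 -0.3;0 0 0.07 0 0 0 -0.5'; python3 -m handwheel '0 0 0 0 0 0 -0.5;0 0 1 0 0 0 -0.5;0.2 0 3 0 0 0 -0.5;0.6 0 8 0 0 0 -0.5;0.6 0 12 0 -0.065 0 -0.5'; python3 -m handwheel '0 0 4 0 0 0 -0.5;0 0 4 0 0 0 -0.5'; python3 -c "
from fit import *
q=cam('side');dump(q,'s26.pkl')
go(.5743,-.045,.089,90)
print([edge(q,e)[1] for e in((.565,-.1742),(.574,-.045),(.582,.0933))])
try: print([(edge2(q,e)[1],edge2(q,e)[3]) for e in((.565,-.1742),(.574,-.045),(.582,.0933))])
except Exception: pass"
```

```text
t: 44.35
eef_pos: [0.5738, -0.0453, 0.09]
orientation: [[-0.998, -0.0, -0.065], [-0.0, 1.0, 0.0], [0.065, 0.0, -0.998]]
ft_force: [0.3, 0.7, 0.4]
finger_gap: 0.0641
t: 44.98
eef_pos: [0.5805, -0.0453, 0.2117]
orientation: [[-1.0, -0.0, 0.001], [-0.0, 1.0, 0.0], [-0.001, 0.0, -1.0]]
ft_force: [0.1, -0.6, -0.7]
finger_gap: 0.0641
t: 45.22
eef_pos: [0.5806, -0.0454, 0.2545]
orientation: [[-1.0, -0.0, 0.007], [-0.0, 1.0, -0.001], [-0.007, -0.001, -1.0]]
ft_force: [1.3, -0.1, -0.2]
finger_gap: 0.064
shift [ -0.59   0.03 -16.31] rot [ 0.     0.003 -0.   ] deg -0.0 cur 90.0 pos [ 0.5802 -0.0453  0.2521] t 45.27 j [-4. 10. 18. 98. -0. -4.] gap 0.0639 F [ 0.7  0.6 -0.8]
[np.float64(3.24), np.float64(3.18), np.float64(-3.26)]
[(np.float64(3.83), 14), (np.float64(3.45), 12), (np.float64(-0.26), 14)]
```

```bash
python3 -m handwheel '-6 -1 -2 0 0 0 -0.5;-12 -2 -2 0 0 0 -0.5;-18 -2 -2 0 0 0 -0.5;-24 -2 -2 0 0 0 -0.5;-25 -2 -2 0 0 0 -0.5'; python3 -m handwheel '0 0 0 0 0 0 -0.5'; python3 -c "
from fit import *
p,q=cam('top'),cam('side');dump(q,'s27.pkl');dump(p,'t27.pkl')
print([edge(q,e)[1] for e in((.565,-.1742),(.574,-.045),(.582,.0933))])
for n,e in(('t21',0),('t27',0)):
  p=load(n+'.pkl'); im=p['pixels'].astype(float); s=im[...,2]-np.maximum(im[...,0],im[...,1])
  for x,y in((247,164),(283,166),(317,169)):
    col=s[y-4:y+5,x-3:x+4].mean(1); w=np.clip(95-col,0,None); c=(w*np.arange(y-4,y+5)).sum()/w.sum()
    # ends: rows where top face starts/ends
    full=s[y-18:y+18,x-3:x+4].mean(1); r=np.arange(y-18,y+18)
    up=[r[k]+(50-full[k])/(full[k+1]-full[k]) for k in range(17) if full[k]<50<=full[k+1]][:1]
    dn=[r[k]+(full[k]-50)/(full[k]-full[k+1]) for k in range(20,35) if full[k]>=50>full[k+1]][-1:]
    print(n,x,'line row',c.round(2),'ends',np.round(up,2),np.round(dn,2), onz(p,(x,c),.11)[0].round(4))
"

```

```text
t: 45.9
eef_pos: [0.3271, -0.0652, 0.2299]
orientation: [[-1.0, 0.0, 0.001], [0.0, 1.0, -0.0], [-0.001, -0.0, -1.0]]
ft_force: [0.3, -0.8, -0.1]
finger_gap: 0.0639
t: 46.02
eef_pos: [0.3297, -0.0653, 0.2298]
orientation: [[-1.0, 0.0, 0.001], [0.0, 1.0, -0.0], [-0.001, -0.0, -1.0]]
ft_force: [-0.1, -0.2, -0.1]
finger_gap: 0.0641
[np.float64(3.25), np.float64(2.89), np.float64(-3.28)]
t21 247 line row 164.06 ends [152.79] [175.78] 0.5828
t21 283 line row 165.06 ends [154.27] [177.22] 0.5782
t21 317 line row 169.07 ends [157.86] [181.27] 0.5619
t27 247 line row 164.07 ends [152.79] [175.78] 0.5828
t27 283 line row 167.19 ends [155.86] [179.29] 0.5699
t27 317 line row 169.08 ends [157.88] [181.26] 0.5618
```

```bash
python3 -m handwheel '6 0.5 0 0 0 0 -0.5;12 1 0 0 0 0 -0.5;18 2 0 0 0 0 -0.5;24.3 2 -2 0 0 0 -0.5;24.3 2 -6 0 0 0 -0.5'; python3 -m handwheel '0 0 0 0 0 0 -0.5;0 0 0 0 0 0 -0.5'; python3 -c "
from fit import *
go(.5725,-.0453,.089,90)"
```

```text
t: 46.75
eef_pos: [0.5775, -0.0448, 0.1659]
orientation: [[-1.0, -0.001, -0.002], [-0.001, 1.0, 0.0], [0.002, 0.0, -1.0]]
ft_force: [-0.9, 0.0, -1.0]
finger_gap: 0.0642
t: 47.0
eef_pos: [0.5729, -0.0452, 0.171]
orientation: [[-1.0, -0.0, 0.0], [-0.0, 1.0, -0.0], [-0.0, -0.0, -1.0]]
ft_force: [-1.1, 0.1, 1.2]
finger_gap: 0.0639
shift [-0.04 -0.01 -8.2 ] rot [ 0.  0. -0.] deg -0.0 cur 90.0 pos [ 0.5729 -0.0452  0.171 ] t 47.0 j [-5.  8.  6. 89.  0. -5.] gap 0.0639 F [-1.1  0.1  1.2]
```

```bash
python3 -m handwheel '0 0 -3 0 0 0 -0.5;0 0 -6 0 0 0 -0.5;0 0 -8.1 0 0 0 -0.5;0 0 -8.1 0 0 0 -0.5;0 0 -8.1 0 0 0 -0.5'; python3 -m handwheel '0 0 0 0 0 0 0;0 0 0 0 0 0 0.3;0 0 0 0 0 0 1;0 0 0 0 0 0 1;0 0 0.5 0 0 0 1' 60;python3 -m handwheel '0 0 0.2 0 0.045 0 1;0.37 0 0.2 0 0.045 0 1;0.37 0 0.2 0 0.045 0 1'; python3 -c "
from fit import *
go(.5743,-.045,.0895,90)"
```

```text
t: 47.62
eef_pos: [0.5736, -0.0454, 0.0916]
orientation: [[-1.0, -0.0, 0.003], [-0.0, 1.0, -0.0], [-0.003, -0.0, -1.0]]
ft_force: [-0.7, 0.2, 0.5]
finger_gap: 0.0644
t: 48.25
eef_pos: [0.5726, -0.0453, 0.0943]
orientation: [[-1.0, -0.0, -0.0], [-0.0, 1.0, 0.0], [0.0, 0.0, -1.0]]
ft_force: [-0.1, 0.3, -3.0]
finger_gap: 0.0386
t: 48.62
eef_pos: [0.5766, -0.0453, 0.0956]
orientation: [[-0.999, -0.0, -0.045], [-0.0, 1.0, 0.0], [0.045, 0.0, -0.999]]
ft_force: [-0.8, -0.4, -3.8]
finger_gap: 0.0389
shift [-0.23  0.03 -0.61] rot [-0.    -0.045 -0.   ] deg -0.0 cur 90.0 pos [ 0.5766 -0.0453  0.0956] t 48.62 j [-4. 11.  2. 83. -0. -4.] gap 0.0389 F [-0.8 -0.4 -3.8]
```

```bash
python3 -m handwheel '0 0 -0.3 0 0 0 1;0 0 -0.5 0 0 0 1;0 0 -0.5 0 0 0 1'; python3 -m handwheel '0 0 -0.06 0 0 0 1;0 0 -0.12 0 0 0 1;0 0 -0.12 0 0 0 1'; python3 -c "
from fit import *
go(.5743,-.045,.0895,90)"
```

```text
t: 49.0
eef_pos: [0.5762, -0.0453, 0.091]
orientation: [[-0.999, -0.0, -0.045], [-0.0, 1.0, -0.0], [0.045, -0.0, -0.999]]
ft_force: [0.3, 0.5, -2.8]
finger_gap: 0.0389
t: 49.38
eef_pos: [0.5764, -0.0453, 0.0907]
orientation: [[-0.999, -0.0, -0.044], [-0.0, 1.0, -0.0], [0.044, -0.0, -0.999]]
ft_force: [-3.2, 0.5, 4.8]
finger_gap: 0.0384
shift [-0.21  0.03 -0.12] rot [ 0.    -0.044 -0.   ] deg -0.0 cur 90.0 pos [ 0.5764 -0.0453  0.0907] t 49.38 j [-4. 11.  1. 83. -0. -4.] gap 0.0384 F [-3.2  0.5  4.8]
```

```bash
python3 -m handwheel '0 0 0.04 0 0 0 0.05;0 0 0.04 0 0 0 -0.1;0 0 0.04 0 0 0 -0.3;0 0 0.04 0 0 0 -0.5;0 0 0.04 0 0 0 -0.5'; python3 -m handwheel '0 0 1 0 0 0 -0.5;0.1 0 3 0 0 0 -0.5;0.4 0 8 0 0 0 -0.5;0.4 0 12 0 -0.045 0 -0.5;0.4 0 16 0 -0.045 0 -0.5'; python3 -c "
from fit import *
q=cam('side');q=cam('side');dump(q,'s28.pkl')
go(.564,-.1742,.2,90)
print([edge(q,e)[1] for e in((.565,-.1742),(.574,-.045),(.582,.0933))])
save(q,'s28.png',(185,130,75,75),10)"
```

```text
t: 50.0
eef_pos: [0.5764, -0.0453, 0.0902]
orientation: [[-0.999, -0.0, -0.045], [-0.0, 1.0, 0.0], [0.045, 0.0, -0.999]]
ft_force: [-0.3, 0.3, -0.3]
finger_gap: 0.0642
t: 50.62
eef_pos: [0.5801, -0.0453, 0.253]
orientation: [[-1.0, -0.0, 0.002], [-0.0, 1.0, -0.0], [-0.002, -0.0, -1.0]]
ft_force: [0.5, 0.2, 0.2]
finger_gap: 0.0638
shift [ -1.74 -12.88  -5.61] rot [ 0.001  0.008 -0.   ] deg -0.0 cur 90.0 pos [ 0.5814 -0.0454  0.2561] t 50.73 j [-4. 10. 18. 98. -0. -4.] gap 0.0644 F [0.9 0.6 0.3]
[np.float64(2.97), np.float64(-4.36), np.float64(-3.31)]
```

View pics/s28.png

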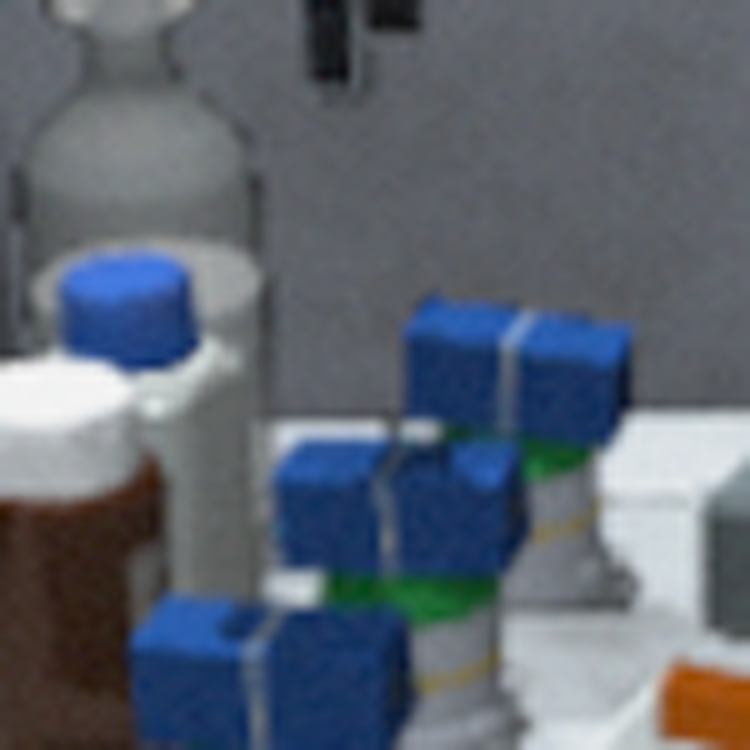

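```bash
python3 -m handwheel '-6 2 0 0 0 0 -1;-12 4 0 0 0 0 -1;-18 7 0 0 0 0 -1;-23 11 0 0 0 0 -1;-26 15 0 0 0 0 -1'; python3 -m handwheel '0 0 0 0 0 0 -1'; python3 -c "
from fit import *
p,q=cam('top'),cam('side');dump(q,'s29.pkl');dump(p,'t29.pkl')
print([edge(q,e)[1] for e in((.565,-.1742),(.574,-.045),(.582,.0933))])
save(p,'t29.png',(298,188,46,46),16);save(q,'s29.png',(255,160,45,35),16)
go(.4,-.19,.2)
im=p['pixels'].astype(float); d=im.max(2); m=(d<75); m[:190]=0;m[:,:300]=0;m[234:]=0;m[:,345:]=0
print([(c[0].round(2),c[1],c[2]) for c in comps(m.astype(float),20)])
r=np.where((im[...,0]-im[...,1]>50)&(im[...,0]-im[...,2]>40),im[...,0]-im[...,1],0); r[:190]=0;r[:,:300]=0;r[234:]=0;r[:,345:]=0
print([(c[0].round(2),c[1]) for c in comps(r,2)])
"
```

```text
t: 51.35
eef_pos: [0.3185, 0.105, 0.2505]
orientation: [[-1.0, 0.002, 0.001], [0.002, 1.0, 0.001], [-0.001, 0.001, -1.0]]
ft_force: [0.6, 1.0, -0.1]
finger_gap: 0.0856
t: 51.48
eef_pos: [0.3185, 0.1068, 0.2509]
orientation: [[-1.0, -0.006, 0.002], [-0.006, 1.0, 0.001], [-0.002, 0.001, -1.0]]
ft_force: [0.8, -0.7, 0.8]
finger_gap: 0.0856
[np.float64(2.84), np.float64(-3.9), np.float64(-3.18)]
shift [  7.97 -29.5   -5.04] rot [-0.     0.001  0.   ] deg 0.0 cur 90.1 pos [0.3203 0.105  0.2504] t 51.58 j [ 18. -23. -12. 101.  -0.  18.] gap 0.0855 F [ 0.1 -0.6  0.1]
[(array([320.92, 210.49]), 99, array([314, 205,  13,  12], dtype=int32))]
[(array([318.47, 201.96]), 6)]
```

View pics/t29.png

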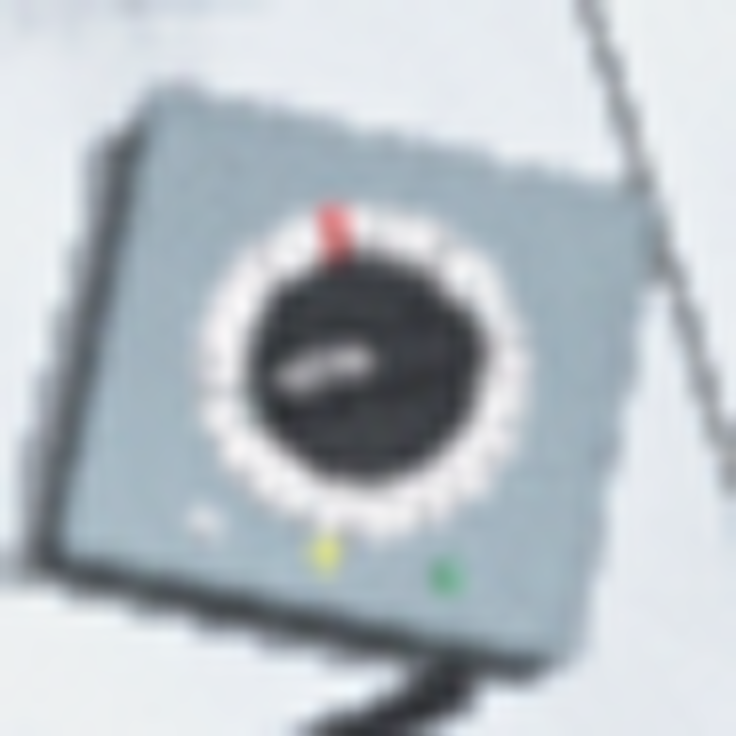

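View pics/s29.png

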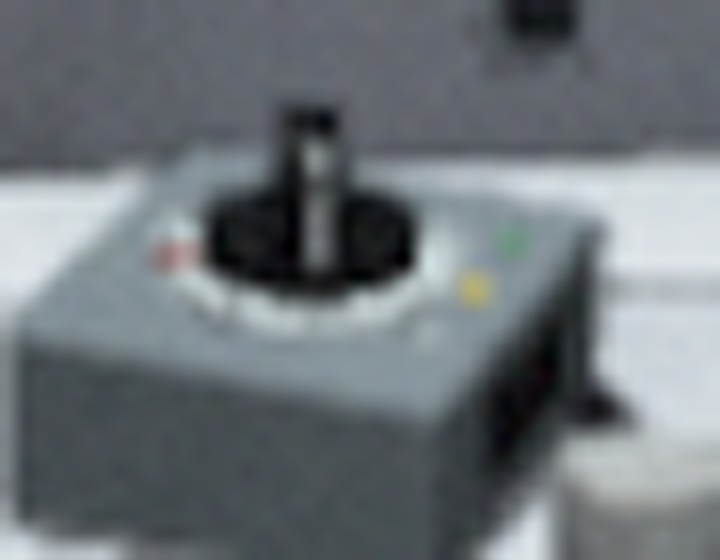

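```bash
python3 -c "
from fit import *
p,q=load('t29.pkl'),load('s29.pkl')
f=lambda u,z:onz(p,(u[0]/16+297.5,u[1]/16+187.5),z)
c1=f((364.5,371),.057);c2=f((370,367),.064);print(c1,c2)
r=f((336,232),.057); v=r-c1; print('red',r,np.degrees(np.arctan2(v[1],v[0])),np.hypot(*v[:2])); 
a,b=f((280,380),.09),f((370,355),.09); w=a-b; print('ptr',a,b,np.degrees(np.arctan2(w[1],w[0])),np.hypot(*w[:2]))
ca=a-c1; print('from axis',np.degrees(np.arctan2(ca[1],ca[0])),np.hypot(*ca[:2]))
# white line weighted PCA in dark disc
im=p['pixels'].astype(float).mean(2)
ys,xs=np.mgrid[206:216,312:323]; w=np.clip(im[206:216,312:323]-85,0,None)
k=((xs-320.6)**2+(ys-210.4)**2)<6.3**2; w=w*k
print(im[205:217,312:324].astype(int))
pts=np.array([onz(p,(x,y),.09)[:2] for x,y in zip(xs.ravel(),ys.ravel())]); W=w.ravel(); m=(pts*W[:,None]).sum(0)/W.sum(); E,V=np.linalg.eigh(np.cov(pts.T,aweights=W)); print('pca',m,np.degrees(np.arctan2(V[1,1],V[0,1])),np.sqrt(12*E))
# side check of axis height: project grip top
for yaw in(100,105,110):
  t=np.radians(yaw); print(yaw,[((proj(q,[c1[0]+s*.026*np.cos(t),c1[1]+s*.026*np.sin(t),z])-[255,160]+.5)*16).round() for s in(1,-1) for z in(.064,.09)])
"
```

```text
[ 0.40865416 -0.18937584  0.057     ] [ 0.40872166 -0.18971799  0.064     ]
red [ 0.44277858 -0.18339273  0.057     ] 9.944719351501885 0.03464496522485647
ptr [ 0.40238535 -0.1644326   0.09      ] [ 0.40824575 -0.18600752  0.09      ] 105.19658528550862 0.02235669402358088
from axis 104.10756206277163 0.02571892953793857
[[218 237 220 173 139  95  69  64  64  68  70  80]
 [237 238 184 103  70  67  67  66  65  64  63  63]
 [240 230 141  71  61  66  64  63  66  65  66  58]
 [238 189 101  64  62  63  60  61  60  60  60  59]
 [236 164  80  57  64  82  90 102 100  69  65  65]
 [229 145  67  75 111 137 143 165 159  97  67  65]
 [225 141  77 114 155 150 125 118 110  75  61  58]
 [203 138  78  83 108  99  76  64  64  57  55  56]
 [226 170  90  52  59  61  59  54  64  65  63  66]
 [228 193 124  67  58  63  64  66  69  69  67  68]
 [234 232 194 119  75  67  69  70  67  70  69  66]
 [233 238 235 198 135  82  65  67  67  68  67  68]]
pca [ 0.40532587 -0.17558107] 104.43129662527046 [0.00805374 0.02226272]
100 [array([313., 276.]), array([315., 182.]), array([307., 190.]), array([309.,  98.])]
105 [array([322., 276.]), array([324., 182.]), array([299., 190.]), array([301.,  98.])]
110 [array([331., 276.]), array([333., 182.]), array([290., 190.]), array([292.,  99.])]
```

```bash
python3 -m handwheel '1.5 -5 0 0 0 -0.18 -0.5;3 -10 0 0 0 -0.36 -0.5;4.5 -15 0 0 0 -0.54 -0.5;6 -20 0 0 0 -0.72 -0.5;7.5 -25 -2 0 0 -0.9 -0.5'; python3 -m handwheel '1 -3 -3 0 0 -0.18 -0.5;1.3 -4.5 -6 0 0 -0.36 -0.5;1.3 -4.5 -7 0 0 -0.418 -0.5;1.3 -4.5 -7 0 0 -0.418 -0.5;1.3 -4.5 -7 0 0 -0.418 -0.5'; python3 -c "
from fit import *
go(.4087,-.1895,.07,14.5)"
```

```text
t: 52.2
eef_pos: [0.3961, -0.1491, 0.2307]
orientation: [[-0.615, 0.789, 0.002], [0.789, 0.615, -0.001], [-0.002, 0.001, -1.0]]
ft_force: [1.3, 0.3, -0.2]
finger_gap: 0.0638
t: 52.82
eef_pos: [0.4085, -0.1911, 0.1607]
orientation: [[-0.251, 0.968, 0.0], [0.968, 0.251, -0.0], [-0.0, 0.0, -1.0]]
ft_force: [-0.9, -0.7, -0.2]
finger_gap: 0.064
shift [ 0.02  0.16 -9.07] rot [ 0.  0. -0.] deg -0.0 cur 14.5 pos [ 0.4085 -0.1911  0.1607] t 52.83 j [-25.  -9. -12.  88.  -0.  50.] gap 0.064 F [-0.9 -0.7 -0.2]
```

```bash
python3 -m handwheel '0 0.15 -4 0 0 0 -0.5;0 0.15 -7 0 0 0 -0.5;0 0.15 -8.5 0 0 0 -0.5;0 0.15 -8.9 0 0 0 -0.5;0 0.15 -8.9 0 0 0 -0.5'; python3 -c "
from fit import *
go(.4087,-.1895,.07,14.5)
q=cam('side');save(q,'s30.png',(240,140,70,60),10)"
```

```text
t: 53.45
eef_pos: [0.4089, -0.189, 0.0722]
orientation: [[-0.251, 0.968, 0.001], [0.968, 0.251, -0.001], [-0.001, 0.001, -1.0]]
ft_force: [0.1, -0.3, -0.5]
finger_gap: 0.064
shift [-0.02 -0.05 -0.22] rot [ 0.001  0.001 -0.   ] deg -0.0 cur 14.5 pos [ 0.4089 -0.189   0.0722] t 53.45 j [-25.  -9. -21.  78.   0.  51.] gap 0.064 F [ 0.1 -0.3 -0.5]
```

View pics/s30.png

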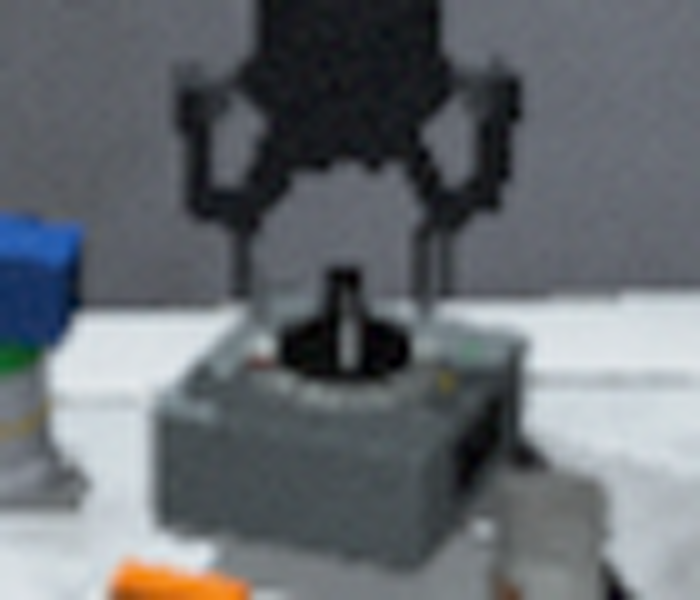

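Centred on the grip bar. Close and look at the forces.

```bash
python3 -m handwheel '0 -0.03 -0.1 0 0 0 0.3;0 -0.03 -0.1 0 0 0 1;0 -0.03 -0.1 0 0 0 1;0 -0.03 -0.1 0 0 0 1' 40; python3 -c "
from fit import *
go(.4087,-.1895,.07,14.5);print(robot.read_state()['moment'])"; python3 -m handwheel '0 0 0 0 0 -0.17 1;0 0 0 0 0 -0.34 1;0 0 0 0 0 -0.51 1;0 0 0 0 0 -0.68 1;0 0 0 0 0 -0.85 1';python3 -m handwheel '0 0 0 0 0 -0.17 1;0 0 0 0 0 -0.34 1;0 0 0 0 0 -0.51 1;0 0 0 0 0 -0.68 1;0 0 0 0 0 -0.79 1'; python3 -m handwheel '0 0 0 0 0 0 1;0 0 0 0 0 0 1'; python3 -c "
from fit import *
go(.4087,-.1895,.07,14.5);print(robot.read_state()['moment'])"
```

```text
t: 54.0
eef_pos: [0.408, -0.1894, 0.0707]
orientation: [[-0.25, 0.968, -0.001], [0.968, 0.25, -0.001], [-0.001, -0.001, -1.0]]
ft_force: [-5.2, -2.2, 4.5]
finger_gap: 0.0151
shift [ 0.07 -0.01 -0.07] rot [ 0.001 -0.001  0.   ] deg 0.0 cur 14.5 pos [ 0.408  -0.1894  0.0707] t 54.0 j [-25.  -9. -21.  78.  -0.  51.] gap 0.0151 F [-5.2 -2.2  4.5]
[-0.33528006  0.96773164 -0.03536789]
t: 54.62
eef_pos: [0.4072, -0.1894, 0.0707]
orientation: [[0.567, 0.824, -0.002], [0.824, -0.567, -0.001], [-0.002, -0.001, -1.0]]
ft_force: [-9.6, -0.3, 8.5]
finger_gap: 0.015
t: 55.25
eef_pos: [0.4068, -0.1888, 0.0707]
orientation: [[0.984, 0.178, -0.003], [0.178, -0.984, 0.0], [-0.003, -0.001, -1.0]]
ft_force: [-12.6, 2.7, 10.4]
finger_gap: 0.015
t: 55.5
eef_pos: [0.4068, -0.1888, 0.0707]
orientation: [[0.983, 0.182, -0.003], [0.182, -0.983, 0.0], [-0.003, -0.001, -1.0]]
ft_force: [-11.9, 1.4, 10.9]
finger_gap: 0.0151
shift [ 0.19 -0.07 -0.07] rot [-0.003 -0.002 -1.501] deg -86.0 cur -79.5 pos [ 0.4068 -0.1888  0.0707] t 55.5 j [-25.  -9. -21.  78.  -0. 145.] gap 0.0151 F [-11.9   1.4  10.9]
[ 0.4026736   2.29092164 -0.0307155 ]
```

```bash
python3 -m handwheel '-0.1 0 0 0 0 0 0.3;-0.1 0 0 0 0 0 -0.5;-0.1 0 0 0 0 0 -0.5;-0.1 0 3 0 0 0 -0.5;-0.1 0 8 0 0 0 -0.5'; python3 -m handwheel '0 5 4 0 0 0 -0.5;-2 10 4 0 0 0 -0.5;-4 15 4 0 0 0 -0.5;-8 20 4 0 0 0 -0.5;-8 25 4 0 0 0 -0.5'; python3 -m handwheel '0 0 0 0 0 0 -0.5'; python3 -c "
from fit import *
p,q=cam('top'),cam('side');dump(q,'s31.pkl');dump(p,'t31.pkl')
print([edge(q,e)[1] for e in((.565,-.1742),(.574,-.045),(.582,.0933))])
save(p,'t31.png',(298,188,46,46),16);save(q,'s31.png',(255,160,45,35),16)
go(.4,-.19,.2)"
```

```text
t: 56.12
eef_pos: [0.4066, -0.1887, 0.1497]
orientation: [[0.983, 0.183, -0.003], [0.183, -0.983, 0.001], [-0.002, -0.002, -1.0]]
ft_force: [1.6, -1.1, 0.9]
finger_gap: 0.0637
t: 56.75
eef_pos: [0.326, 0.0618, 0.1909]
orientation: [[0.983, 0.186, 0.002], [0.186, -0.983, 0.001], [0.002, -0.0, -1.0]]
ft_force: [1.1, -0.3, -0.7]
finger_gap: 0.0641
t: 56.88
eef_pos: [0.327, 0.0635, 0.1905]
orientation: [[0.981, 0.192, 0.001], [0.192, -0.981, 0.001], [0.001, -0.001, -1.0]]
ft_force: [-0.6, -0.6, -0.2]
finger_gap: 0.0634
[np.float64(3.11), np.float64(-3.92), np.float64(-3.19)]
shift [  7.25 -25.11   0.97] rot [-0.  0. -0.] deg 0.0 cur -79.4 pos [0.3275 0.0611 0.1903] t 56.98 j [ 11. -25. -21.  95.  -0. 180.] gap 0.0643 F [ 0.3 -0.7  0.5]
```

View pics/t31.png

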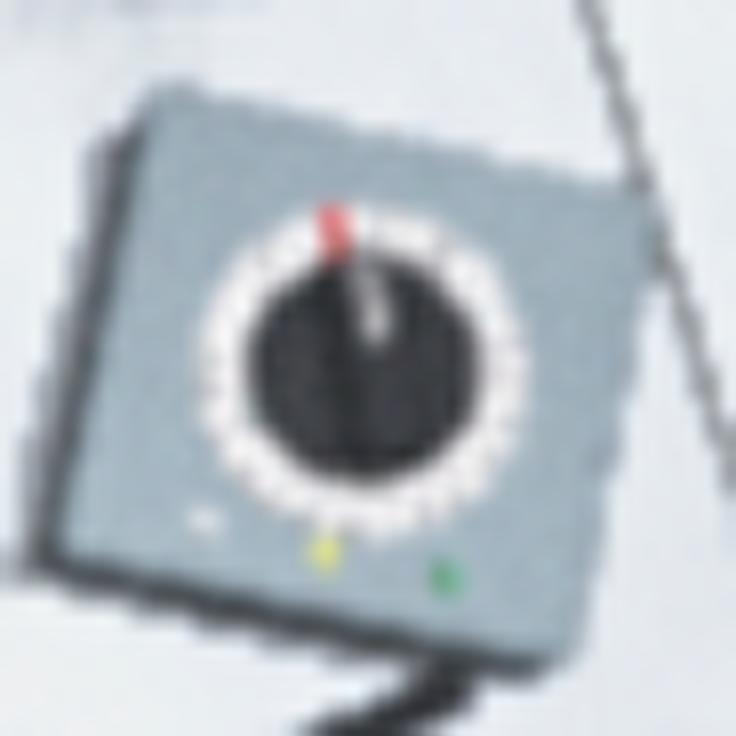

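View pics/s31.png

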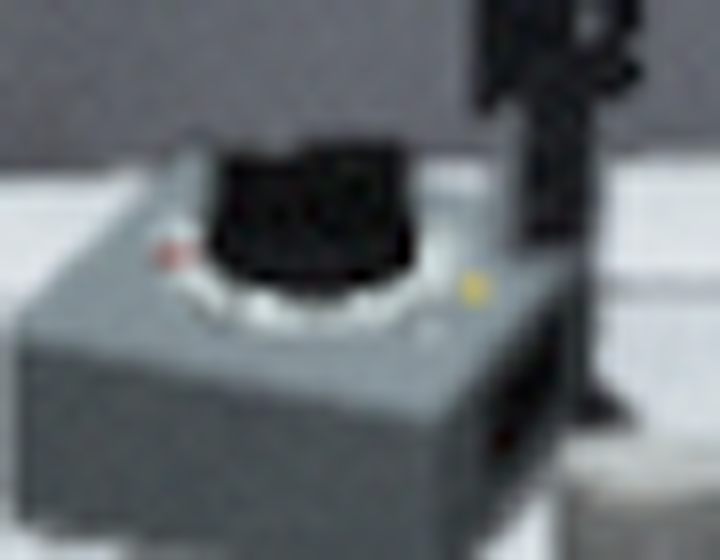

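```bash
python3 -c "
from fit import *
p=load('t31.pkl')
im=p['pixels'].astype(float)[...,1]
sub=im[200:215,315:328]; print(sub.astype(int))
x0,y0=317,203
ys,xs=np.mgrid[203:211,317:325]; base=im[203:211,317:325]
w=np.clip(base-78,0,None); k=((xs-320.3)**2+(ys-210.6)**2)<6.6**2; w=w*k
pts=np.array([onz(p,(x,y),.09)[:2] for x,y in zip(xs.ravel(),ys.ravel())]); W=w.ravel(); m=(pts*W[:,None]).sum(0)/W.sum(); E,V=np.linalg.eigh(np.cov(pts.T,aweights=W)); print('pca',m,np.degrees(np.arctan(V[1,1]/V[0,1])),np.sqrt(12*E))
# axis from start and end line centroids: same radius, angles
ms=np.array([.40532587,-.17558107]); me=m
print('midpoints',ms,me)
for ax in((.40865,-.1894),(.4066,-.1888),(.408,-.1892)):
  a=np.array(ax); d1=ms-a; d2=me-a; r=np.array([.44278,-.18339])-a
  print(ax,'start',np.degrees(np.arctan2(d1[1],d1[0])).round(1),np.hypot(*d1).round(4),'end',np.degrees(np.arctan2(d2[1],d2[0])).round(1),np.hypot(*d2).round(4),'red',np.degrees(np.arctan2(r[1],r[0])).round(1))
"
```

```text
[[175 179 178 166 173 190 185 181 180 180 177 176 178]
 [185 201 194 137 167 222 212 210 205 200 189 180 178]
 [211 232 223 136 146 219 217 231 234 232 206 193 182]
 [231 234 222 136 111 161 173 196 214 224 202 207 202]
 [233 223 169  90  89 127 120 114 132 171 196 233 231]
 [199 149  90  52  80 129 132  80  72 101 159 227 234]
 [122  80  55  48  68 118 143  89  60  66 106 183 228]
 [ 73  62  54  48  57 110 167 107  58  61  70 114 187]
 [ 64  66  61  53  54 106 166 107  60  61  64  73 143]
 [ 63  65  63  54  52  78 109  80  60  65  64  65 115]
 [ 65  68  66  52  50  62  70  64  61  64  65  63 109]
 [ 64  68  68  56  51  57  65  66  63  63  63  67 106]
 [ 68  71  63  57  51  53  65  66  62  60  66  62 114]
 [ 66  68  68  61  53  55  65  64  63  59  65  65 133]
 [ 77  68  68  63  54  56  64  67  64  60  66  90 165]]
pca [ 0.41956119 -0.18687925] 18.839345978998775 [0.01049394 0.01772888]
midpoints [ 0.40532587 -0.17558107] [ 0.41956119 -0.18687925]
(0.40865, -0.1894) start 103.5 0.0142 end 13.0 0.0112 red 10.0
(0.4066, -0.1888) start 95.5 0.0133 end 8.4 0.0131 red 8.5
(0.408, -0.1892) start 101.1 0.0139 end 11.4 0.0118 red 9.5
```

```bash
python3 -c "
from fit import *
p=load('t31.pkl')
im=p['pixels'].astype(float); S=6
big=cv2.resize(im[188:234,298:344],None,fx=S,fy=S,interpolation=cv2.INTER_CUBIC)
g=big[...,0]  # red channel: ring white & red both bright
m=((big[...,0]>195)).astype(np.uint8)
n,l,st,c=cv2.connectedComponentsWithStats(m)
cy=(210.7-188+.5)*S; cx=(320.3-298+.5)*S
# radial edge search for outer ring edge and inner
def ring(ch,lo,hi,thr,rise):
    P=[]
    for a in np.arange(0,360,3):
        t=np.radians(a); rr=np.arange(lo*S,hi*S,.5); v=cv2.remap(ch.astype(np.float32),(cx+rr*np.cos(t)).astype(np.float32)[None],(cy+rr*np.sin(t)).astype(np.float32)[None],cv2.INTER_LINEAR)[0]
        k=np.where((v[:-1]<thr)&(v[1:]>=thr) if rise else (v[:-1]>=thr)&(v[1:]<thr))[0]
        if len(k): r=rr[k[-1] if not rise else k[0]]; P.append([cx+r*np.cos(t),cy+r*np.sin(t)])
    P=np.array(P,np.float32)
    for _ in range(3):
        e=cv2.fitEllipse(P); d=np.hypot(*(P-np.array(e[0])).T); r=np.median(d); P=P[abs(d-r)<.08*r]
    return np.array(e[0])/S+[298,188]-.5,np.array(e[1])/S/2,len(P)
o=ring(big[...,0],8,12.5,200,False); i=ring(big[...,0],5,9,140,True)
print(o,i); A=onz(p,o[0],.057); B=onz(p,i[0],.066); print(A,B)
w=np.where((im[...,0]-im[...,1]>40),im[...,0]-im[...,1],0)[198:208,314:324]; ys,xs=np.mgrid[198:208,314:324]; u=(xs*w).sum()/w.sum(),(ys*w).sum()/w.sum(); R=onz(p,u,.057)
for C in(A,B): d=R-C; print(u,R,np.degrees(np.arctan2(d[1],d[0])),np.hypot(*d[:2]))
L=[]
for y,c in((209,(3,321)),(208,0),(207,0),(206,0),(205,0)):
    r=im[y,318:325].mean(1); q=np.clip(r-62,0,None)[1:5]; L.append((( q*np.arange(319,323)).sum()/q.sum(),y))
print(L); Z=np.array([onz(p,u,.09)[:2] for u in L]); f=np.polyfit(Z[:4,0],Z[:4,1],1); print('slope',np.degrees(np.arctan(f[0])))
m=Z[:4].mean(0)
for C in(A,B): d=m-C[:2]; print('ptr from axis',np.degrees(np.arctan2(d[1],d[0])))
"
```

```text
(array([320.11727905, 210.61339315]), array([10.01330694, 10.32074801]), 117) (array([320.12453206, 210.51167552]), array([7.04385885, 7.17512004]), 120)
[ 0.40894779 -0.188747    0.057     ] [ 0.40818689 -0.18748454  0.066     ]
(np.float64(318.47236180904525), np.float64(201.9572864321608)) [ 0.44294732 -0.18328964  0.057     ] 9.118925658908196 0.034434733965573
(np.float64(318.47236180904525), np.float64(201.9572864321608)) [ 0.44294732 -0.18328964  0.057     ] 6.881194562795375 0.03501263602297038
[(np.float64(321.02429149797575), 209), (np.float64(321.00170648464166), 208), (np.float64(320.9851239669422), 207), (np.float64(320.7556818181818), 206), (np.float64(320.5009487666034), 205)]
slope 3.0482487634206663
ptr from axis 9.56380892021906
ptr from axis 0.2233353725601872
```

```bash
python3 -c "
from fit import *
q=load('s29.pkl'); im=q['pixels'].astype(float)
w=np.where(im[...,0]-im[...,1]>18,im[...,0]-im[...,1],0); w[:170]=0;w[182:]=0;w[:,:260]=0;w[:,:][:,272:]=0
u=wcent(w); print(u,(w>0).sum(),onz(q,u,.057))
for C in((.4089,-.1887),(.4082,-.1894)):
  for a in(4,7,10,13): t=np.radians(a); print(a,proj(q,[C[0]+.0345*np.cos(t),C[1]+.0345*np.sin(t),.057]).round(2))
"
```

```text
[265.33333333 175.33333333] 3 [ 0.44336668 -0.18498725  0.057     ]
4 [265.4 175.2]
7 [265.37 175.39]
10 [265.36 175.58]
13 [265.37 175.77]
4 [265.59 175.14]
7 [265.56 175.33]
10 [265.55 175.52]
13 [265.57 175.71]
```

```bash
python3 -c "
from fit import *
p,q=cam('top'),cam('side')
save(p,'t40.png',(150,110,210,150),3.7);save(q,'s40.png',(160,110,180,150),4)
print([edge(q,e)[1] for e in((.565,-.1742),(.574,-.045),(.582,.0933))],robot.read_state()['t'],robot.read_state()['ft_force'])"
```

```text
[np.float64(2.93), np.float64(-4.27), np.float64(-3.23)] 57.075 [0.23940112 0.26110198 0.20595045]
```

View pics/t40.png

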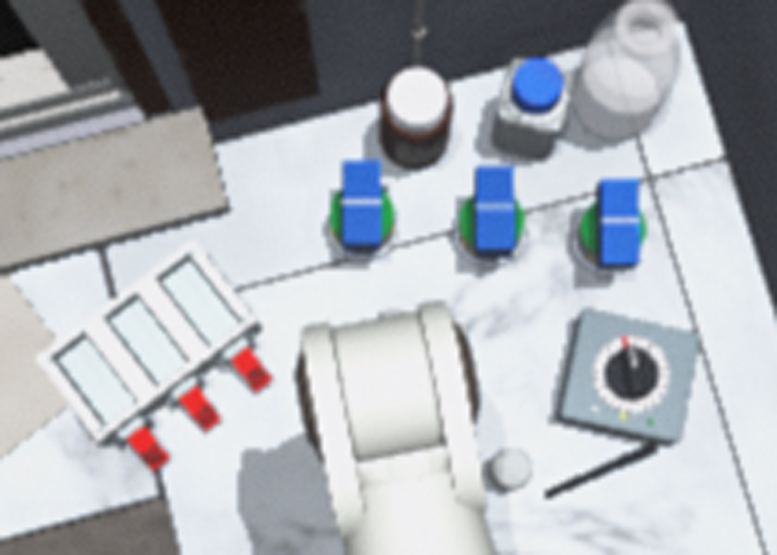

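View pics/s40.png

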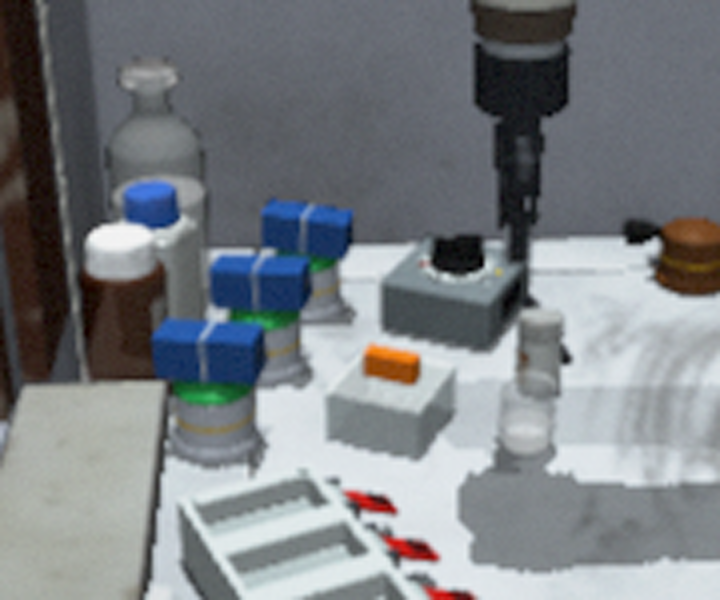

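```bash
python3 -c "
from station import robot
print(robot.hand_in())"
```

```text
the job is handed in; nothing more can be done
None
```

I handed the job in at about 57 s of the 208 s allowed, with every step done in the order asked; the bars lean a little. No verdict came back.

**What I did**
- I lifted the dust cover off the knob and set it on the open bench at about (0.43, 0.035).
- I pressed all three levers. All three bars were there, and each now stands free on its own green dome.
- I then turned the knob clockwise by about 94° and moved the arm clear.

**What the last checks showed**
- **Upright and clear:** both bottles are standing, the cover is on the bench, the nest is empty, and the arm touches nothing.
- **Bars:** they rest stably but not perfectly level. In the side camera, heads 1, 2 and 3 lean about 3.2°, 4.3° and 2.9° along their length. The top view suggests less, roughly 1–3.5°. I re-seated the head 2 bar three times, but it only flipped between leaning about +3° and −4°, so I left it.
- **Knob:** the pointer was at 10.5° going by the gripper's turn. I measured the red mark at roughly 7–10°, depending on the view, so they agree within about 3°.
- **Force:** the first lever press read 68 N at the wrist after the lever had reached its stop. That is within the 120 N wrist limit. It was pressed with the fingertips, so the 40 N limit on the arm and gripper body should not apply.

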